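# Put the cedar blocks away in the stuck-lidded canister

## Robot

A 6-joint arm with a two-finger parallel gripper is mounted at the origin on the work surface. World frame = base frame: x ahead of the robot, y to its left, z up, the work surface at z = 0. Lengths are in m, angles in rad, forces in N, time in s.
With the tool pointing down it reaches from about 0.25 to 0.775 m from the base axis. Payload 4 kg.
Tool frame: the origin (TCP) lies between the finger pads; the fingertips stand 14 mm ahead of it and the grasp point (between the pads) lies 5 mm behind it; z points along the fingers, y is the direction in which the jaws open and shut (so a half turn about z gives the same grasp; the last joint's range is limited). The gripper opens to 94 mm and grips with 3 to 60 N. Pads are 16 mm wide; open, the fingers measure 119 mm over their backs; the gripper's body (75 mm by 177 mm) begins 78 mm behind the grasp point.
Start: joints at [-1.401, 0.087, 1.371, -0, 1.684, -0.103], TCP at [0.148, -0.53, 0.22] pointing down, gripper open.
Joint ranges: [-3.1, 3.1], [-0.76, 2.03], [0.27, 2.55], [-1.08, 4.22], [0.17, 2.65], [-2.57, 2.57]. Speed limits (rad/s): [2.79, 2.79, 3.14, 3.14, 3.14, 3.14].

## Interface

Orientations are given as [roll, pitch, yaw] about the fixed x, y, z axes, in that order (R = Rz(yaw) Ry(pitch) Rx(roll)).
In Python, from bench import robot, cams, spotter gives the robot as it stands.
- The arm moves only by the shell command python3 -m inch 'ROWS'. ROWS is JSON, a list of rows, each an object of numbers: "grip": the opening, from 0 (shut) to 1 (fully open); "dx", "dy", "dz": the shift along the tool's x, y, z in units of 25 mm (1.0 is 25 mm); "rx", "ry", "rz": the turn, a rotation vector about the tool's x, y, z in units of 5 degrees (1.0 is 5 degrees). A call has 1 to 12 rows; each row shifts and turns the pose as measured when the row begins, along the tool's axes as they then stand; what a row does not reach is not made up. A row lasts 1/8 s, in which the tool goes at most 62.5 mm and 10.7 degrees, less where a joint would pass 70% of its speed; a pose out of reach is approached as far as the arm can. A call is refused whole if a number of a shift passes 1 or a number of a turn 1, either way. A call with a gripper value outside its range is refused whole. The fingers move at their own pace and stop on an object; the grip force is fixed at half the most. Time passes only in rows, so rows that do not move let the fingers close. It gives the time, the measured TCP pose, the force and the opening at its end, in the units of the state.
- robot.get_obs(): the state, without advancing time (a new reading comes with each control period).
- cams.snapshot(name): name is "side" or "top"; returns a dict with "frame" (420x560x3 uint8, red, green, blue), "intrinsics" (3x3 intrinsics, pixels), "k1" (the pictures are not rectified: a ray, as slopes to the right and down, at radius r is drawn at 1 + k1 r^2 times it, then the intrinsics apply), "eye" and "orientation" of the camera in the world. Camera axes: x right, y up, looking along -z (the intrinsics and any distortion apply to the point x, -y, -z); pixel columns grow to the right and rows downward; lengths in m; the calibration is good to about 2 mm. A picture is of the moment at which its call begins. There is no depth.
- robot.close_job(): hands the job in, once; it reports no verdict.
Trained networks look in a picture, given as the dict that the camera call returned (one of the last four; its "shot" number tells which), for a name from the list of things; names that differ only in an ending like _2 or _b are one class to them, and where a whole thing is asked for, a point or a joint stands for the part that bears it (a point fixed in the world has none). Each returns a list of dicts, best first, with "score" (0 to 1); they miss things now and then, are a little off and sometimes report something else, mostly with a low value. They report only what shows in the picture. A call takes as long as a camera call. They do not tell look-alikes from the thing itself.
- spotter.regions_of(picture, query): "pixels" (420x560 bool, what is visible of it) and "extent" ([left, top, right, bottom] in pixels, round what is visible of it).
- spotter.place_of(picture, query): "pixel" ([column, row] in pixels: a listed point, or the origin of a listed thing).
The state is a dict: "time": time; "joint_positions": joint angles; "qvel": joint speeds; "joint_torque": joint torques, N m; "tool_pos": TCP position; "ee_rot": TCP orientation; "wrist_force": force on the tool from outside, world axes, zero at the start; "wrist_torque": the same for the moment, N m; "width": finger opening in m.
Only numpy, scipy, OpenCV 4.12 (cv2) and the standard library are available. Lean on these libraries where they do the work, as an engineer would, in place of code of your own. Each camera call takes 0.05 s, during which the arm holds its last target.

## Task

Break the stuck lid of the clear canister loose with a hard twist anticlockwise, spin it the rest of the way, lift it off and set it aside on the dresser. Take every cedar block that hangs on the hook stand up and off its hook and put it into the canister. Then put the lid back on and twist it clockwise until its claws are well under the canister's rim flanges, without knocking the other things on the dresser about.

Things in the scene. Friction and masses are not known exactly. Their poses are not given: they have to be found in the camera images.
- jar: clear plastic canister, upright, fixed to the dresser. Outside diameter 116 mm, inside 108 mm; inner floor 6 mm, rim 150 mm above its origin (centre of its underside; z up). Two brass flange arcs stick out just below the rim, to 68 mm from the axis: anticlockwise from its own +x they cover -14 to 85 and 166 to 265 degrees, with two open gaps between; a stop is under each one's clockwise end
- mouth (a point): centre of the canister's mouth, at rim height
- lid: white lid: 124 mm disc, 25 mm above the origin on top; below it a 101 mm plug that sits in the canister's mouth (3 mm play) and on which it can stand; on top a round knob. Brass claws at its own +x and -x, 24 mm wide, 156 mm across both, hook under the flanges. Origin: centre of the plug's underside, z up; seated it is 131 mm above the canister's origin. About 0.18 kg; half a turn round it is the same lid
- knob (a point): centre of the lid's ribbed round knob (56 mm diameter, 30 mm tall, from 25 to 55 mm above the lid's origin), on the axis 40 mm above the lid's origin. The lid is stuck: its first 0.3 rad anticlockwise need up to about 1 N m (two stiff tabs under the flanges are pushed over once and stay down); after that it turns freely
- claw (a point): top of the lid's +x claw, 76 mm from the lid's axis, 22 mm above its origin. Its bearing in the canister's frame is the lid's turn: 0 at the start (shut, stuck), growing anticlockwise. The lid lifts off and goes on only with the claws in the gaps: turn 1.75 to 2.4 rad, best 2.1 (stops at about 2.5), or half a turn from that. Refitted there and turned clockwise to below 1.0 rad it is locked
- stand: fixed hook stand: marble base 110 x 200 x 12 mm, brass post, level crossbar along its own y, 14 mm thick, centre 150 mm above the origin (underside, below the post). Four hooks, 6 mm round, stick out level along the stand's -x to 45 mm from the bar's middle, then turn up 6 mm (tip 9 mm above the hook's axis). They are at y = -90, -30, 30, 90 mm. Nothing is higher than the tips
- hook0 (a point): hook 0 of the stand (y = -90 mm): point on the hook's axis where it turns up; the hook runs from here along the stand's +x to the crossbar
- hook1 (a point): hook 1 of the stand (y = -30 mm): point on the hook's axis where it turns up; the hook runs from here along the stand's +x to the crossbar
- hook2 (a point): hook 2 of the stand (y = 30 mm): point on the hook's axis where it turns up; the hook runs from here along the stand's +x to the crossbar
- hook3 (a point): hook 3 of the stand (y = 90 mm): point on the hook's axis where it turns up; the hook runs from here along the stand's +x to the crossbar
- block0: flat cedar block, 72 mm tall (z), 44 wide (y), 12 thick (x), 35 g; origin at its centre; a 20 mm square window along x, from 12 mm below to 8 mm above the origin. Hangs by the window's top edge about 26 mm from the crossbar's middle; the 28 mm above the window can be pinched front to back from above. Lift about 10 mm (6 to 14), draw 40 mm along the stand's -x, then up. May be absent
- block1: flat cedar block, 72 mm tall (z), 44 wide (y), 12 thick (x), 35 g; origin at its centre; a 20 mm square window along x, from 12 mm below to 8 mm above the origin. Hangs by the window's top edge about 26 mm from the crossbar's middle; the 28 mm above the window can be pinched front to back from above. Lift about 10 mm (6 to 14), draw 40 mm along the stand's -x, then up. May be absent
- block2: flat cedar block, 72 mm tall (z), 44 wide (y), 12 thick (x), 35 g; origin at its centre; a 20 mm square window along x, from 12 mm below to 8 mm above the origin. Hangs by the window's top edge about 26 mm from the crossbar's middle; the 28 mm above the window can be pinched front to back from above. Lift about 10 mm (6 to 14), draw 40 mm along the stand's -x, then up. May be absent
- block3: flat cedar block, 72 mm tall (z), 44 wide (y), 12 thick (x), 35 g; origin at its centre; a 20 mm square window along x, from 12 mm below to 8 mm above the origin. Hangs by the window's top edge about 26 mm from the crossbar's middle; the 28 mm above the window can be pinched front to back from above. Lift about 10 mm (6 to 14), draw 40 mm along the stand's -x, then up. May be absent
- lipstick: chrome lipstick tube, upright, 21 mm diameter, 74 mm tall; origin at the centre of its foot; leave it alone
- votive: empty glass votive cup, 70 mm across, 65 mm tall; origin at the centre of its foot; leave it alone
- ring_dish: white ceramic ring dish, 100 mm across, with an upright hand, about 88 mm tall; origin at the centre of its foot; leave it alone
- hairbrush: wooden hairbrush 210 mm long lying along its own x, bristles down, 32 mm high; origin near its middle, at the surface it lies on; leave it alone
- organizer: pink plastic jewelry organizer, fixed, 120 x 200 x 72 mm; origin at the centre of its underside; leave it alone
Mind the look-alikes: they are no part of the job. Leave any green or red look-alike of the stand alone.

How it is judged:
On the way, in this order (a step that is already met when the one before it is completed fails the run):
1. the lid is broken loose: turned more than 20 degrees anticlockwise while still seated (y of claw in the frame of jar above 0.026 m and z of lid in the frame of jar below 0.138 m and horizontal distance between lid and jar below 0.008 m), for 0.1 s.
2. the lid is off, more than 11 cm aside from the canister (horizontal distance between lid and jar above 0.11 m), for 0.2 s.
3. every block that was hanging is inside the canister (horizontal distance between each of block0, block1, block2, block3 and jar below 0.051 m and z of block0 in the frame of jar between 0 and 0.108 m and z of block1 in the frame of jar between 0 and 0.108 m and z of block2 in the frame of jar between 0 and 0.108 m and z of block3 in the frame of jar between 0 and 0.108 m), for 0.3 s.
At the end, for the whole second after the job is handed in: All blocks present are inside the canister (centres within 51 mm of its axis, below 108 mm); the lid is at rest, level on the rim (5 mm in height, 6 mm from the axis) and turned clockwise so its claws are well under the flanges (turn between about -15 and 60 degrees from shut) (all of step 3 and z of lid in the frame of jar between 0.126 and 0.136 m and horizontal distance between lid and jar below 0.006 m and angle between lid's own z axis and vertical below 0.06 rad and ((x of claw in the frame of jar above 0.033 m and y of claw in the frame of jar above -0.02 m) or (x of claw in the frame of jar below -0.033 m and y of claw in the frame of jar below 0.02 m)) and linear speed of lid below 0.02 m/s); the robot touches nothing.
It fails at once if the lipstick is knocked more than 5 cm away or over (distance of lipstick from where it was at the start of the episode above 0.05 m or angle between lipstick's own z axis and vertical above 0.7 rad).
It fails at once if the votive is knocked more than 5 cm away or over (distance of votive from where it was at the start of the episode above 0.05 m or angle between votive's own z axis and vertical above 0.7 rad).
It fails at once if the ring dish is knocked more than 5 cm away or over (distance of ring_dish from where it was at the start of the episode above 0.05 m or angle between ring_dish's own z axis and vertical above 0.7 rad).
It fails at once if the hairbrush is knocked more than 5 cm away or over (distance of hairbrush from where it was at the start of the episode above 0.05 m or angle between hairbrush's own z axis and vertical above 0.7 rad).
Of block0, block1, block2, block3 only 2 to 4 are there at a start; the rules pass over those that are not, and their reading is None.
At some moment in a run one of lid may be knocked a few centimetres aside while the robot is not near it.
It also fails if it takes over 210 s, if anything falls off the work surface, if the arm or the gripper's body presses on something with over 40 N, if the wrist force passes 120 N, or if a joint passes its speed limit or range.

## Working session

There is one attempt and no reset: what is moved stays moved. The work goes in short steps, Python scripts to look and compute and a shell command to move; the robot and the scene stay as the last step left them, time stands still between calls to the robot, and variables do not carry over. Pictures are saved under pics/ and viewed, and the job is handed in when it is done.

```bash
ls; mkdir -p pics; cat > h.py <<'E'
import numpy as np, cv2
from bench import robot, cams, spotter
def snap(n,fn=None):
    p=cams.snapshot(n)
    if fn: cv2.imwrite('pics/'+fn,cv2.cvtColor(p['frame'],cv2.COLOR_RGB2BGR))
    return p
E
python3 - <<'E'
from h import *
for n in('side','top'):
    p=snap(n,n+'0.png'); print(n,p['intrinsics'],p['k1'],p['eye'],p['orientation'])
    for q in ['jar','mouth','lid','knob','claw','stand','hook0','hook3','block0','lipstick','votive','ring_dish','hairbrush','organizer']:
        print(q,[(np.round(d['pixel']).tolist(),round(d['score'],2)) for d in spotter.place_of(p,q)][:6])
print(robot.get_obs())
E
```

```text
pics
side [[399.43461683   0.         279.54120039]
 [  0.         399.43461683 211.94322064]
 [  0.           0.           1.        ]] -0.03618580776106187 [ 0.26334689 -0.9007057   0.68363076] [ 0.97668319  0.00885091 -0.35244179]
jar [([247.0, 203.0], 0.92)]
mouth [([248.0, 161.0], 0.84)]
lid [([251.0, 170.0], 0.88)]
knob [([247.0, 153.0], 0.89)]
claw [([271.0, 154.0], 0.56)]
stand [([285.0, 251.0], 0.77), ([327.0, 369.0], 0.62), ([203.0, 308.0], 0.61)]
hook0 [([289.0, 228.0], 0.97), ([264.0, 207.0], 0.92), ([175.0, 276.0], 0.89), ([167.0, 256.0], 0.89), ([155.0, 246.0], 0.85), ([318.0, 337.0], 0.79)]
hook3 [([289.0, 228.0], 0.97), ([264.0, 207.0], 0.92), ([175.0, 276.0], 0.89), ([167.0, 256.0], 0.89), ([155.0, 246.0], 0.85), ([318.0, 337.0], 0.79)]
block0 [([285.0, 213.0], 0.73), ([270.0, 200.0], 0.72), ([294.0, 223.0], 0.57), ([247.0, 152.0], 0.43)]
lipstick [([310.0, 211.0], 0.71)]
votive [([222.0, 235.0], 0.6)]
ring_dish [([365.0, 273.0], 0.84), ([290.0, 228.0], 0.53), ([246.0, 160.0], 0.43), ([270.0, 154.0], 0.43), ([286.0, 213.0], 0.36)]
hairbrush [([287.0, 176.0], 0.94)]
o
[... 1133 characters left out ...]
.59)]
{'time': 1.5, 'joint_positions': array([-1.40110715e+00,  8.72007365e-02,  1.37071567e+00, -2.65850981e-05,
        1.68357768e+00, -1.03110819e-01]), 'qvel': array([-1.43314435e-03, -1.19778143e-03,  1.88186635e-04,  8.16784867e-04,
        6.55990266e-04,  2.21191883e-05]), 'joint_torque': array([ 2.62041267e-04, -3.40030396e+01, -3.02591801e+01,  7.17953243e-02,
        2.38328782e-02, -2.65169808e-05]), 'tool_pos': array([ 0.14817016, -0.52968409,  0.21949752]), 'ee_rot': array([3.14149733e+00, 3.64212810e-05, 2.72797004e-01]), 'wrist_force': array([-0.95600054, -0.08517459,  0.40049468]), 'wrist_torque': array([ 0.00908551, -0.01254061,  0.00883159]), 'width': 0.09405880092036356}
```

View pics/side0.png

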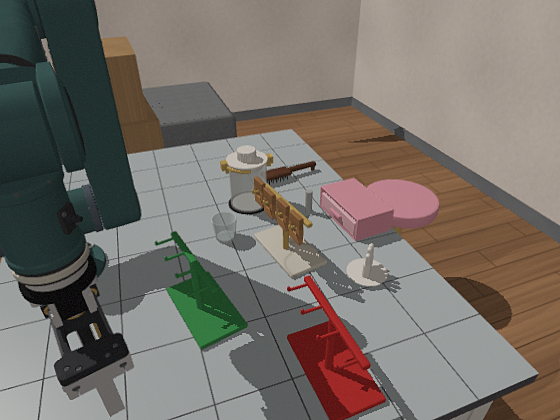

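View pics/top0.png

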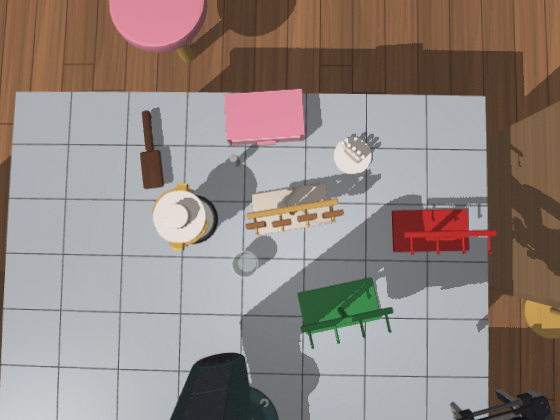

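The side view shows a marble/brass stand near (290,225), plus green (205,300) and red (330,365) look-alikes. The marble one fits the description and carries the blocks. I'll zoom in to confirm it and count the blocks.

```bash
cat >> h.py <<'E'
from scipy.spatial.transform import Rotation as Rot
def cam(p):
    return np.array(p['intrinsics']),p['k1'],np.array(p['eye']),Rot.from_euler('xyz',p['orientation']).as_matrix()
def proj(p,X):
    K,k1,e,R=cam(p); c=(np.atleast_2d(X)-e)@R
    s=np.c_[c[:,0]/-c[:,2],-c[:,1]/-c[:,2]]
    s=s*(1+k1*(s**2).sum(1,keepdims=True))
    return s*[K[0,0],K[1,1]]+[K[0,2],K[1,2]]
def ray(p,uv):
    K,k1,e,R=cam(p); d=(np.array(uv)-[K[0,2],K[1,2]])/[K[0,0],K[1,1]]; s=d.copy()
    for _ in range(20): s=d/(1+k1*(s@s))
    v=R@np.array([s[0],-s[1],-1]); return e,v
def atz(p,uv,z):
    e,v=ray(p,uv); return e+v*(z-e[2])/v[2]
def tri(L):
    A=np.zeros((3,3));b=np.zeros(3)
    for p,uv in L:
        e,v=ray(p,uv); v=v/np.linalg.norm(v); M=np.eye(3)-np.outer(v,v); A+=M;b+=M@e
    return np.linalg.solve(A,b)
def crop(p,x0,y0,x1,y1,s,fn):
    im=cv2.cvtColor(p['frame'],cv2.COLOR_RGB2BGR)[y0:y1,x0:x1]
    cv2.imwrite('pics/'+fn,cv2.resize(im,None,fx=s,fy=s,interpolation=cv2.INTER_CUBIC))
E
python3 - <<'E'
from h import *
ps=snap('side');pt=snap('top')
crop(ps,210,140,330,270,4,'s1.png');crop(pt,140,160,350,270,3.5,'t1.png')
print('knob',tri([(ps,[247,153]),(pt,[176,215])]),'jar',atz(pt,[195,217],0),atz(ps,[247,203],0))
for q in ('hook0','block0'):
  for p,n in((ps,'s'),(pt,'t')):
    print(q,n,[(np.round(d['pixel'],1).tolist(),round(d['score'],2)) for d in spotter.place_of(p,q)])
E
```

```text
knob [0.53732865 0.13766469 0.1713893 ] jar [0.53970191 0.13067261 0.        ] [0.52820492 0.13555207 0.        ]
hook0 s [([303.5, 312.0], 0.92), ([261.3, 205.5], 0.91), ([251.6, 189.5], 0.81), ([316.1, 339.3], 0.79), ([335.2, 366.2], 0.78), ([290.2, 227.6], 0.69), ([170.9, 275.6], 0.65), ([273.8, 214.9], 0.64), ([191.5, 295.6], 0.64), ([157.2, 244.2], 0.6), ([166.1, 258.4], 0.57), ([289.2, 289.5], 0.56)]
hook0 t [([260.1, 234.8], 0.93), ([365.4, 335.3], 0.88), ([387.4, 330.8], 0.87), ([488.7, 252.8], 0.87), ([462.5, 252.8], 0.87), ([331.7, 220.0], 0.86), ([305.4, 226.4], 0.85), ([437.9, 254.3], 0.84), ([336.1, 338.0], 0.75), ([281.3, 230.7], 0.71), ([314.3, 345.7], 0.55)]
block0 s [([294.3, 226.4], 0.95), ([269.7, 201.1], 0.86), ([289.2, 214.0], 0.7), ([275.3, 216.4], 0.37)]
block0 t [([307.2, 216.1], 0.68), ([334.5, 214.8], 0.65), ([257.3, 228.6], 0.58), ([280.4, 219.3], 0.51)]
```

View pics/s1.png

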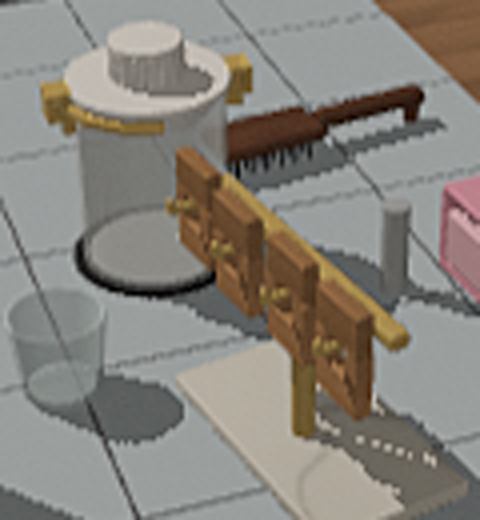

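View pics/t1.png

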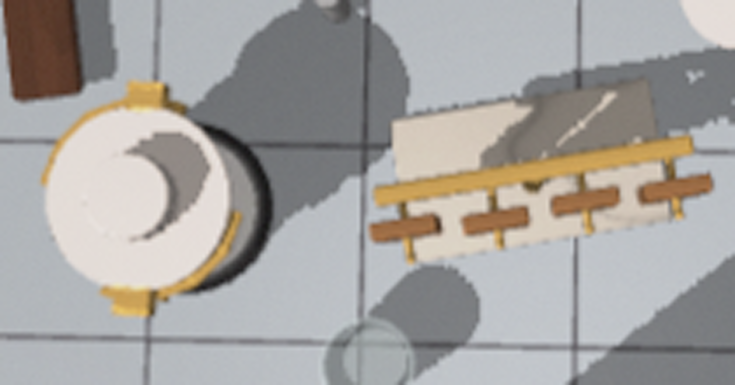

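Four blocks hang on the marble stand, with hook tips at top px (260,235), (281,231), (305,226) and (332,220). The green and red stands are empty. Next I'll fit the jar and stand poses and overlay them.

```bash
cat >> h.py <<'E'
def T(x,y,yaw):
    c,s=np.cos(yaw),np.sin(yaw); R=np.array([[c,-s,0],[s,c,0],[0,0,1]]); return lambda P:np.atleast_2d(P)@R.T+[x,y,0]
def circ(r,z,n=72):
    a=np.linspace(0,2*np.pi,n); return np.c_[r*np.cos(a),r*np.sin(a),0*a+z]
def draw(p,curves,x0,y0,x1,y1,s,fn):
    im=cv2.cvtColor(p['frame'],cv2.COLOR_RGB2BGR)[y0:y1,x0:x1]
    im=cv2.resize(im,None,fx=s,fy=s,interpolation=cv2.INTER_CUBIC)
    for C,col in curves:
        uv=((proj(p,C)-[x0,y0]+.5)*s).astype(int)
        cv2.polylines(im,[uv.reshape(-1,1,2)],False,col,1)
    cv2.imwrite('pics/'+fn,im)
E
python3 - <<'E'
from h import *
from scipy.optimize import least_squares as ls
ps=snap('side');pt=snap('top')
ts=np.array([[331.7,220],[305.4,226.4],[281.3,230.7],[260.1,234.8]])
ss=np.array([[290.2,227.6],[275.5,214.5],[262.7,205],[253,190]])
H=np.array([[-.045,y,.15] for y in(-.09,-.03,.03,.09)])
def f(v):
    P=T(*v)(H); return np.r_[(proj(pt,P)-ts).ravel(),(proj(ps,P)-ss).ravel()]
r=ls(f,[.5,-.1,.15],loss='soft_l1'); print('stand',r.x,f(r.x).round(1))
S=T(*r.x)
bar=S([[0,-.1,.157],[0,.1,.157]]); base=S([[-.055,-.1,.012],[.055,-.1,.012],[.055,.1,.012],[-.055,.1,.012],[-.055,-.1,.012]])
g=(0,255,0);rd=(0,0,255)
cs=[(bar,g),(base,g)]
for y in(-.09,-.03,.03,.09):
    cs.append((S([[0,y,.153],[-.045,y,.153],[-.045,y,.159]]),rd))
    cs.append((S([[-.032,y-.022,.181],[-.020,y-.022,.181],[-.020,y+.022,.181],[-.032,y+.022,.181],[-.032,y-.022,.181]]),(255,0,0)))
J=T(.5373,.1377,-.05)
cs+=[(J(circ(.062,.156)),g),(J(circ(.028,.186)),rd),(J(circ(.058,0)),g),(J([[.058,-.012,.153],[.078,-.012,.153],[.078,.012,.153],[.058,.012,.153]]),rd),(J([[-.058,-.012,.153],[-.078,-.012,.153],[-.078,.012,.153],[-.058,.012,.153]]),rd)]
draw(pt,cs,140,160,350,270,3.8,'t2.png');draw(ps,cs,210,140,330,270,4.5,'s2.png')
E
```

```text
stand [ 0.55684536 -0.12500331  0.20622676] [ 0.9  0.1  1.8 -1.4  0.5 -0.8 -3.7 -0.  -0.9 -0.7 -0.1 -0.2 -0.  -2.2
 -1.9  2.2]
```

View pics/t2.png

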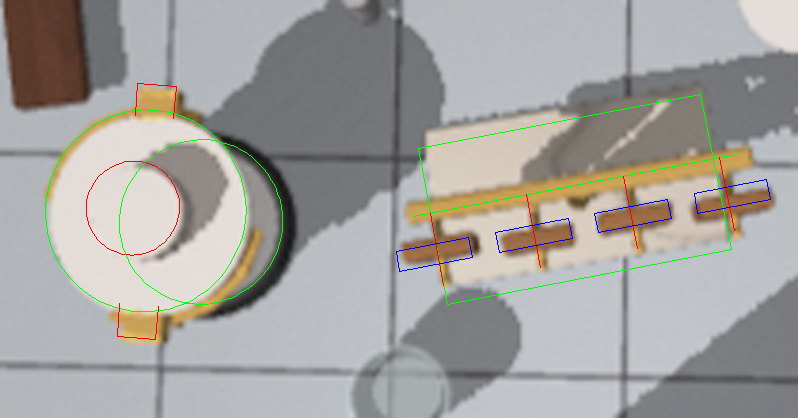

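View pics/s2.png

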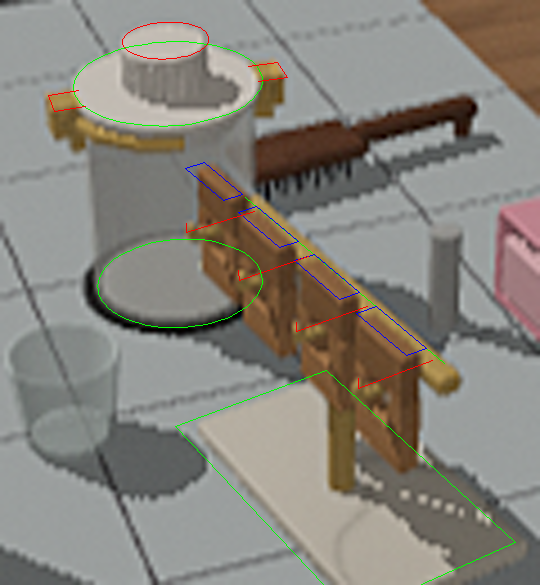

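```bash
cat > fit.py <<'E'
from h import *
from scipy.optimize import least_squares as ls
ps=snap('side');pt=snap('top')
ts=[[333.4,220.8],[307.6,225.6],[282.1,230],[257.1,234.8]]
ss=[[290.5,227.3],[277,214.3],[264.3,202.3],[253,191.5]]
H=[[-.047,y,.155] for y in(-.09,-.03,.03,.09)]
B=[[.055,.1,.012],[.055,-.1,.012]]; tb=[[251.6,194.7],[325.8,183.7]]
B2=[[-.055,.1,.012],[.055,-.1,.012]]; sb=[[254.5,235],[326.3,261.3]]
def f(v):
    S=T(*v[:3]);a=np.r_[v[3:5],0,0]
    return np.r_[(proj(pt,S(H+B))-np.array(ts+tb)).ravel(),(proj(ps,S(H+B2))-np.array(ss+sb)).ravel()]
r=ls(f,[.5,-.1,.15],loss='soft_l1'); print('stand',r.x,f(r.x).round(1))
S=T(*r.x[:3])
bar=S([[0,-.1,.157],[0,.1,.157]]); base=S([[-.055,-.1,.012],[.055,-.1,.012],[.055,.1,.012],[-.055,.1,.012],[-.055,-.1,.012]])
g=(0,255,0);rd=(0,0,255)
cs=[(bar,g),(base,g)]
for y in(-.09,-.03,.03,.09):
    cs.append((S([[0,y,.153],[-.045,y,.153],[-.045,y,.159]]),rd))
    cs.append((S([[-.032,y-.022,.181],[-.020,y-.022,.181],[-.020,y+.022,.181],[-.032,y+.022,.181],[-.032,y-.022,.181]]),(255,0,0)))
# lid ellipses: white region fit for jar
J=T(.5373-.003,.1377-.0015,-.07)
cs+=[(J(circ(.062,.156)),g),(J(circ(.028,.186)),rd),(J(circ(.058,0)),g),(J([[.058,-.012,.153],[.078,-.012,.153],[.078,.012,.153],[.058,.012,.153]]),rd),(J([[-.058,-.012,.153],[-.078,-.012,.153],[-.078,.012,.153],[-.058,.012,.153]]),rd)]
draw(pt,cs,140,160,350,270,3.8,'t3.png');draw(ps,cs,210,140,330,270,4.5,'s3.png')
E
python3 fit.py
```

```text
stand [ 0.56087133 -0.12904819  0.17935501] [ 1.  -0.5  1.1 -1.1  1.  -1.3  0.4 -1.8 -0.1  1.3  0.3  0.  -0.9 -1.2
 -0.8 -1.1 -0.3 -0.8 -0.2 -0.7 -3.5 -0.9 -0.7  0.1]
```

View pics/t3.png

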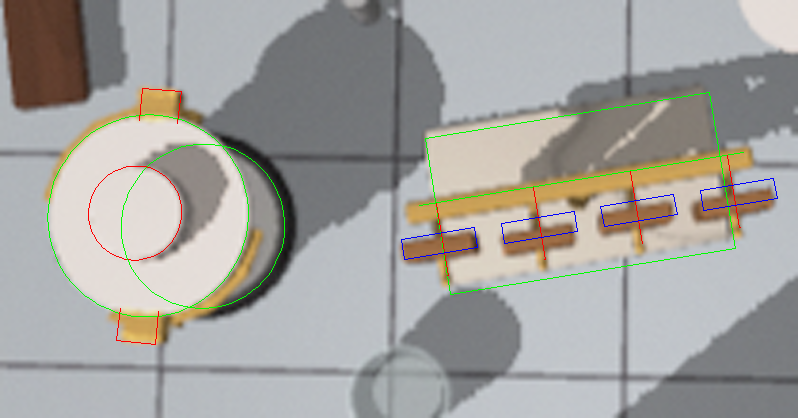

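View pics/s3.png

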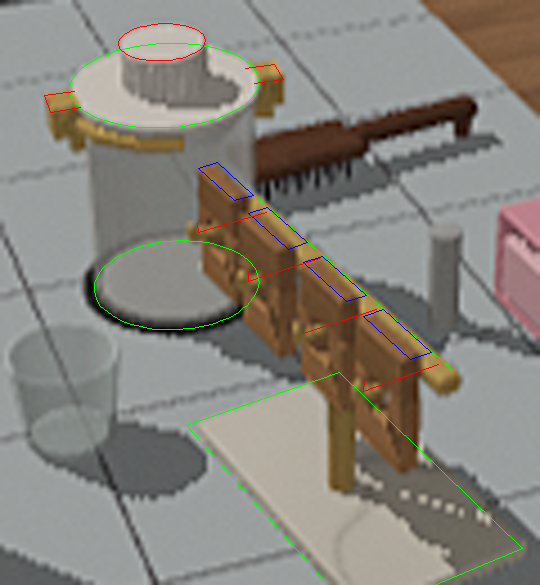

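```bash
cat >> h.py <<'E'
def edgefit(views,curves,x0,sr=(.008,.008),n=17):
    "maximise image gradient along curves shifted in xy"
    G=[]
    for p in views:
        im=cv2.GaussianBlur(cv2.cvtColor(p['frame'],cv2.COLOR_RGB2GRAY).astype(np.float32),(0,0),.8)
        G.append((p,np.hypot(cv2.Sobel(im,cv2.CV_32F,1,0),cv2.Sobel(im,cv2.CV_32F,0,1))))
    out=[]
    for dx in np.linspace(-sr[0],sr[0],n):
        for dy in np.linspace(-sr[1],sr[1],n):
            s=0
            for p,g in G:
                for C in curves:
                    uv=proj(p,C+[x0[0]+dx,x0[1]+dy,0]).astype(np.float32)
                    s+=np.minimum(cv2.remap(g,uv[:,0:1],uv[:,1:2],cv2.INTER_LINEAR),150).mean()
            out.append((s,x0[0]+dx,x0[1]+dy))
    out.sort(reverse=True); return np.array(out[:5])
E
python3 - <<'E'
from h import *
ps=snap('side');pt=snap('top')
c=[circ(.062,.156),circ(.028,.186)]
for v in([ps],[pt],[ps,pt]): print(edgefit(v,c,(.536,.137)).round(4)[:3])
K=[]
for p in(ps,pt):
  K.append(spotter.place_of(p,'claw')); print([(d['pixel'],d['score']) for d in K[-1]])
  for q in('votive','lipstick','ring_dish','hairbrush'):
    print(q,[(atz(p,d['pixel'],0).round(3)[:2],round(d['score'],2)) for d in spotter.place_of(p,q)[:1]])
E
```

```text
[[2.234831e+02 5.340000e-01 1.320000e-01]
 [2.234674e+02 5.340000e-01 1.330000e-01]
 [2.231471e+02 5.340000e-01 1.340000e-01]]
[[2.117682e+02 5.340000e-01 1.350000e-01]
 [2.114859e+02 5.350000e-01 1.340000e-01]
 [2.111258e+02 5.350000e-01 1.350000e-01]]
[[4.341253e+02 5.340000e-01 1.350000e-01]
 [4.333792e+02 5.350000e-01 1.340000e-01]
 [4.328239e+02 5.340000e-01 1.340000e-01]]
[([271.0, 155.6], 0.61), ([246.1, 161.1], 0.44)]
votive [(array([0.414, 0.003]), 0.65)]
lipstick [(array([0.689, 0.023]), 0.59)]
ring_dish [(array([ 0.72, -0.28]), 0.61)]
hairbrush [(array([0.7  , 0.238]), 0.93)]
[([180.3, 186.2], 0.69)]
votive [(array([0.687, 0.023]), 0.32)]
lipstick [(array([0.689, 0.023]), 0.66)]
ring_dish [(array([ 0.704, -0.281]), 0.64)]
hairbrush [(array([0.723, 0.254]), 0.81)]
```

```bash
cat > go.py <<'E'
import sys,numpy as np
from bench import robot
from scipy.spatial.transform import Rotation as Rot
o=robot.get_obs(); R=Rot.from_euler('xyz',o['ee_rot']); p=np.array(o['tool_pos'])
print('t',round(o['time'],2),'p',p.round(4),'rpy',np.round(o['ee_rot'],4),'F',np.round(o['wrist_force'],1),'M',np.round(o['wrist_torque'],2),'w',round(o['width'],4),'j',np.round(o['joint_positions'],2))
if len(sys.argv)>1:
    a=[float(v) for v in sys.argv[1:]]
    d=R.inv().apply(np.array(a[:3])-p)/.025; n=int(np.ceil(abs(d).max()))
    print('units dxyz',d.round(2),'rows',n,'per row',(d/max(n,1)).round(3))
    if len(a)>3:
        e=(R.inv()*Rot.from_euler('xyz',[np.pi,0,a[3]])).as_rotvec()/np.radians(5); print('rot units',e.round(2))
E
python3 go.py .534 .135 .28
```

```text
t 2.6 p [ 0.1482 -0.5297  0.2195] rpy [3.1415 0.     0.2728] F [ 0.1 -0.4  0.8] M [ 0.03  0.05 -0.02] w 0.0938 j [-1.4   0.09  1.37 -0.    1.68 -0.1 ]
units dxyz [ 22.03 -21.45  -2.42] rows 23 per row [ 0.958 -0.932 -0.105]
```

```bash
python3 -m inch '[{"dz":-1},{"dz":-1},{"dz":-0.5},{"dx":0.96,"dy":-0.93},{"dx":0.96,"dy":-0.93},{"dx":0.96,"dy":-0.93},{"dx":0.96,"dy":-0.93},{"dx":0.96,"dy":-0.93},{"dx":0.96,"dy":-0.93},{"dx":0.96,"dy":-0.93},{"dx":0.96,"dy":-0.93},{"dx":0.96,"dy":-0.93}]' | tail -3; python3 go.py .534 .135 .28
```

```text
t 2.6 p [ 0.1482 -0.5297  0.2195] rpy [3.1415 0.     0.2728] F [ 0.1 -0.4  0.8] M [ 0.03  0.05 -0.02] w 0.0938 j [-1.4   0.09  1.37 -0.    1.68 -0.1 ]
units dxyz [ 22.03 -21.45  -2.42] rows 23 per row [ 0.958 -0.932 -0.105]invalid input at $[0]: expected keys grip, dx, dy, dz, rx, ry, rz
```

```bash
python3 -m inch '[{"grip":1,"dx":0,"dy":0,"dz":-1,"rx":0,"ry":0,"rz":0},{"grip":1,"dx":0,"dy":0,"dz":-1,"rx":0,"ry":0,"rz":0},{"grip":1,"dx":0,"dy":0,"dz":-0.5,"rx":0,"ry":0,"rz":0},{"grip":1,"dx":0.96,"dy":-0.93,"dz":0,"rx":0,"ry":0,"rz":0},{"grip":1,"dx":0.96,"dy":-0.93,"dz":0,"rx":0,"ry":0,"rz":0},{"grip":1,"dx":0.96,"dy":-0.93,"dz":0,"rx":0,"ry":0,"rz":0},{"grip":1,"dx":0.96,"dy":-0.93,"dz":0,"rx":0,"ry":0,"rz":0},{"grip":1,"dx":0.96,"dy":-0.93,"dz":0,"rx":0,"ry":0,"rz":0},{"grip":1,"dx":0.96,"dy":-0.93,"dz":0,"rx":0,"ry":0,"rz":0},{"grip":1,"dx":0.96,"dy":-0.93,"dz":0,"rx":0,"ry":0,"rz":0},{"grip":1,"dx":0.96,"dy":-0.93,"dz":0,"rx":0,"ry":0,"rz":0},{"grip":1,"dx":0.96,"dy":-0.93,"dz":0,"rx":0,"ry":0,"rz":0}]' | tail -3; python3 go.py .534 .135 .28
```

```text
ee_rot: [-3.135, -0.0, 0.268]
wrist_force: [-0.9, 0.5, -0.2]
width: 0.0941
t 4.1 p [ 0.3028 -0.2627  0.2806] rpy [-3.1355e+00 -4.0000e-04  2.6760e-01] F [-0.9  0.5 -0.2] M [-0.05 -0.02 -0.02] w 0.0941 j [-0.86 -0.25  1.56  0.    1.83  0.45]
units dxyz [ 13.12 -12.9    0.11] rows 14 per row [ 0.937 -0.921  0.008]
```

```bash
python3 -m inch '[{"grip":1,"dx":0.95,"dy":-0.95,"dz":0,"rx":0,"ry":0,"rz":0},{"grip":1,"dx":0.95,"dy":-0.95,"dz":0,"rx":0,"ry":0,"rz":0},{"grip":1,"dx":0.95,"dy":-0.95,"dz":0,"rx":0,"ry":0,"rz":0},{"grip":1,"dx":0.95,"dy":-0.95,"dz":0,"rx":0,"ry":0,"rz":0},{"grip":1,"dx":0.95,"dy":-0.95,"dz":0,"rx":0,"ry":0,"rz":0},{"grip":1,"dx":0.95,"dy":-0.95,"dz":0,"rx":0,"ry":0,"rz":0},{"grip":1,"dx":0.95,"dy":-0.95,"dz":0,"rx":0,"ry":0,"rz":0},{"grip":1,"dx":0.95,"dy":-0.95,"dz":0,"rx":0,"ry":0,"rz":0},{"grip":1,"dx":0.95,"dy":-0.95,"dz":0,"rx":0,"ry":0,"rz":0},{"grip":1,"dx":0.95,"dy":-0.95,"dz":0,"rx":0,"ry":0,"rz":0},{"grip":1,"dx":0.95,"dy":-0.95,"dz":0,"rx":0,"ry":0,"rz":0},{"grip":1,"dx":0.95,"dy":-0.95,"dz":0,"rx":0,"ry":0,"rz":0}]' | tail -1; python3 go.py .534 .135 .28 0.26
```

```text
width: 0.0939
t 5.6 p [0.5062 0.1007 0.279 ] rpy [-3.1347e+00  2.6000e-03  2.6780e-01] F [-0.   0.5 -0.5] M [-0.02 -0.05 -0.02] w 0.0939 j [0.08 0.01 1.33 0.01 1.8  1.39]
units dxyz [ 1.44 -1.03 -0.04] rows 2 per row [ 0.718 -0.515 -0.018]
rot units [-0.08  0.03  0.09]
```

```bash
python3 -m inch '[{"grip":1,"dx":0.7,"dy":-0.5,"dz":0,"rx":-0.08,"ry":0,"rz":0},{"grip":1,"dx":0.7,"dy":-0.5,"dz":0,"rx":0,"ry":0,"rz":0},{"grip":1,"dx":0,"dy":0,"dz":0.8,"rx":0,"ry":0,"rz":0},{"grip":1,"dx":0,"dy":0,"dz":0.8,"rx":0,"ry":0,"rz":0},{"grip":1,"dx":0,"dy":0,"dz":0.8,"rx":0,"ry":0,"rz":0},{"grip":1,"dx":0,"dy":0,"dz":0,"rx":0,"ry":0,"rz":0}]' | tail -1; python3 go.py .534 .135 .174 0.26; python3 - <<'E'
from h import *
p=snap('side');crop(p,180,90,330,230,4,'s4.png')
E
```

```text
width: 0.0943
t 6.35 p [0.5339 0.138  0.214 ] rpy [-3.1409  0.0077  0.2725] F [ 0.   0.1 -1. ] M [-0.02  0.03  0.  ] w 0.0943 j [ 0.15  0.1   1.37 -0.    1.68  1.45]
units dxyz [-0.02  0.12  1.6 ] rows 2 per row [-0.008  0.06   0.801]
rot units [-0.01  0.09  0.14]
```

View pics/s4.png

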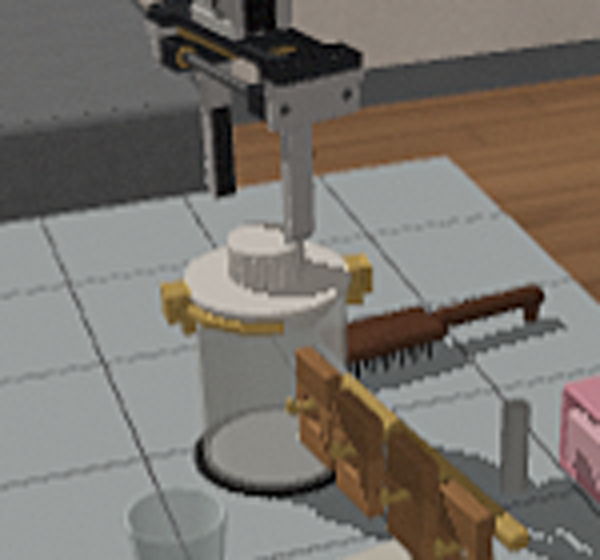

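```bash
python3 -m inch '[{"grip":1,"dx":0,"dy":0.12,"dz":0.8,"rx":0,"ry":0.05,"rz":0},{"grip":1,"dx":0,"dy":0,"dz":0.8,"rx":0,"ry":0,"rz":0},{"grip":1,"dx":0,"dy":0,"dz":0,"rx":0,"ry":0,"rz":0}]' | tail -1; python3 go.py .534 .135 .174
```

```text
width: 0.0939
t 6.78 p [0.5374 0.1353 0.179 ] rpy [ 3.141  -0.0064  0.2723] F [0.1 0.  0.7] M [ 0.02 -0.01 -0.02] w 0.0939 j [0.14 0.1  1.43 0.   1.6  1.44]
units dxyz [-0.13 -0.03  0.2 ] rows 1 per row [-0.134 -0.025  0.199]
```

```bash
python3 -m inch '[{"grip":1,"dx":-0.13,"dy":0,"dz":0.2,"rx":0,"ry":0,"rz":0},{"grip":0.4,"dx":0,"dy":0,"dz":0,"rx":0,"ry":0,"rz":0},{"grip":0.4,"dx":0,"dy":0,"dz":0,"rx":0,"ry":0,"rz":0},{"grip":0.3,"dx":0,"dy":0,"dz":0,"rx":0,"ry":0,"rz":0},{"grip":0.3,"dx":0,"dy":0,"dz":0,"rx":0,"ry":0,"rz":0},{"grip":0.3,"dx":0,"dy":0,"dz":0,"rx":0,"ry":0,"rz":0}]' | tail -1; python3 go.py .534 .135 .174
```

```text
width: 0.0555
t 7.53 p [0.5361 0.1347 0.1785] rpy [ 3.1402 -0.0138  0.2723] F [-0.2 -0.4 -0.8] M [ 0.04  0.01 -0.  ] w 0.0555 j [0.14 0.09 1.44 0.   1.59 1.44]
units dxyz [-0.08 -0.03  0.18] rows 1 per row [-0.081 -0.033  0.178]
```

```bash
python3 -m inch '[{"grip":0,"dx":0,"dy":0,"dz":0,"rx":0,"ry":0,"rz":-0.6},{"grip":0,"dx":0,"dy":0,"dz":0,"rx":0,"ry":0,"rz":-0.8},{"grip":0,"dx":0,"dy":0,"dz":0,"rx":0,"ry":0,"rz":-0.8},{"grip":0,"dx":0,"dy":0,"dz":0,"rx":0,"ry":0,"rz":-0.8}]' ; python3 go.py .535 .135 .178
```

```text
time: 8.02
tool_pos: [0.5338, 0.1328, 0.1786]
ee_rot: [3.137, -0.006, 0.531]
wrist_force: [-5.0, -1.5, 3.1]
width: 0.0553
t 8.03 p [0.5338 0.1328 0.1786] rpy [ 3.1375 -0.0057  0.5312] F [-5.  -1.5  3.1] M [-0.46  0.87 -1.02] w 0.0553 j [ 0.14  0.09  1.44 -0.    1.6   1.18]
units dxyz [ 0.09 -0.05  0.02] rows 1 per row [ 0.087 -0.052  0.022]
```

```bash
python3 -m inch '[{"grip":0,"dx":0,"dy":0,"dz":0,"rx":0,"ry":0,"rz":-0.8},{"grip":0,"dx":0,"dy":0,"dz":0,"rx":0,"ry":0,"rz":-0.8},{"grip":0,"dx":0,"dy":0,"dz":0,"rx":0,"ry":0,"rz":-0.8},{"grip":0,"dx":0,"dy":0,"dz":0,"rx":0,"ry":0,"rz":-0.8}]' ; python3 go.py .535 .135 .178; python3 - <<'E'
from h import *
p=snap('top');crop(p,130,150,260,260,5,'t4.png')
E
```

```text
time: 8.52
tool_pos: [0.5297, 0.1266, 0.1791]
ee_rot: [3.135, 0.011, 0.806]
wrist_force: [-2.5, -3.1, 2.2]
width: 0.0546
t 8.53 p [0.5297 0.1266 0.1791] rpy [3.1355 0.0114 0.8061] F [-2.5 -3.1  2.2] M [-0.74  0.29 -0.73] w 0.0546 j [ 0.14  0.09  1.45 -0.01  1.61  0.9 ]
units dxyz [ 0.39 -0.08  0.04] rows 1 per row [ 0.388 -0.08   0.039]
```

View pics/t4.png

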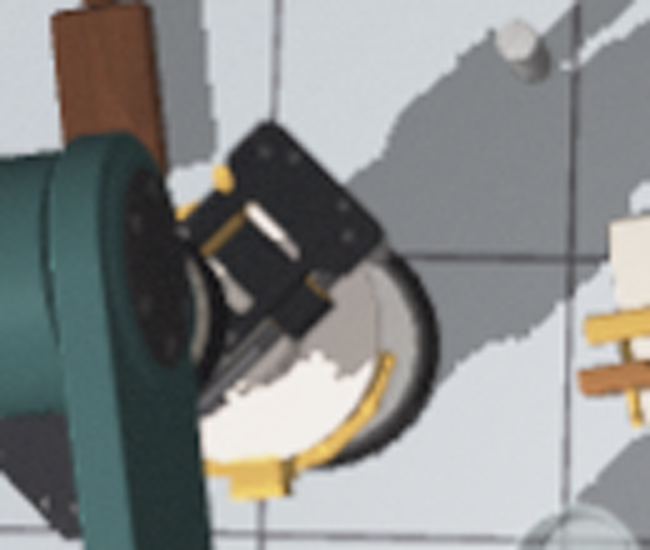

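```bash
python3 - <<'E'
from h import *
p=snap('side');crop(p,180,90,330,230,4,'s5.png')
E
```

```text
(no output)
```

View pics/s5.png

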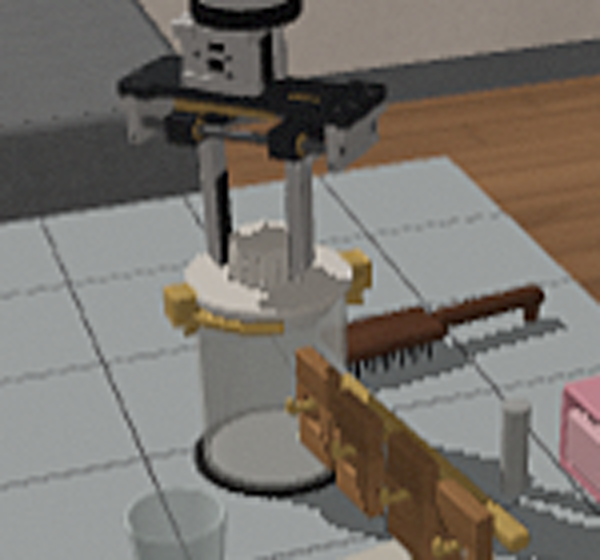

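The pads slipped on the knob: the lid turned only about 0.1 rad. I'll pinch the near claw across its 24 mm width and drive it round, which gives positive engagement and a 77 mm arm.

```bash
python3 -m inch '[{"grip":1,"dx":0,"dy":0,"dz":0,"rx":0,"ry":0,"rz":0},{"grip":1,"dx":0,"dy":0,"dz":0,"rx":0,"ry":0,"rz":0},{"grip":1,"dx":0,"dy":0,"dz":-1,"rx":0,"ry":0,"rz":0},{"grip":1,"dx":0,"dy":0,"dz":-1,"rx":0,"ry":0,"rz":0.8},{"grip":1,"dx":0,"dy":0,"dz":-0.6,"rx":0,"ry":0,"rz":1},{"grip":0.6,"dx":0,"dy":0,"dz":0,"rx":0,"ry":0,"rz":1},{"grip":0.6,"dx":0,"dy":0,"dz":0,"rx":0,"ry":0,"rz":1},{"grip":0.6,"dx":0,"dy":0,"dz":0,"rx":0,"ry":0,"rz":1},{"grip":0.6,"dx":0,"dy":0,"dz":0,"rx":0,"ry":0,"rz":1},{"grip":0.6,"dx":0,"dy":0,"dz":0,"rx":0,"ry":0,"rz":1},{"grip":0.6,"dx":0,"dy":0,"dz":0,"rx":0,"ry":0,"rz":1},{"grip":0.6,"dx":0,"dy":0,"dz":0,"rx":0,"ry":0,"rz":1}]' | tail -1; python3 go.py .457 .135 .22 0.0; python3 - <<'E'
from h import *
p=snap('top');crop(p,130,150,260,260,5,'t5.png')
E
```

```text
width: 0.0564
t 10.12 p [0.532  0.1336 0.245 ] rpy [ 3.1391e+00 -7.0000e-04  1.5000e-02] F [ 0.   0.1 -0.3] M [ 0.06 -0.03  0.  ] w 0.0564 j [ 0.14  0.08  1.33 -0.    1.73  1.7 ]
units dxyz [-3.  -0.1  1. ] rows 4 per row [-0.75  -0.026  0.25 ]
rot units [ 0.03 -0.01  0.17]
```

View pics/t5.png

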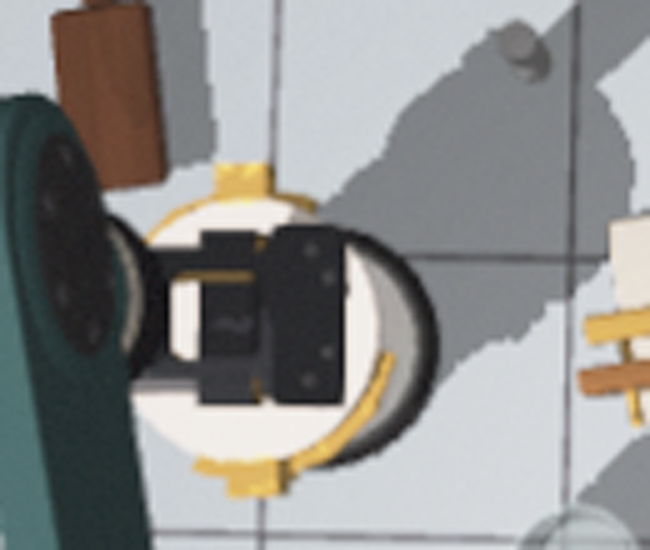

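```bash
python3 - <<'E'
from h import *
p=snap('top')
a=atz(p,[130+245/5-.5,150+180/5-.5],.153);b=atz(p,[130+258/5-.5,150+478/5-.5],.153)
print(a,b,(a+b)/2,np.linalg.norm(a-b),np.arctan2(*(a-b)[1::-1]))
a=atz(p,[140+159/3.8-.5,160+100/3.8-.5],.153);b=atz(p,[140+138/3.8-.5,160+328/3.8-.5],.153)
print('before',a,b,(a+b)/2,np.arctan2(*(a-b)[1::-1]))
E
```

```text
[0.60647846 0.13906295 0.153     ] [0.46730693 0.12852621 0.153     ] [0.53689269 0.13379458 0.153     ] 0.13956982963081743 0.07556627953115734
before [0.60582601 0.13231516 0.153     ] [0.4654153  0.14086866 0.153     ] [0.53562066 0.13659191 0.153     ] -0.06084248636629238
```

```bash
python3 -m inch '[{"grip":0.6,"dx":-0.75,"dy":0.05,"dz":0,"rx":0,"ry":0,"rz":-0.35},{"grip":0.6,"dx":-0.75,"dy":0.05,"dz":0,"rx":0,"ry":0,"rz":-0.35},{"grip":0.6,"dx":-0.75,"dy":0.05,"dz":0.5,"rx":0,"ry":0,"rz":0},{"grip":0.6,"dx":-0.75,"dy":0,"dz":0.5,"rx":0,"ry":0,"rz":0},{"grip":0.6,"dx":0,"dy":0,"dz":0.5,"rx":0,"ry":0,"rz":0},{"grip":0.6,"dx":0,"dy":0,"dz":0,"rx":0,"ry":0,"rz":0}]' | tail -1; python3 go.py .457 .129 .153 0.076
```

```text
width: 0.0562
t 10.97 p [0.4569 0.1268 0.2062] rpy [ 3.1414 -0.0036  0.0919] F [-0.9 -0.6  0.8] M [-0.01  0.04  0.05] w 0.0562 j [ 0.15 -0.08  1.57 -0.    1.65  1.63]
units dxyz [ 0.   -0.09  2.13] rows 3 per row [ 0.001 -0.029  0.709]
rot units [ 0.   -0.04  0.18]
```

```bash
python3 -m inch '[{"grip":0.6,"dx":0,"dy":-0.09,"dz":0.6,"rx":0,"ry":0,"rz":0},{"grip":0.6,"dx":0,"dy":0,"dz":0.4,"rx":0,"ry":0,"rz":0},{"grip":0.6,"dx":0,"dy":0,"dz":0,"rx":0,"ry":0,"rz":0}]' | tail -1; python3 go.py .457 .129 .153 0.076; python3 - <<'E'
from h import *
p=snap('side');crop(p,180,90,330,230,4,'s6.png')
E
```

```text
width: 0.0564
t 11.35 p [0.4582 0.1294 0.1794] rpy [ 3.1415 -0.0038  0.0924] F [-0.5 -0.4  0.1] M [ 0.03 -0.03 -0.03] w 0.0564 j [ 0.16 -0.07  1.61 -0.    1.6   1.63]
units dxyz [-0.05  0.01  1.06] rows 2 per row [-0.027  0.006  0.529]
rot units [ 0.   -0.04  0.19]
```

View pics/s6.png

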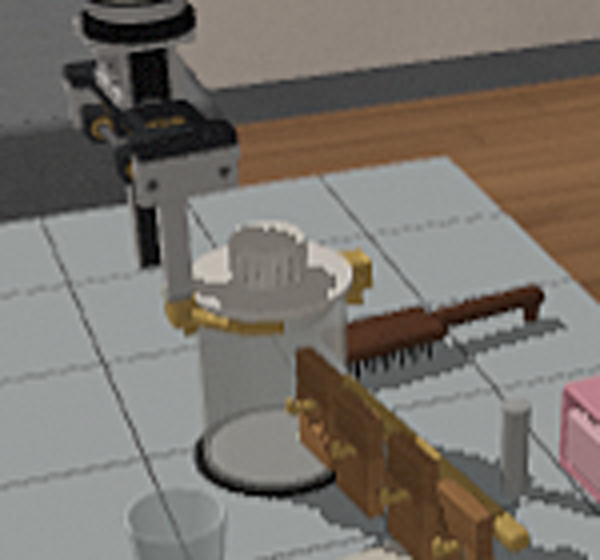

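```bash
python3 -m inch '[{"grip":0.6,"dx":-0.15,"dy":0,"dz":0.5,"rx":0,"ry":0,"rz":0},{"grip":0.6,"dx":0,"dy":0,"dz":0.5,"rx":0,"ry":0,"rz":0},{"grip":0.6,"dx":0,"dy":0,"dz":0.2,"rx":0,"ry":0,"rz":0},{"grip":0.15,"dx":0,"dy":0,"dz":0,"rx":0,"ry":0,"rz":0},{"grip":0.15,"dx":0,"dy":0,"dz":0,"rx":0,"ry":0,"rz":0},{"grip":0.15,"dx":0,"dy":0,"dz":0,"rx":0,"ry":0,"rz":0},{"grip":0.15,"dx":0,"dy":0,"dz":0,"rx":0,"ry":0,"rz":0}]' | tail -2; python3 go.py .457 .129 .153 0.076
```

```text
wrist_force: [-0.3, 0.4, -0.7]
width: 0.0232
t 12.28 p [0.4552 0.1291 0.1488] rpy [-3.1415 -0.0065  0.0923] F [-0.3  0.4 -0.7] M [ 0.03 -0.04 -0.02] w 0.0232 j [ 0.16 -0.06  1.66 -0.    1.54  1.64]
units dxyz [ 0.07  0.01 -0.17] rows 1 per row [ 0.071  0.01  -0.17 ]
rot units [-0.   -0.07  0.19]
```

```bash
python3 -m inch '[{"grip":0.15,"dx":0,"dy":0.25,"dz":0,"rx":0,"ry":0,"rz":-0.8},{"grip":0.15,"dx":0.01,"dy":0.25,"dz":0,"rx":0,"ry":0,"rz":-0.8},{"grip":0.15,"dx":0.01,"dy":0.25,"dz":0,"rx":0,"ry":0,"rz":-0.8}]' ; python3 go.py .457 .129 .153 0.076
```

```text
time: 12.65
tool_pos: [0.4558, 0.118, 0.1497]
ee_rot: [-3.124, -0.006, 0.309]
wrist_force: [-4.4, 8.2, 2.1]
width: 0.0233
t 12.65 p [0.4558 0.118  0.1497] rpy [-3.1242 -0.0056  0.3088] F [-4.4  8.2  2.1] M [ 1.51  0.71 -0.3 ] w 0.0233 j [ 0.12 -0.07  1.67  0.02  1.54  1.38]
units dxyz [ 0.18 -0.41 -0.12] rows 1 per row [ 0.179 -0.409 -0.124]
rot units [-0.21 -0.04  2.67]
```

```bash
python3 -m inch '[{"grip":0.15,"dx":0.03,"dy":0.35,"dz":0,"rx":0,"ry":0,"rz":-0.4},{"grip":0.15,"dx":0.03,"dy":0.35,"dz":0,"rx":0,"ry":0,"rz":-0.5},{"grip":0.15,"dx":0.03,"dy":0.35,"dz":0,"rx":0,"ry":0,"rz":-0.6}]' ; python3 go.py .457 .129 .153 0.076
```

```text
time: 13.02
tool_pos: [0.4612, 0.1031, 0.1497]
ee_rot: [-3.101, -0.005, 0.452]
wrist_force: [-8.6, 6.8, 3.3]
width: 0.0237
t 13.03 p [0.4612 0.1031 0.1497] rpy [-3.1013 -0.0053  0.4524] F [-8.6  6.8  3.3] M [1.16 1.2  0.35] w 0.0237 j [ 0.07 -0.06  1.66  0.04  1.55  1.19]
units dxyz [ 0.3  -1.01 -0.09] rows 2 per row [ 0.15  -0.505 -0.045]
rot units [-0.47  0.03  4.31]
```

```bash
python3 -m inch '[{"grip":0.15,"dx":0.04,"dy":0.3,"dz":0,"rx":-0.2,"ry":0,"rz":-0.6},{"grip":0.15,"dx":0.04,"dy":0.3,"dz":0,"rx":-0.2,"ry":0,"rz":-0.6},{"grip":0.15,"dx":0.04,"dy":0.3,"dz":0,"rx":-0.2,"ry":0,"rz":-0.6},{"grip":0.15,"dx":0,"dy":0,"dz":0,"rx":0,"ry":0,"rz":0}]' ; python3 go.py .457 .129 .153 0.076;python3 - <<'E'
from h import *
p=snap('side');crop(p,180,90,330,230,4,'s7.png')
E
```

```text
time: 13.52
tool_pos: [0.4666, 0.0925, 0.1492]
ee_rot: [-3.131, -0.001, 0.622]
wrist_force: [-0.0, 0.1, 0.0]
width: 0.0234
t 13.53 p [0.4666 0.0925 0.1492] rpy [-3.1315e+00 -8.0000e-04  6.2220e-01] F [-0.   0.1  0. ] M [ 0.04 -0.15  0.08] w 0.0234 j [ 0.07 -0.05  1.65  0.01  1.55  1.02]
units dxyz [ 0.54 -1.41 -0.14] rows 2 per row [ 0.27  -0.706 -0.069]
rot units [-0.12  0.02  6.26]
```

View pics/s7.png

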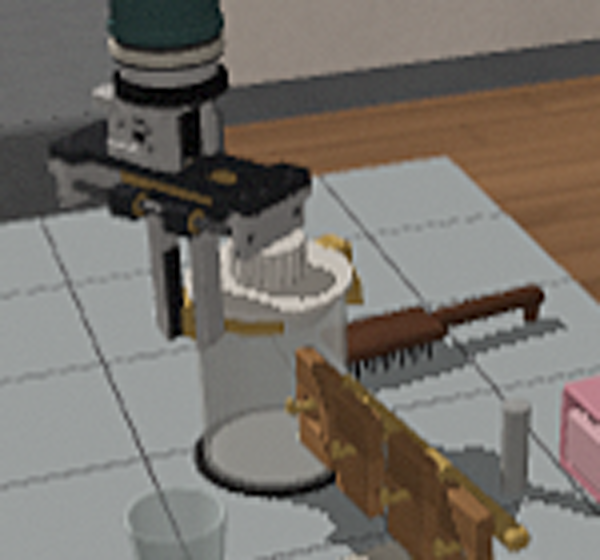

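The lid broke loose: the load dropped to zero at about 0.6 rad turn. Next I'll release, go back to the knob and spin it.

```bash
python3 -m inch '[{"grip":0.6,"dx":0,"dy":0,"dz":0,"rx":-0.1,"ry":0,"rz":0},{"grip":0.6,"dx":0,"dy":0,"dz":0,"rx":0,"ry":0,"rz":0},{"grip":0.6,"dx":0,"dy":0,"dz":0,"rx":0,"ry":0,"rz":0},{"grip":0.8,"dx":0,"dy":0,"dz":-1,"rx":0,"ry":0,"rz":0},{"grip":1,"dx":0,"dy":0,"dz":-1,"rx":0,"ry":0,"rz":0},{"grip":1,"dx":0,"dy":0,"dz":-1,"rx":0,"ry":0,"rz":0},{"grip":1,"dx":0,"dy":0,"dz":-0.3,"rx":0,"ry":0,"rz":0}]' | tail -1; python3 go.py .535 .135 .22 0.62
```

```text
width: 0.09
t 14.45 p [0.4672 0.0913 0.2333] rpy [ 3.1409e+00 -2.0000e-04  6.1850e-01] F [ 0.1 -0.   0.4] M [-0.04 -0.04 -0.01] w 0.09 j [ 0.07 -0.08  1.51 -0.    1.71  1.03]
units dxyz [3.22 0.15 0.53] rows 4 per row [0.806 0.037 0.133]
rot units [ 0.01 -0.   -0.02]
```

```bash
python3 -m inch '[{"grip":1,"dx":0.8,"dy":0.04,"dz":0,"rx":0,"ry":0,"rz":0},{"grip":1,"dx":0.8,"dy":0.04,"dz":0,"rx":0,"ry":0,"rz":0},{"grip":1,"dx":0.8,"dy":0.04,"dz":0,"rx":0,"ry":0,"rz":0},{"grip":1,"dx":0.85,"dy":0.04,"dz":0,"rx":0,"ry":0,"rz":0},{"grip":1,"dx":0,"dy":0,"dz":0,"rx":0,"ry":0,"rz":0}]' | tail -1; python3 go.py .535 .135 .176 0.62; python3 - <<'E'
from h import *
p=snap('top');crop(p,130,150,260,260,5,'t6.png')
E
```

```text
width: 0.0939
t 15.07 p [0.5369 0.1354 0.23  ] rpy [-3.1413  0.0037  0.6166] F [-0.2  0.3  0.1] M [-0.07 -0.01 -0.03] w 0.0939 j [ 0.15  0.1   1.34 -0.    1.71  1.1 ]
units dxyz [-0.06 -0.03  2.16] rows 3 per row [-0.021 -0.01   0.72 ]
rot units [-0.    0.04 -0.04]
```

View pics/t6.png

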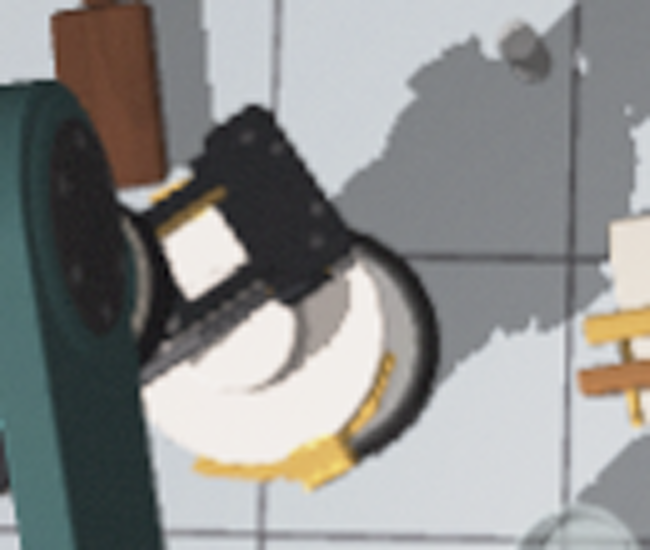

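```bash
python3 -m inch '[{"grip":1,"dx":0,"dy":0,"dz":0.8,"rx":0,"ry":0,"rz":0},{"grip":1,"dx":0,"dy":0,"dz":0.8,"rx":0,"ry":0,"rz":0},{"grip":1,"dx":-0.04,"dy":0,"dz":0.6,"rx":0,"ry":0,"rz":0},{"grip":0.3,"dx":0,"dy":0,"dz":0,"rx":0,"ry":0,"rz":0},{"grip":0.3,"dx":0,"dy":0,"dz":0,"rx":0,"ry":0,"rz":0},{"grip":0.3,"dx":0,"dy":0,"dz":0,"rx":0,"ry":0,"rz":0},{"grip":0.3,"dx":0,"dy":0,"dz":0,"rx":0,"ry":0,"rz":0},{"grip":0.3,"dx":0,"dy":0,"dz":0,"rx":0,"ry":0,"rz":-0.8},{"grip":0.3,"dx":0,"dy":0,"dz":0,"rx":0,"ry":0,"rz":-0.8},{"grip":0.3,"dx":0,"dy":0,"dz":0,"rx":0,"ry":0,"rz":-0.8}]' | tail -2; python3 go.py .5355 .135 .176 0.62
```

```text
wrist_force: [-0.1, 0.9, -0.1]
width: 0.0556
t 16.38 p [0.5339 0.1327 0.1757] rpy [3.1408e+00 2.5000e-03 8.3080e-01] F [-0.1  0.9 -0.1] M [ 0.08  0.09 -0.03] w 0.0556 j [ 0.14  0.1   1.44 -0.    1.6   0.88]
units dxyz [ 0.11 -0.02 -0.01] rows 1 per row [ 0.11  -0.016 -0.014]
rot units [0.01 0.03 2.42]
```

Torque is near zero, so it turns freely. On with the spin.

```bash
python3 -m inch '[{"grip":0.3,"dx":0,"dy":0,"dz":0,"rx":0,"ry":0,"rz":-1},{"grip":0.3,"dx":0,"dy":0,"dz":0,"rx":0,"ry":0,"rz":-1},{"grip":0.3,"dx":0,"dy":0,"dz":0,"rx":0,"ry":0,"rz":-1},{"grip":0.3,"dx":0,"dy":0,"dz":0,"rx":0,"ry":0,"rz":-1},{"grip":0.3,"dx":0,"dy":0,"dz":0,"rx":0,"ry":0,"rz":-1},{"grip":0.3,"dx":0,"dy":0,"dz":0,"rx":0,"ry":0,"rz":-1},{"grip":0.3,"dx":0,"dy":0,"dz":0,"rx":0,"ry":0,"rz":-1},{"grip":0.3,"dx":0,"dy":0,"dz":0,"rx":0,"ry":0,"rz":-1},{"grip":0.3,"dx":0,"dy":0,"dz":0,"rx":0,"ry":0,"rz":-1},{"grip":0.3,"dx":0,"dy":0,"dz":0,"rx":0,"ry":0,"rz":-1},{"grip":0.3,"dx":0,"dy":0,"dz":0,"rx":0,"ry":0,"rz":-1},{"grip":0.3,"dx":0,"dy":0,"dz":0,"rx":0,"ry":0,"rz":-1}]' | tail -2; python3 go.py .5355 .135 .176 2.2; python3 - <<'E'
from h import *
p=snap('top');crop(p,130,150,260,260,5,'t7.png')
p=snap('side');crop(p,180,90,330,230,4,'s8.png')
E
```

```text
wrist_force: [0.7, 0.6, -1.5]
width: 0.0556
t 17.88 p [0.5347 0.1336 0.1757] rpy [-3.1401e+00  1.3000e-03  1.9133e+00] F [ 0.7  0.6 -1.5] M [-0.04 -0.19 -0.05] w 0.0556 j [ 0.14  0.1   1.44 -0.    1.6  -0.2 ]
units dxyz [ 0.04  0.05 -0.01] rows 1 per row [ 0.04   0.048 -0.012]
rot units [-0.02  0.01 -3.28]
```

View pics/t7.png

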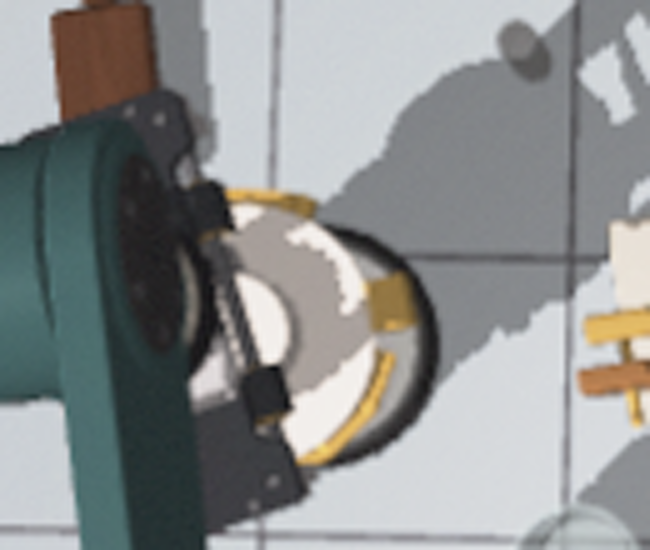

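View pics/s8.png

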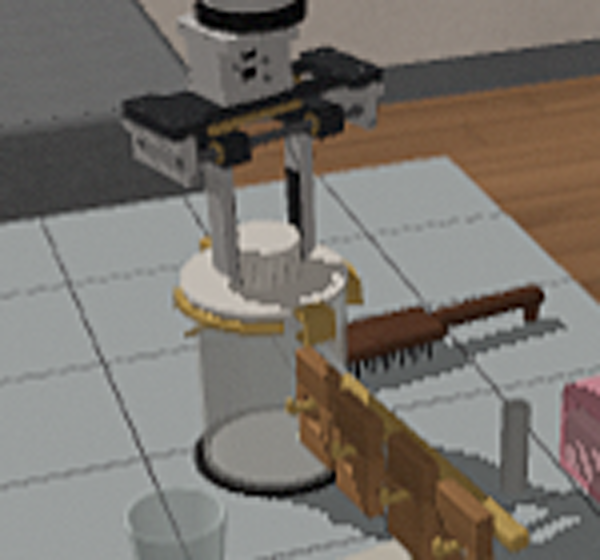

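```bash
python3 - <<'E'
from h import *
p=snap('top')
a=atz(p,[207.5,209.7],.153);d=a-[.5355,.135,.153];print(a,np.linalg.norm(d),np.arctan2(d[1],d[0])+np.pi)
E
```

```text
[0.55070286 0.06904343 0.153     ] 0.06768601018891594 1.7973376305967363
```

```bash
python3 -m inch '[{"grip":0.3,"dx":0.04,"dy":0.04,"dz":0,"rx":0,"ry":0,"rz":-1},{"grip":0.3,"dx":0,"dy":0,"dz":0,"rx":0,"ry":0,"rz":-1},{"grip":0.3,"dx":0,"dy":0,"dz":0,"rx":0,"ry":0,"rz":-0.7},{"grip":0.3,"dx":0,"dy":0,"dz":0,"rx":0,"ry":0,"rz":0},{"grip":0.3,"dx":0,"dy":0,"dz":-0.3,"rx":0,"ry":0,"rz":0},{"grip":0.3,"dx":0,"dy":0,"dz":-0.3,"rx":0,"ry":0,"rz":0},{"grip":0.3,"dx":0,"dy":0,"dz":-0.3,"rx":0,"ry":0,"rz":0},{"grip":0.3,"dx":0,"dy":0,"dz":-0.3,"rx":0,"ry":0,"rz":0}]' | tail -2; python3 go.py .5355 .135 .176 2.15; python3 - <<'E'
from h import *
p=snap('side');crop(p,180,90,330,230,4,'s9.png')
E
```

```text
wrist_force: [0.0, 0.0, -2.2]
width: 0.0556
t 19.02 p [0.5349 0.1345 0.2067] rpy [-3.1372e+00  1.0000e-03  2.1418e+00] F [ 0.   0.  -2.2] M [-0.03 -0.13 -0.04] w 0.0556 j [ 0.15  0.1   1.39 -0.    1.66 -0.43]
units dxyz [0.01 0.04 1.23] rows 2 per row [0.003 0.018 0.614]
rot units [-0.05  0.01 -0.09]
```

View pics/s9.png

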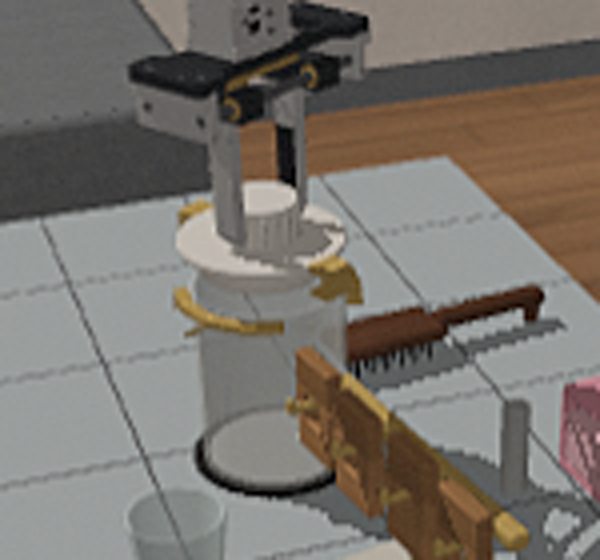

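```bash
python3 -m inch '[{"grip":0.3,"dx":0,"dy":0,"dz":-0.8,"rx":0,"ry":0,"rz":0},{"grip":0.3,"dx":0,"dy":0,"dz":-0.8,"rx":0,"ry":0,"rz":0},{"grip":0.3,"dx":0,"dy":0,"dz":-0.4,"rx":0,"ry":0,"rz":0},{"grip":0.3,"dx":0,"dy":0,"dz":0,"rx":0,"ry":0,"rz":0}]' | tail -1; python3 go.py .42 .29 .25
```

```text
width: 0.0558
t 19.57 p [0.5354 0.135  0.2601] rpy [-3.1397e+00  1.7000e-03  2.1417e+00] F [ 0.3 -0.2 -2.6] M [-0.01 -0.12  0.04] w 0.0558 j [ 0.15  0.09  1.29 -0.    1.76 -0.43]
units dxyz [ 7.71 -0.53  0.39] rows 8 per row [ 0.964 -0.067  0.049]
```

```bash
python3 -m inch '[{"grip":0.3,"dx":0.6,"dy":-0.04,"dz":0,"rx":0,"ry":0,"rz":0},{"grip":0.3,"dx":0.9,"dy":-0.07,"dz":0,"rx":0,"ry":0,"rz":0},{"grip":0.3,"dx":0.9,"dy":-0.07,"dz":0,"rx":0,"ry":0,"rz":0},{"grip":0.3,"dx":0.9,"dy":-0.07,"dz":0,"rx":0,"ry":0,"rz":0},{"grip":0.3,"dx":0.9,"dy":-0.07,"dz":0,"rx":0,"ry":0,"rz":0},{"grip":0.3,"dx":0.9,"dy":-0.07,"dz":0,"rx":0,"ry":0,"rz":0},{"grip":0.3,"dx":0.9,"dy":-0.07,"dz":0,"rx":0,"ry":0,"rz":0},{"grip":0.3,"dx":0.9,"dy":-0.07,"dz":0,"rx":0,"ry":0,"rz":0},{"grip":0.3,"dx":0.8,"dy":-0.05,"dz":0.3,"rx":0,"ry":0,"rz":0},{"grip":0.3,"dx":0,"dy":0,"dz":0.8,"rx":0,"ry":0,"rz":0}]' | tail -1; python3 go.py .42 .29 .05 2.1
```

```text
width: 0.0558
t 20.82 p [0.4048 0.299  0.224 ] rpy [-3.1259 -0.0074  2.1465] F [ 0.9 -0.6 -2. ] M [-0.01 -0.2  -0.01] w 0.0558 j [ 0.52 -0.01  1.46  0.01  1.71 -0.06]
units dxyz [-0.69  0.42  6.95] rows 7 per row [-0.098  0.06   0.993]
rot units [-0.18 -0.08  0.53]
```

```bash
python3 -m inch '[{"grip":0.3,"dx":0,"dy":0,"dz":0.9,"rx":-0.15,"ry":-0.08,"rz":0},{"grip":0.3,"dx":0,"dy":0,"dz":0.9,"rx":0,"ry":0,"rz":0},{"grip":0.3,"dx":0,"dy":0,"dz":0.9,"rx":0,"ry":0,"rz":0},{"grip":0.3,"dx":0,"dy":0,"dz":0.9,"rx":0,"ry":0,"rz":0},{"grip":0.3,"dx":0,"dy":0,"dz":0.9,"rx":0,"ry":0,"rz":0},{"grip":0.3,"dx":0,"dy":0,"dz":0.9,"rx":0,"ry":0,"rz":0},{"grip":0.3,"dx":0,"dy":0,"dz":0.6,"rx":0,"ry":0,"rz":0},{"grip":0.3,"dx":0,"dy":0,"dz":0.3,"rx":0,"ry":0,"rz":0},{"grip":0.3,"dx":0,"dy":0,"dz":0,"rx":0,"ry":0,"rz":0}]' | tail -3; python3 go.py .405 .299 .047 2.1465
```

```text
ee_rot: [-3.124, -0.005, 2.153]
wrist_force: [0.0, 0.2, -1.9]
width: 0.0552
t 21.95 p [0.3909 0.3006 0.0533] rpy [-3.124  -0.0046  2.1533] F [ 0.   0.2 -1.9] M [-0.04 -0.17  0.  ] w 0.0552 j [ 0.54  0.07  1.73  0.    1.36 -0.05]
units dxyz [-0.36  0.44  0.24] rows 1 per row [-0.365  0.44   0.243]
rot units [-0.2  -0.05  0.08]
```

```bash
python3 -m inch '[{"grip":0.3,"dx":0,"dy":0,"dz":0.1,"rx":-0.2,"ry":-0.05,"rz":0},{"grip":0.3,"dx":0,"dy":0,"dz":0.1,"rx":0,"ry":0,"rz":0},{"grip":0.3,"dx":0,"dy":0,"dz":0.05,"rx":0,"ry":0,"rz":0}]' | tail -3; python3 go.py .405 .299 .047 2.1465
```

```text
ee_rot: [3.136, 0.0, 2.153]
wrist_force: [-0.1, -0.9, -2.1]
width: 0.0556
t 22.32 p [0.3923 0.3015 0.049 ] rpy [3.1359e+00 2.0000e-04 2.1532e+00] F [-0.1 -0.9 -2.1] M [-0.05 -0.17  0.01] w 0.0556 j [ 0.54  0.06  1.75  0.    1.33 -0.04]
units dxyz [-0.36  0.37  0.08] rows 1 per row [-0.363  0.369  0.083]
rot units [0.07 0.   0.08]
```

```bash
python3 -m inch '[{"grip":0.3,"dx":0,"dy":0,"dz":0.1,"rx":0,"ry":0,"rz":0},{"grip":0.3,"dx":0,"dy":0,"dz":0.1,"rx":0,"ry":0,"rz":0}]' | tail -2; python3 go.py; python3 -m inch '[{"grip":0.7,"dx":0,"dy":0,"dz":0,"rx":0,"ry":0,"rz":0},{"grip":1,"dx":0,"dy":0,"dz":0,"rx":0,"ry":0,"rz":0},{"grip":1,"dx":0,"dy":0,"dz":0,"rx":0,"ry":0,"rz":0},{"grip":1,"dx":0,"dy":0,"dz":-1,"rx":0,"ry":0,"rz":0},{"grip":1,"dx":0,"dy":0,"dz":-1,"rx":0,"ry":0,"rz":0},{"grip":1,"dx":0,"dy":0,"dz":-1,"rx":0,"ry":0,"rz":0},{"grip":1,"dx":0,"dy":0,"dz":-1,"rx":0,"ry":0,"rz":0},{"grip":1,"dx":0,"dy":0,"dz":-1,"rx":0,"ry":0,"rz":0},{"grip":1,"dx":0,"dy":0,"dz":-1,"rx":0,"ry":0,"rz":0},{"grip":1,"dx":0,"dy":0,"dz":-1,"rx":0,"ry":0,"rz":0},{"grip":1,"dx":0,"dy":0,"dz":-1,"rx":0,"ry":0,"rz":0},{"grip":1,"dx":0,"dy":0,"dz":-1,"rx":0,"ry":0,"rz":0}]' | tail -1; python3 go.py .52 -.12 .27 0.17; python3 - <<'E'
from h import *
snap('side','s10.png');snap('top','t10.png')
E
```

```text
wrist_force: [-1.5, 1.9, 6.7]
width: 0.0556
t 22.57 p [0.3927 0.3018 0.0445] rpy [ 3.1345e+00 -1.0000e-04  2.1529e+00] F [-1.5  1.9  6.7] M [-0.14  0.55 -0.08] w 0.0556 j [ 0.54  0.07  1.75  0.    1.32 -0.04]
width: 0.0936
t 24.07 p [0.3911 0.3003 0.2759] rpy [3.1356e+00 6.0000e-04 2.1526e+00] F [0.2 0.7 0.3] M [ 0.01 -0.14  0.04] w 0.0936 j [ 0.54 -0.05  1.4  -0.    1.79 -0.04]
units dxyz [-16.88  -4.93   0.22] rows 17 per row [-0.993 -0.29   0.013]
rot units [ 0.05 -0.06 22.72]
```

View pics/s10.png

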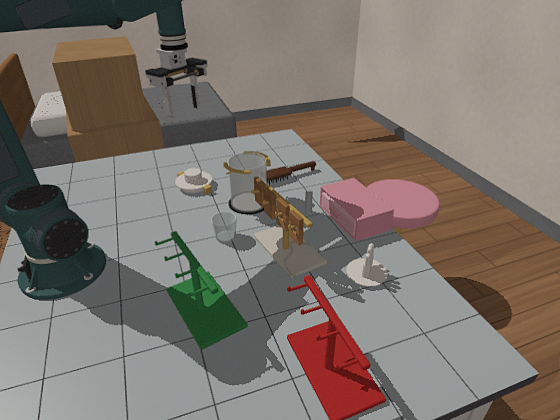

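View pics/t10.png

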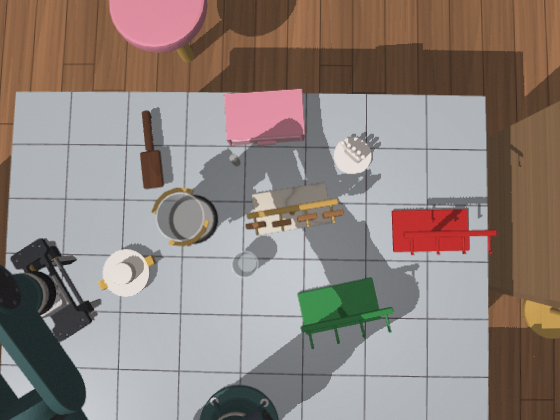

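```bash
python3 - <<'E'
from h import *
p=snap('top')
S=T(.5575,-.1275,.165);b=(255,0,0);cs=[]
for y in(-.09,-.03,.03,.09):
    cs.append((S([[-.034,y-.022,.181],[-.022,y-.022,.181],[-.022,y+.022,.181],[-.034,y+.022,.181],[-.034,y-.022,.181]]),b))
    cs.append((S([[0,y,.153],[-.048,y,.153]]),(0,0,255)))
cs.append((S([[0,-.1,.157],[0,.1,.157]]),(0,255,0)))
J=T(.5355,.135,0);cs+=[(J(circ(.058,.15)),(0,255,0)),(J(circ(.054,.006)),(0,255,0))]
draw(p,cs,235,180,350,245,6.9,'t11.png');draw(p,cs,145,175,225,255,6,'t12.png')
p=snap('side');draw(p,cs,215,140,325,250,5,'s12.png')
E
```

```text
(no output)
```

View pics/t11.png

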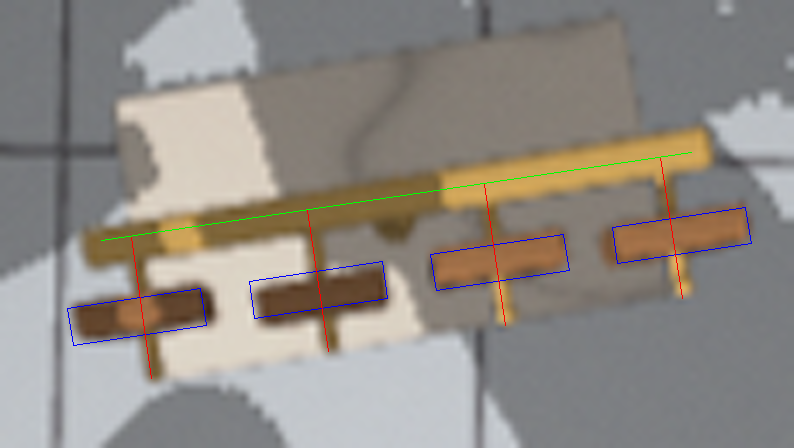

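View pics/t12.png

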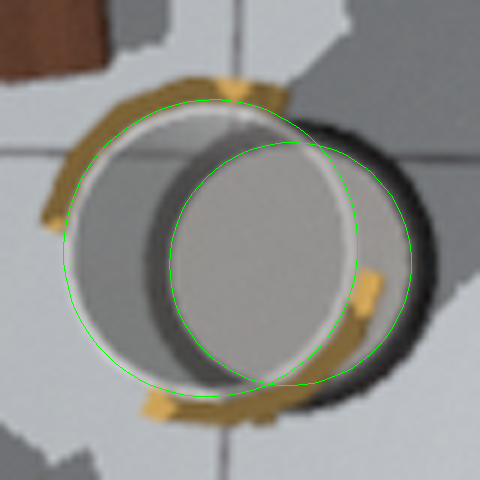

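View pics/s12.png

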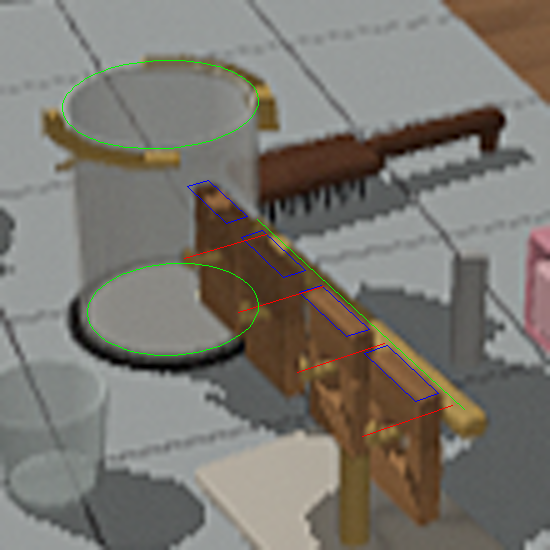

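```bash
python3 - <<'E'
from h import *
S=T(.5575,-.1275,.165)
for i,y in enumerate((-.09,-.03,.03,.09)): print(i,S([-.028,y,0]).round(4),'drawn',S([-.07,y,0]).round(4))
for o in(-.027,-.009,.009,.027): print(o,(np.array([.5355,.135])+o*np.array([np.cos(.165),np.sin(.165)])).round(4))
E
python3 go.py .515 -.043 .27 1.736
```

```text
0 [[ 0.5447 -0.2209  0.    ]] drawn [[ 0.5032 -0.2278  0.    ]]
1 [[ 0.5348 -0.1617  0.    ]] drawn [[ 0.4934 -0.1686  0.    ]]
2 [[ 0.525  -0.1025  0.    ]] drawn [[ 0.4835 -0.1094  0.    ]]
3 [[ 0.5151 -0.0433  0.    ]] drawn [[ 0.4737 -0.0502  0.    ]]
-0.027 [0.5089 0.1306]
-0.009 [0.5266 0.1335]
0.009 [0.5444 0.1365]
0.027 [0.5621 0.1394]
t 24.27 p [0.3912 0.3004 0.2748] rpy [3.1354e+00 6.0000e-04 2.1526e+00] F [-0.4 -0.  -0.3] M [-0.08 -0.1   0.02] w 0.0942 j [ 0.54 -0.05  1.4  -0.    1.78 -0.04]
units dxyz [-14.2   -3.41   0.18] rows 15 per row [-0.946 -0.227  0.012]
rot units [ 0.07 -0.01  4.77]
```

```bash
python3 -m inch '[{"grip":0.6,"dx":-0.5,"dy":0,"dz":0,"rx":0,"ry":0,"rz":1},{"grip":0.6,"dx":-0.5,"dy":0,"dz":0,"rx":0,"ry":0,"rz":1},{"grip":0.6,"dx":-0.5,"dy":0,"dz":0,"rx":0,"ry":0,"rz":1},{"grip":0.6,"dx":-0.5,"dy":0,"dz":0,"rx":0,"ry":0,"rz":1},{"grip":0.6,"dx":-0.5,"dy":0,"dz":0,"rx":0,"ry":0,"rz":0.8}]' | tail -1; python3 go.py .515 -.043 .26 1.736
```

```text
width: 0.0564
t 24.9 p [0.4128 0.2409 0.2641] rpy [-3.1312e+00  3.1000e-03  1.7220e+00] F [ 0.2 -0.   0.4] M [ 0.02 -0.13 -0.03] w 0.0564 j [ 0.41 -0.07  1.44 -0.    1.78  0.26]
units dxyz [-11.84   2.33   0.18] rows 12 per row [-0.987  0.194  0.015]
rot units [-0.12  0.04 -0.16]
```

```bash
python3 -m inch '[{"grip":0.6,"dx":-1,"dy":0.2,"dz":0,"rx":-0.1,"ry":0,"rz":-0.16},{"grip":0.6,"dx":-1,"dy":0.2,"dz":0,"rx":0,"ry":0,"rz":0},{"grip":0.6,"dx":-1,"dy":0.2,"dz":0,"rx":0,"ry":0,"rz":0},{"grip":0.6,"dx":-1,"dy":0.2,"dz":0,"rx":0,"ry":0,"rz":0},{"grip":0.6,"dx":-1,"dy":0.2,"dz":0,"rx":0,"ry":0,"rz":0},{"grip":0.6,"dx":-1,"dy":0.2,"dz":0,"rx":0,"ry":0,"rz":0},{"grip":0.6,"dx":-1,"dy":0.2,"dz":0,"rx":0,"ry":0,"rz":0},{"grip":0.6,"dx":-1,"dy":0.2,"dz":0,"rx":0,"ry":0,"rz":0},{"grip":0.6,"dx":-1,"dy":0.2,"dz":0,"rx":0,"ry":0,"rz":0},{"grip":0.6,"dx":-1,"dy":0.2,"dz":0,"rx":0,"ry":0,"rz":0},{"grip":0.6,"dx":-1,"dy":0.2,"dz":0,"rx":0,"ry":0,"rz":0},{"grip":0.6,"dx":-0.5,"dy":0.2,"dz":0,"rx":0,"ry":0,"rz":0}]' | tail -1; python3 go.py .515 -.043 .22 1.736
```

```text
width: 0.0561
t 26.4 p [ 0.5123 -0.0426  0.237 ] rpy [-3.0985e+00 -1.4000e-03  1.7369e+00] F [ 0.7  0.  -0.3] M [ 0.04 -0.12  0.  ] w 0.0561 j [-0.18  0.04  1.39 -0.01  1.76 -0.35]
units dxyz [-0.04  0.13  0.68] rows 1 per row [-0.036  0.132  0.676]
rot units [-0.49 -0.02  0.01]
```

```bash
python3 -m inch '[{"grip":0.6,"dx":0,"dy":0.1,"dz":0.4,"rx":-0.45,"ry":0,"rz":0},{"grip":0.6,"dx":0,"dy":0,"dz":0.4,"rx":0,"ry":0,"rz":0},{"grip":0.6,"dx":0,"dy":0,"dz":0,"rx":0,"ry":0,"rz":0}]' | tail -1; python3 go.py .515 -.043 .175 1.736; python3 - <<'E'
from h import *
p=snap('side');crop(p,215,100,335,250,4,'s13.png')
E
```

```text
width: 0.056
t 26.77 p [ 0.5136 -0.0421  0.2126] rpy [-3.1326 -0.0041  1.7362] F [-0.7 -0.5  0.5] M [ 0.   -0.12 -0.01] w 0.056 j [-0.19  0.02  1.46  0.    1.68 -0.36]
units dxyz [-0.05  0.06  1.5 ] rows 2 per row [-0.026  0.032  0.752]
rot units [-0.1  -0.05  0.  ]
```

View pics/s13.png

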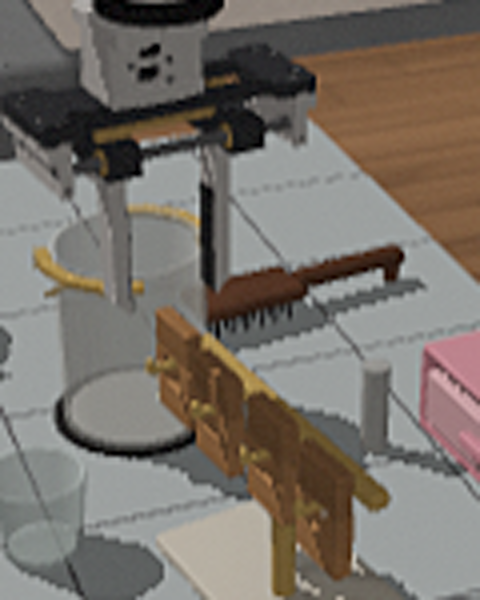

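```bash
python3 -m inch '[{"grip":0.6,"dx":-0.05,"dy":0.05,"dz":0.75,"rx":-0.1,"ry":0,"rz":0},{"grip":0.6,"dx":0,"dy":0,"dz":0.7,"rx":0,"ry":0,"rz":0},{"grip":0.6,"dx":0,"dy":0,"dz":0,"rx":0,"ry":0,"rz":0}]' | tail -1; python3 go.py .515 -.043 .175 1.736
```

```text
width: 0.0565
t 27.2 p [ 0.5159 -0.0421  0.177 ] rpy [ 3.1392e+00 -3.1000e-03  1.7380e+00] F [0.2 0.  0.1] M [-0.05 -0.09 -0.04] w 0.0565 j [-0.19  0.03  1.52  0.    1.6  -0.36]
units dxyz [-0.03 -0.04  0.08] rows 1 per row [-0.028 -0.043  0.079]
rot units [ 0.03 -0.04  0.02]
```

```bash
python3 -m inch '[{"grip":0.25,"dx":0,"dy":0,"dz":0,"rx":0,"ry":0,"rz":0},{"grip":0.2,"dx":0,"dy":0,"dz":0,"rx":0,"ry":0,"rz":0},{"grip":0.05,"dx":0,"dy":0,"dz":0,"rx":0,"ry":0,"rz":0},{"grip":0.05,"dx":0,"dy":0,"dz":0,"rx":0,"ry":0,"rz":0},{"grip":0.05,"dx":0,"dy":0,"dz":0,"rx":0,"ry":0,"rz":0}]' | tail -1; python3 go.py; python3 -m inch '[{"grip":0.05,"dx":0,"dy":0,"dz":-0.25,"rx":0,"ry":0,"rz":0},{"grip":0.05,"dx":0,"dy":0,"dz":-0.2,"rx":0,"ry":0,"rz":0},{"grip":0.05,"dx":0,"dy":0,"dz":0,"rx":0,"ry":0,"rz":0}]' | tail -1; python3 go.py .515 -.043 .187 1.736
```

```text
width: 0.0116
t 27.82 p [ 0.5173 -0.0422  0.1796] rpy [ 3.1351e+00 -1.6000e-03  1.7384e+00] F [-1.7 -0.4  0.2] M [-0.06 -0.08 -0.03] w 0.0116 j [-0.19  0.03  1.51  0.    1.6  -0.36]
width: 0.0113
t 28.2 p [ 0.5173 -0.0423  0.1918] rpy [ 3.1350e+00 -1.5000e-03  1.7383e+00] F [ 0.4  0.3 -0.2] M [-0.06 -0.03  0.05] w 0.0113 j [-0.19  0.02  1.5   0.    1.62 -0.36]
units dxyz [-0.01 -0.1   0.19] rows 1 per row [-0.014 -0.096  0.192]
rot units [ 0.08 -0.02  0.03]
```

```bash
python3 -m inch '[{"grip":0.05,"dx":0,"dy":-0.5,"dz":0.05,"rx":0,"ry":0,"rz":0},{"grip":0.05,"dx":0,"dy":-0.5,"dz":0.03,"rx":0,"ry":0,"rz":0}]' | tail -1; python3 go.py .4737 -.0502 .190 1.736
```

```text
width: 0.0117
t 28.45 p [ 0.4914 -0.0466  0.1892] rpy [ 3.1360e+00 -1.7000e-03  1.7387e+00] F [-0.3  0.2  0.2] M [ 0.01 -0.1  -0.01] w 0.0117 j [-0.21 -0.03  1.56  0.    1.62 -0.38]
units dxyz [-0.02 -0.72 -0.04] rows 1 per row [-0.024 -0.724 -0.037]
rot units [ 0.06 -0.02  0.03]
```

```bash
python3 -m inch '[{"grip":0.05,"dx":0,"dy":-0.5,"dz":-0.02,"rx":0,"ry":0,"rz":0},{"grip":0.05,"dx":0,"dy":-0.4,"dz":0,"rx":0,"ry":0,"rz":0},{"grip":0.05,"dx":0,"dy":0,"dz":-0.5,"rx":0,"ry":0,"rz":0},{"grip":0.05,"dx":0,"dy":0,"dz":-1,"rx":0,"ry":0,"rz":0},{"grip":0.05,"dx":0,"dy":0,"dz":-0.7,"rx":0,"ry":0,"rz":0},{"grip":0.05,"dx":0,"dy":0,"dz":0,"rx":0,"ry":0,"rz":0}]' | tail -1; python3 go.py .5089 .1306 .245 1.736; python3 - <<'E'
from h import *
p=snap('side');crop(p,215,100,335,250,4,'s14.png')
E
```

```text
width: 0.0118
t 29.2 p [ 0.4663 -0.051   0.2485] rpy [ 3.1333e+00 -9.0000e-04  1.7377e+00] F [0.5 0.3 0. ] M [-0.03 -0.08  0.05] w 0.0118 j [-0.23 -0.1   1.5   0.    1.73 -0.4 ]
units dxyz [6.88 2.89 0.17] rows 7 per row [0.983 0.412 0.024]
rot units [ 0.09 -0.01  0.02]
```

View pics/s14.png

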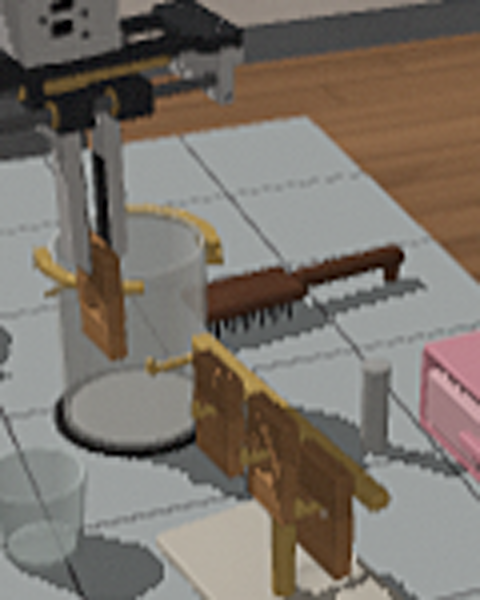

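```bash
python3 -m inch '[{"grip":0.05,"dx":1,"dy":0.41,"dz":0,"rx":0,"ry":0,"rz":0},{"grip":0.05,"dx":1,"dy":0.41,"dz":0,"rx":0,"ry":0,"rz":0},{"grip":0.05,"dx":1,"dy":0.41,"dz":0,"rx":0,"ry":0,"rz":0},{"grip":0.05,"dx":1,"dy":0.41,"dz":0,"rx":0,"ry":0,"rz":0},{"grip":0.05,"dx":1,"dy":0.41,"dz":0,"rx":0,"ry":0,"rz":0},{"grip":0.05,"dx":1,"dy":0.41,"dz":0,"rx":0,"ry":0,"rz":0},{"grip":0.05,"dx":0.9,"dy":0.41,"dz":0,"rx":0,"ry":0,"rz":0},{"grip":0.05,"dx":0.2,"dy":0.1,"dz":0,"rx":0,"ry":0,"rz":0},{"grip":0.05,"dx":0,"dy":0,"dz":0,"rx":0,"ry":0,"rz":0}]' | tail -1; python3 go.py .5089 .1306 .245 1.736
```

```text
width: 0.0119
t 30.38 p [0.5082 0.1414 0.2372] rpy [-3.1303e+00 -2.5000e-03  1.7363e+00] F [-0.4  0.1  0.2] M [-0.05 -0.11  0.02] w 0.0119 j [ 0.16  0.04  1.38  0.    1.73 -0.  ]
units dxyz [-0.43 -0.05 -0.31] rows 1 per row [-0.429 -0.046 -0.313]
rot units [-0.13 -0.03  0.  ]
```

```bash
python3 -m inch '[{"grip":0.05,"dx":-0.4,"dy":-0.03,"dz":0,"rx":-0.1,"ry":0,"rz":0},{"grip":0.05,"dx":0,"dy":0,"dz":0,"rx":0,"ry":0,"rz":0},{"grip":0.05,"dx":0,"dy":0,"dz":0.7,"rx":0,"ry":0,"rz":0},{"grip":0.05,"dx":0,"dy":0,"dz":0.7,"rx":0,"ry":0,"rz":0}]' | tail -1; python3 go.py .5089 .1306 .085 1.736;  python3 - <<'E'
from h import *
p=snap('side');crop(p,215,100,335,250,4,'s15.png')
E
```

```text
width: 0.012
t 30.88 p [0.5095 0.1281 0.2015] rpy [ 3.1408e+00 -1.4000e-03  1.7326e+00] F [-0.5 -0.6 -0.5] M [ 0.   -0.13 -0.  ] w 0.012 j [ 0.14  0.04  1.46  0.    1.64 -0.02]
units dxyz [ 0.1  -0.01  4.66] rows 5 per row [ 0.019 -0.002  0.932]
rot units [ 0.01 -0.02 -0.04]
```

View pics/s15.png

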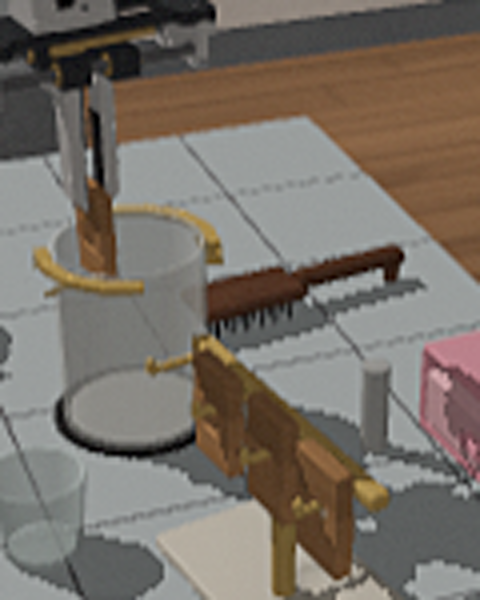

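```bash
python3 -m inch '[{"grip":0.05,"dx":0.08,"dy":0,"dz":0.8,"rx":0,"ry":0,"rz":0},{"grip":0.05,"dx":0,"dy":0,"dz":0.8,"rx":0,"ry":0,"rz":0},{"grip":0.05,"dx":0,"dy":0,"dz":0.8,"rx":0,"ry":0,"rz":0},{"grip":0.05,"dx":0,"dy":0,"dz":0.8,"rx":0,"ry":0,"rz":0},{"grip":0.05,"dx":0,"dy":0,"dz":0.8,"rx":0,"ry":0,"rz":0},{"grip":0.05,"dx":0,"dy":0,"dz":0.2,"rx":0,"ry":0,"rz":0},{"grip":0.05,"dx":0,"dy":0,"dz":0,"rx":0,"ry":0,"rz":0}]' | tail -2; python3 go.py .5089 .1306 .08 1.736
```

```text
wrist_force: [0.4, 0.3, -0.5]
width: 0.0119
t 31.8 p [0.5034 0.1299 0.0839] rpy [-3.1279e+00 -1.9000e-03  1.7334e+00] F [ 0.4  0.3 -0.5] M [-0.06 -0.08  0.02] w 0.0119 j [ 0.14  0.1   1.63  0.    1.42 -0.02]
units dxyz [-0.01  0.23  0.15] rows 1 per row [-0.008  0.226  0.154]
rot units [-0.16 -0.02 -0.03]
```

```bash
python3 -m inch '[{"grip":0.05,"dx":0,"dy":0.25,"dz":0.1,"rx":-0.15,"ry":0,"rz":0},{"grip":0.05,"dx":0,"dy":0,"dz":0.05,"rx":0,"ry":0,"rz":0},{"grip":0.22,"dx":0,"dy":0,"dz":0,"rx":0,"ry":0,"rz":0},{"grip":0.22,"dx":0,"dy":0,"dz":0,"rx":0,"ry":0,"rz":0},{"grip":0.22,"dx":0,"dy":0,"dz":0,"rx":0,"ry":0,"rz":0}]' | tail -2; python3 go.py .5089 .1306 .25 1.736
```

```text
wrist_force: [0.7, 0.3, 0.2]
width: 0.0204
t 32.42 p [0.512  0.1313 0.083 ] rpy [ 3.1354e+00 -1.8000e-03  1.7335e+00] F [0.7 0.3 0.2] M [ 0.02 -0.09 -0.03] w 0.0204 j [ 0.14  0.1   1.63  0.    1.4  -0.02]
units dxyz [ 0.   -0.08 -6.68] rows 7 per row [ 0.001 -0.012 -0.955]
rot units [ 0.07 -0.02 -0.03]
```

```bash
python3 -m inch '[{"grip":0.22,"dx":0,"dy":0,"dz":-0.5,"rx":0,"ry":0,"rz":0},{"grip":0.22,"dx":0,"dy":0,"dz":-1,"rx":0,"ry":0,"rz":0},{"grip":0.22,"dx":0,"dy":0,"dz":-1,"rx":0,"ry":0,"rz":0},{"grip":0.22,"dx":0,"dy":0,"dz":-1,"rx":0,"ry":0,"rz":0},{"grip":0.22,"dx":0,"dy":0,"dz":-1,"rx":0,"ry":0,"rz":0},{"grip":0.22,"dx":0,"dy":0,"dz":-1,"rx":0,"ry":0,"rz":0},{"grip":0.6,"dx":0,"dy":0,"dz":-1,"rx":0,"ry":0,"rz":0}]' | tail -1; python3 go.py .525 -.1025 .25 1.736;  python3 - <<'E'
from h import *
p=snap('side');crop(p,215,100,335,250,4,'s16.png')
p=snap('top');crop(p,80,160,250,300,4,'t16.png')
E
```

```text
width: 0.0272
t 33.3 p [0.5103 0.1307 0.2544] rpy [ 3.1343e+00 -1.8000e-03  1.7335e+00] F [-0.5  0.7  0. ] M [-0.01 -0.09 -0.03] w 0.0272 j [ 0.14  0.03  1.37  0.    1.74 -0.02]
units dxyz [-9.3  -0.93  0.15] rows 10 per row [-0.93  -0.093  0.015]
rot units [ 0.08 -0.02 -0.03]
```

View pics/s16.png

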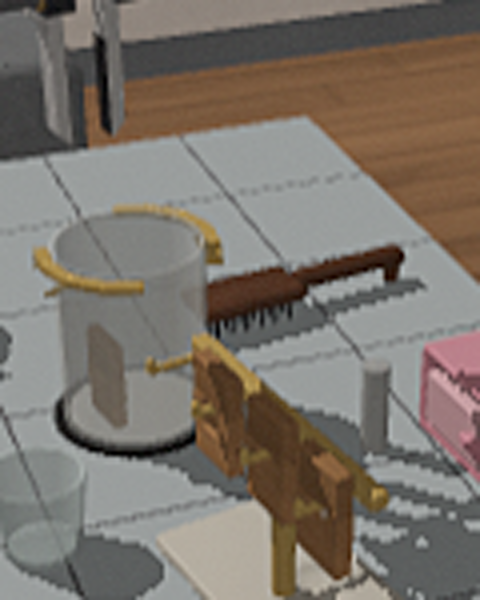

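View pics/t16.png

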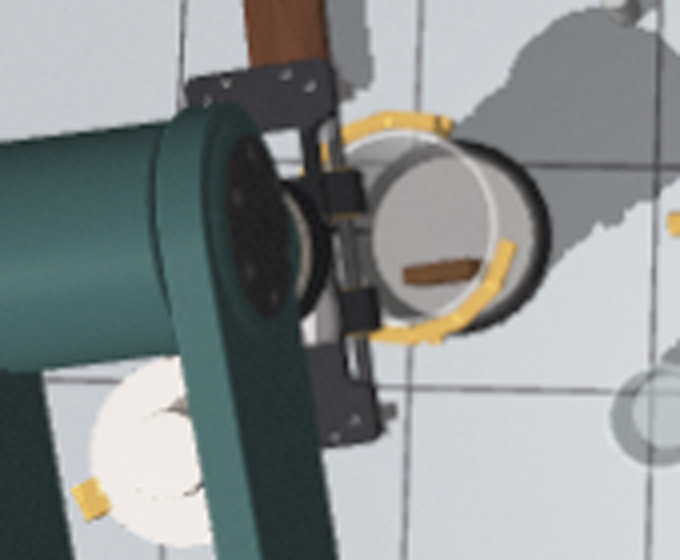

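Block 3 stands upright in the jar at top crop (440,272). Next is block 2.

```bash
python3 -m inch '[{"grip":0.6,"dx":-1,"dy":-0.1,"dz":0,"rx":0,"ry":0,"rz":0},{"grip":0.6,"dx":-1,"dy":-0.1,"dz":0,"rx":0,"ry":0,"rz":0},{"grip":0.6,"dx":-1,"dy":-0.1,"dz":0,"rx":0,"ry":0,"rz":0},{"grip":0.6,"dx":-1,"dy":-0.1,"dz":0,"rx":0,"ry":0,"rz":0},{"grip":0.6,"dx":-1,"dy":-0.1,"dz":0,"rx":0,"ry":0,"rz":0},{"grip":0.6,"dx":-1,"dy":-0.1,"dz":0,"rx":0,"ry":0,"rz":0},{"grip":0.6,"dx":-1,"dy":-0.1,"dz":0,"rx":0,"ry":0,"rz":0},{"grip":0.6,"dx":-1,"dy":-0.1,"dz":0,"rx":0,"ry":0,"rz":0},{"grip":0.6,"dx":-1,"dy":-0.1,"dz":0,"rx":0,"ry":0,"rz":0},{"grip":0.6,"dx":-0.3,"dy":0,"dz":0,"rx":0,"ry":0,"rz":0},{"grip":0.6,"dx":0,"dy":0,"dz":0,"rx":0,"ry":0,"rz":0}]' | tail -1; python3 go.py .525 -.1025 .178 1.736
```

```text
width: 0.0566
t 34.77 p [ 0.5242 -0.1076  0.2472] rpy [ 3.1384 -0.007   1.7354] F [-0.3  0.  -0.2] M [-0.02 -0.06  0.01] w 0.0566 j [-0.31  0.05  1.36  0.01  1.74 -0.48]
units dxyz [0.18 0.06 2.77] rows 3 per row [0.059 0.019 0.923]
rot units [ 0.04 -0.08 -0.01]
```

```bash
python3 -m inch '[{"grip":0.6,"dx":0.2,"dy":0.06,"dz":0.4,"rx":0,"ry":-0.05,"rz":0},{"grip":0.6,"dx":0,"dy":0,"dz":0.8,"rx":0,"ry":0,"rz":0},{"grip":0.6,"dx":0,"dy":0,"dz":0.7,"rx":0,"ry":0,"rz":0},{"grip":0.6,"dx":0,"dy":0,"dz":0,"rx":0,"ry":0,"rz":0}]' | tail -1; python3 go.py .525 -.1025 .177 1.736;  python3 - <<'E'
from h import *
p=snap('side');crop(p,215,100,335,250,4,'s17.png')
E
```

```text
width: 0.0565
t 35.27 p [ 0.5246 -0.0978  0.1964] rpy [ 3.1391 -0.0043  1.7399] F [-0.5  0.2 -0.3] M [-0.06 -0.07  0.01] w 0.0565 j [-0.29  0.06  1.45  0.    1.64 -0.46]
units dxyz [-0.19 -0.02  0.77] rows 1 per row [-0.193 -0.019  0.775]
rot units [ 0.03 -0.05  0.04]
```

View pics/s17.png

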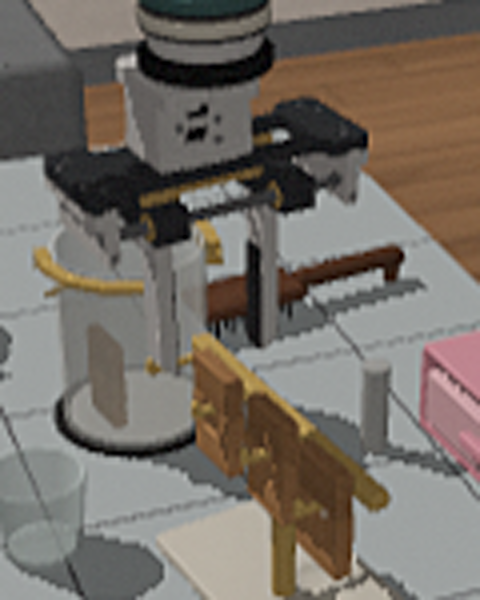

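```bash
python3 -m inch '[{"grip":0.6,"dx":-0.15,"dy":0,"dz":0.4,"rx":0,"ry":-0.05,"rz":0},{"grip":0.6,"dx":0,"dy":0,"dz":0.35,"rx":0,"ry":0,"rz":0},{"grip":0.6,"dx":0,"dy":0,"dz":0,"rx":0,"ry":0,"rz":0}]' | tail -1; python3 go.py .525 -.1025 .177 1.736
```

```text
width: 0.0567
t 35.7 p [ 0.5267 -0.1019  0.1789] rpy [3.135e+00 2.300e-03 1.740e+00] F [-0.3 -0.6  0.1] M [-0.01 -0.06  0.06] w 0.0567 j [-0.3   0.06  1.48  0.    1.59 -0.47]
units dxyz [-0.01 -0.07  0.08] rows 1 per row [-0.012 -0.07   0.076]
rot units [0.08 0.03 0.05]
```

```bash
python3 -m inch '[{"grip":0.25,"dx":0,"dy":0,"dz":0.08,"rx":0,"ry":0,"rz":0},{"grip":0.2,"dx":0,"dy":0,"dz":0,"rx":0,"ry":0,"rz":0},{"grip":0.05,"dx":0,"dy":0,"dz":0,"rx":0,"ry":0,"rz":0},{"grip":0.05,"dx":0,"dy":0,"dz":0,"rx":0,"ry":0,"rz":0},{"grip":0.05,"dx":0,"dy":0,"dz":0,"rx":0,"ry":0,"rz":0}]' | tail -1; python3 go.py; python3 -m inch '[{"grip":0.05,"dx":0,"dy":0,"dz":-0.22,"rx":0,"ry":0,"rz":0},{"grip":0.05,"dx":0,"dy":0,"dz":-0.2,"rx":0,"ry":0,"rz":0},{"grip":0.05,"dx":0,"dy":0,"dz":0,"rx":0,"ry":0,"rz":0}]' | tail -1; python3 go.py .525 -.1025 .187 1.736
```

```text
width: 0.0116
t 36.33 p [ 0.5272 -0.1023  0.1779] rpy [3.1333 0.0032 1.7396] F [ 0.1 -0.2 -0.1] M [-0.02 -0.06  0.04] w 0.0116 j [-0.3   0.06  1.48  0.    1.59 -0.47]
width: 0.0117
t 36.7 p [ 0.5272 -0.1023  0.1894] rpy [3.1328 0.0034 1.7397] F [-0.4  0.  -0.6] M [-0.08 -0.07 -0.03] w 0.0117 j [-0.3   0.06  1.46  0.    1.61 -0.47]
units dxyz [ 0.01 -0.09  0.09] rows 1 per row [ 0.006 -0.091  0.093]
rot units [0.1  0.04 0.04]
```

Lifted 11.5 mm. Draw out, then up.

```bash
python3 -m inch '[{"grip":0.05,"dx":0,"dy":-0.5,"dz":0.04,"rx":0,"ry":0,"rz":0},{"grip":0.05,"dx":0,"dy":-0.5,"dz":0.02,"rx":0,"ry":0,"rz":0},{"grip":0.05,"dx":0,"dy":-0.5,"dz":-0.02,"rx":0,"ry":0,"rz":0},{"grip":0.05,"dx":0,"dy":-0.4,"dz":0,"rx":0,"ry":0,"rz":0}]' | tail -1; python3 go.py .4835 -.1094 .189 1.736;  python3 -m inch '[{"grip":0.05,"dx":0,"dy":0,"dz":-0.5,"rx":0,"ry":0,"rz":0},{"grip":0.05,"dx":0,"dy":0,"dz":-1,"rx":0,"ry":0,"rz":0},{"grip":0.05,"dx":0,"dy":0,"dz":-0.9,"rx":0,"ry":0,"rz":0},{"grip":0.05,"dx":0,"dy":0,"dz":0,"rx":0,"ry":0,"rz":0}]' | tail -1; python3 go.py .5621 .1394 .25 1.736; python3 - <<'E'
from h import *
p=snap('side');crop(p,215,100,335,250,4,'s18.png')
E
```

```text
width: 0.0117
t 37.2 p [ 0.4768 -0.1106  0.1873] rpy [3.1343e+00 3.0000e-03 1.7398e+00] F [ 0.1 -0.9 -0.5] M [-0.08 -0.08  0.03] w 0.0117 j [-0.34 -0.05  1.57  0.    1.61 -0.51]
units dxyz [ 0.    0.27 -0.06] rows 1 per row [ 0.004  0.273 -0.065]
rot units [0.08 0.03 0.04]
width: 0.0116
t 37.7 p [ 0.476  -0.1109  0.2519] rpy [3.1307 0.0045 1.7388] F [-0.2 -0.3 -0.8] M [-0.02 -0.1   0.03] w 0.0116 j [-0.35 -0.06  1.46  0.    1.73 -0.51]
units dxyz [9.3  5.07 0.09] rows 10 per row [0.93  0.507 0.009]
rot units [0.12 0.05 0.03]
```

View pics/s18.png

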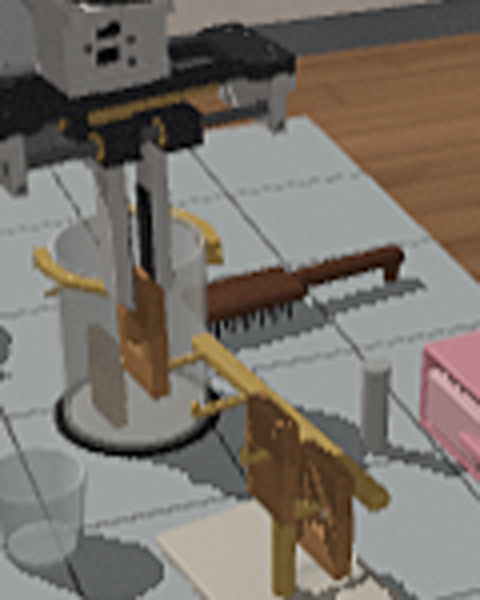

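```bash
python3 -m inch '[{"grip":0.05,"dx":0.95,"dy":0.52,"dz":-0.05,"rx":0,"ry":0,"rz":0},{"grip":0.05,"dx":0.95,"dy":0.52,"dz":-0.05,"rx":0,"ry":0,"rz":0},{"grip":0.05,"dx":0.95,"dy":0.52,"dz":-0.05,"rx":0,"ry":0,"rz":0},{"grip":0.05,"dx":0.95,"dy":0.52,"dz":-0.05,"rx":0,"ry":0,"rz":0},{"grip":0.05,"dx":0.95,"dy":0.52,"dz":-0.05,"rx":0,"ry":0,"rz":0},{"grip":0.05,"dx":0.95,"dy":0.52,"dz":-0.05,"rx":0,"ry":0,"rz":0},{"grip":0.05,"dx":0.95,"dy":0.52,"dz":-0.05,"rx":0,"ry":0,"rz":0},{"grip":0.05,"dx":0.95,"dy":0.52,"dz":-0.05,"rx":0,"ry":0,"rz":0},{"grip":0.05,"dx":0.95,"dy":0.52,"dz":0,"rx":0,"ry":0,"rz":0},{"grip":0.05,"dx":0.5,"dy":0.4,"dz":0,"rx":0,"ry":0,"rz":0},{"grip":0.05,"dx":0,"dy":0,"dz":0,"rx":0,"ry":0,"rz":0}]' | tail -1; python3 go.py .5621 .1394 .25 1.736
```

```text
width: 0.0117
t 39.12 p [0.5621 0.1411 0.2457] rpy [-3.1283e+00 -2.0000e-04  1.7375e+00] F [-0.3  0.  -0.5] M [-0.08 -0.04  0.06] w 0.0117 j [ 0.15  0.16  1.24 -0.    1.76 -0.02]
units dxyz [-0.07 -0.01 -0.17] rows 1 per row [-0.067 -0.013 -0.174]
rot units [-0.15 -0.    0.02]
```

```bash
python3 -m inch '[{"grip":0.05,"dx":-0.05,"dy":0,"dz":0.3,"rx":-0.15,"ry":0,"rz":0},{"grip":0.05,"dx":0,"dy":0,"dz":0.7,"rx":0,"ry":0,"rz":0},{"grip":0.05,"dx":0,"dy":0,"dz":0.7,"rx":0,"ry":0,"rz":0},{"grip":0.05,"dx":0,"dy":0,"dz":0.5,"rx":0,"ry":0,"rz":0}]' | tail -1; python3 go.py .5621 .1394 .083 1.736; python3 - <<'E'
from h import *
p=snap('side');crop(p,215,100,335,250,4,'s19.png')
E
```

```text
width: 0.0117
t 39.62 p [0.5615 0.137  0.1869] rpy [3.1416e+00 1.0000e-03 1.7343e+00] F [ 0.1 -0.3 -0.7] M [-0.03 -0.11 -0.02] w 0.0117 j [ 0.14  0.16  1.36 -0.    1.63 -0.02]
units dxyz [0.1  0.04 4.16] rows 5 per row [0.019 0.008 0.831]
rot units [ 0.    0.01 -0.02]
```

View pics/s19.png

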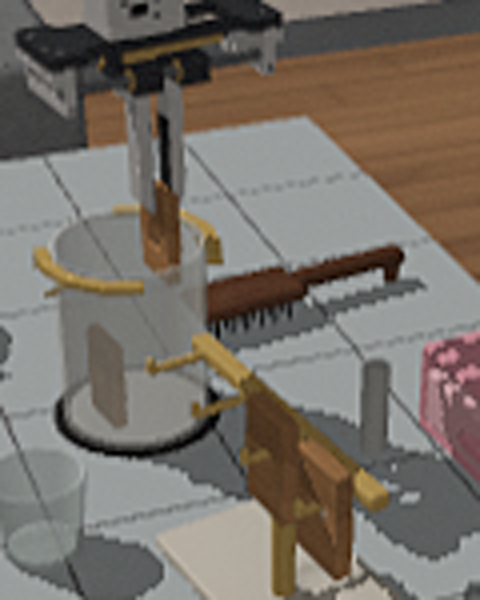

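```bash
python3 -m inch '[{"grip":0.05,"dx":0.08,"dy":0.03,"dz":0.7,"rx":0,"ry":0,"rz":0},{"grip":0.05,"dx":0,"dy":0,"dz":0.8,"rx":0,"ry":0,"rz":0},{"grip":0.05,"dx":0,"dy":0.03,"dz":0.8,"rx":0,"ry":0,"rz":0},{"grip":0.05,"dx":0,"dy":0.03,"dz":0.8,"rx":0,"ry":0,"rz":0},{"grip":0.05,"dx":0,"dy":0.03,"dz":0.6,"rx":0,"ry":0,"rz":0},{"grip":0.05,"dx":0,"dy":0,"dz":0,"rx":0,"ry":0,"rz":0}]' | tail -2; python3 go.py .5621 .1394 .08 1.736
```

```text
wrist_force: [0.3, -0.2, 0.3]
width: 0.0119
t 40.42 p [0.5623 0.1397 0.0851] rpy [-3.1361e+00  7.0000e-04  1.7345e+00] F [ 0.3 -0.2  0.3] M [-0.06 -0.07  0.1 ] w 0.0119 j [ 0.15  0.22  1.49 -0.    1.44 -0.02]
units dxyz [-0.01 -0.01  0.2 ] rows 1 per row [-0.01  -0.008  0.203]
rot units [-0.06  0.01 -0.02]
```

```bash
python3 -m inch '[{"grip":0.05,"dx":0,"dy":0,"dz":0.15,"rx":-0.05,"ry":0,"rz":0},{"grip":0.05,"dx":0,"dy":0,"dz":0.1,"rx":0,"ry":0,"rz":0},{"grip":0.22,"dx":0,"dy":0,"dz":0,"rx":0,"ry":0,"rz":0},{"grip":0.22,"dx":0,"dy":0,"dz":0,"rx":0,"ry":0,"rz":0},{"grip":0.22,"dx":0,"dy":0,"dz":0,"rx":0,"ry":0,"rz":0},{"grip":0.22,"dx":0,"dy":0,"dz":-0.5,"rx":0,"ry":0,"rz":0},{"grip":0.22,"dx":0,"dy":0,"dz":-1,"rx":0,"ry":0,"rz":0},{"grip":0.22,"dx":0,"dy":0,"dz":-1,"rx":0,"ry":0,"rz":0},{"grip":0.22,"dx":0,"dy":0,"dz":-1,"rx":0,"ry":0,"rz":0},{"grip":0.22,"dx":0,"dy":0,"dz":-1,"rx":0,"ry":0,"rz":0},{"grip":0.22,"dx":0,"dy":0,"dz":-1,"rx":0,"ry":0,"rz":0},{"grip":0.6,"dx":0,"dy":0,"dz":-1,"rx":0,"ry":0,"rz":0}]' | tail -1; python3 go.py .5348 -.1617 .25 1.736;  python3 - <<'E'
from h import *
p=snap('side');crop(p,215,100,335,250,4,'s20.png')
E
```

```text
width: 0.0271
t 41.92 p [0.563  0.1399 0.2537] rpy [3.1341e+00 7.0000e-04 1.7345e+00] F [ 0.7  1.  -0.2] M [-0.01 -0.07  0.02] w 0.0271 j [ 0.15  0.15  1.24 -0.    1.75 -0.02]
units dxyz [-11.72  -3.08   0.13] rows 12 per row [-0.977 -0.257  0.011]
rot units [ 0.09  0.01 -0.02]
```

View pics/s20.png

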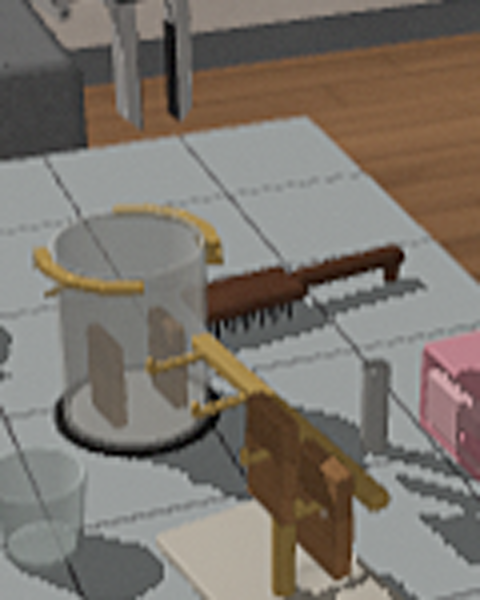

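Two blocks are standing in the jar. Next is block 1.

```bash
python3 -m inch '[{"grip":0.6,"dx":-1,"dy":-0.26,"dz":0,"rx":0,"ry":0,"rz":0},{"grip":0.6,"dx":-1,"dy":-0.26,"dz":0,"rx":0,"ry":0,"rz":0},{"grip":0.6,"dx":-1,"dy":-0.26,"dz":0,"rx":0,"ry":0,"rz":0},{"grip":0.6,"dx":-1,"dy":-0.26,"dz":0,"rx":0,"ry":0,"rz":0},{"grip":0.6,"dx":-1,"dy":-0.26,"dz":0,"rx":0,"ry":0,"rz":0},{"grip":0.6,"dx":-1,"dy":-0.26,"dz":0,"rx":0,"ry":0,"rz":0},{"grip":0.6,"dx":-1,"dy":-0.26,"dz":0,"rx":0,"ry":0,"rz":0},{"grip":0.6,"dx":-1,"dy":-0.26,"dz":0,"rx":0,"ry":0,"rz":0},{"grip":0.6,"dx":-1,"dy":-0.26,"dz":0,"rx":0,"ry":0,"rz":0},{"grip":0.6,"dx":-1,"dy":-0.26,"dz":0,"rx":0,"ry":0,"rz":0},{"grip":0.6,"dx":-1,"dy":-0.26,"dz":0,"rx":0,"ry":0,"rz":0},{"grip":0.6,"dx":-0.5,"dy":-0.1,"dz":0,"rx":0,"ry":0,"rz":0}]' | tail -1; python3 -m inch '[{"grip":0.6,"dx":0,"dy":0,"dz":0,"rx":0,"ry":0,"rz":0}]' | tail -1; python3 go.py .5348 -.1617 .178 1.736
```

```text
width: 0.0564
width: 0.0567
t 43.6 p [ 0.5383 -0.1637  0.2632] rpy [3.1145e+00 2.9000e-03 1.7365e+00] F [ 0.5  0.6 -0.3] M [-0.05 -0.1  -0.05] w 0.0567 j [-0.4   0.09  1.28  0.01  1.75 -0.57]
units dxyz [ 0.11 -0.22  3.4 ] rows 4 per row [ 0.028 -0.054  0.851]
rot units [0.31 0.03 0.01]
```

```bash
python3 -m inch '[{"grip":0.6,"dx":0.08,"dy":-0.1,"dz":0.6,"rx":0.3,"ry":0.03,"rz":0},{"grip":0.6,"dx":0,"dy":0,"dz":0.8,"rx":0,"ry":0,"rz":0},{"grip":0.6,"dx":0,"dy":0,"dz":0.8,"rx":0,"ry":0,"rz":0},{"grip":0.6,"dx":0,"dy":0,"dz":0.4,"rx":0,"ry":0,"rz":0},{"grip":0.6,"dx":0,"dy":0,"dz":0,"rx":0,"ry":0,"rz":0}]' | tail -1; python3 go.py .5348 -.1617 .177 1.736;  python3 - <<'E'
from h import *
p=snap('side');crop(p,215,100,335,250,4,'s21.png')
E
```

```text
width: 0.0562
t 44.23 p [ 0.5356 -0.157   0.1928] rpy [-3.1367 -0.0034  1.7425] F [-0.   0.3  0.6] M [-0.03 -0.11  0.03] w 0.0562 j [-0.39  0.12  1.39  0.    1.64 -0.56]
units dxyz [-0.18 -0.06  0.63] rows 1 per row [-0.184 -0.059  0.633]
rot units [-0.06 -0.04  0.07]
```

View pics/s21.png

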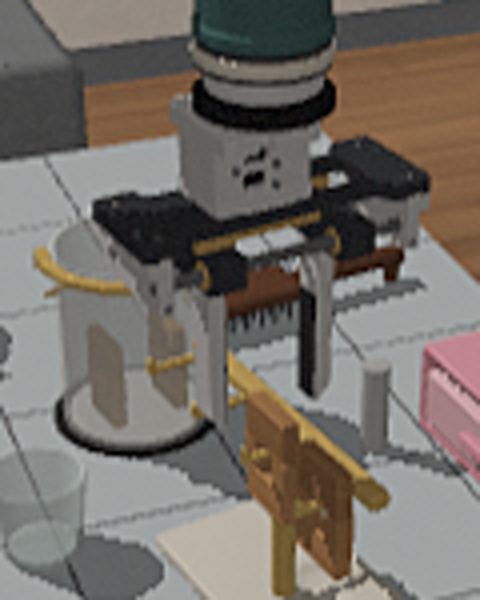

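```bash
python3 -m inch '[{"grip":0.6,"dx":-0.15,"dy":-0.05,"dz":0.35,"rx":-0.05,"ry":0,"rz":0.05},{"grip":0.6,"dx":0,"dy":0,"dz":0.3,"rx":0,"ry":0,"rz":0},{"grip":0.6,"dx":0,"dy":0,"dz":0,"rx":0,"ry":0,"rz":0}]' | tail -1; python3 go.py .5348 -.1617 .177 1.736
```

```text
width: 0.0565
t 44.65 p [ 0.5359 -0.1614  0.1778] rpy [ 3.1385e+00 -1.3000e-03  1.7379e+00] F [ 0.6  0.2 -1.1] M [-0.07 -0.15 -0.04] w 0.0565 j [-0.4   0.12  1.42  0.    1.6  -0.56]
units dxyz [-0.   -0.05  0.03] rows 1 per row [-0.003 -0.046  0.032]
rot units [ 0.04 -0.01  0.02]
```

```bash
python3 -m inch '[{"grip":0.25,"dx":0,"dy":0,"dz":0.03,"rx":0,"ry":0,"rz":0},{"grip":0.2,"dx":0,"dy":0,"dz":0,"rx":0,"ry":0,"rz":0},{"grip":0.05,"dx":0,"dy":0,"dz":0,"rx":0,"ry":0,"rz":0},{"grip":0.05,"dx":0,"dy":0,"dz":0,"rx":0,"ry":0,"rz":0},{"grip":0.05,"dx":0,"dy":0,"dz":0,"rx":0,"ry":0,"rz":0}]' | tail -1; python3 go.py; python3 -m inch '[{"grip":0.05,"dx":0,"dy":0,"dz":-0.22,"rx":0,"ry":0,"rz":0},{"grip":0.05,"dx":0,"dy":0,"dz":-0.2,"rx":0,"ry":0,"rz":0},{"grip":0.05,"dx":0,"dy":0,"dz":0,"rx":0,"ry":0,"rz":0}]' | tail -1; python3 go.py .4934 -.1686 .187 1.736
```

```text
width: 0.0119
t 45.27 p [ 0.5365 -0.1618  0.1782] rpy [ 3.1364e+00 -1.0000e-04  1.7376e+00] F [0.4 0.1 0.8] M [-0.01 -0.17 -0.  ] w 0.0119 j [-0.4   0.12  1.42  0.    1.6  -0.56]
width: 0.0117
t 45.65 p [ 0.5364 -0.1618  0.1895] rpy [ 3.1365e+00 -1.0000e-04  1.7376e+00] F [-0.7 -0.2 -0.4] M [-0.07 -0.11 -0.  ] w 0.0117 j [-0.4   0.11  1.4   0.    1.62 -0.56]
units dxyz [ 0.02 -1.74  0.09] rows 2 per row [ 0.008 -0.872  0.046]
rot units [ 0.06 -0.    0.02]
```

```bash
python3 -m inch '[{"grip":0.05,"dx":0,"dy":-0.5,"dz":0.04,"rx":0,"ry":0,"rz":0},{"grip":0.05,"dx":0,"dy":-0.5,"dz":0.02,"rx":0,"ry":0,"rz":0},{"grip":0.05,"dx":0,"dy":-0.5,"dz":-0.02,"rx":0,"ry":0,"rz":0},{"grip":0.05,"dx":0,"dy":-0.45,"dz":0,"rx":0,"ry":0,"rz":0}]' | tail -1; python3 go.py .4934 -.1686 .189 1.736;  python3 -m inch '[{"grip":0.05,"dx":0,"dy":0,"dz":-0.5,"rx":0,"ry":0,"rz":0},{"grip":0.05,"dx":0,"dy":0,"dz":-1,"rx":0,"ry":0,"rz":0},{"grip":0.05,"dx":0,"dy":0,"dz":-1,"rx":0,"ry":0,"rz":0},{"grip":0.05,"dx":0,"dy":0,"dz":0,"rx":0,"ry":0,"rz":0}]' | tail -1; python3 go.py .5266 .1335 .25 1.736; python3 - <<'E'
from h import *
p=snap('side');crop(p,215,100,335,250,4,'s22.png')
E
```

```text
width: 0.0115
t 46.15 p [ 0.4848 -0.1703  0.1877] rpy [ 3.1379e+00 -5.0000e-04  1.7378e+00] F [ 0.2 -0.5 -1. ] M [-0.01 -0.11  0.04] w 0.0115 j [-0.45  0.01  1.51  0.    1.61 -0.62]
units dxyz [ 0.01  0.35 -0.05] rows 1 per row [ 0.008  0.352 -0.05 ]
rot units [ 0.04 -0.01  0.02]
width: 0.0119
t 46.65 p [ 0.484  -0.1708  0.2549] rpy [3.1345e+00 1.1000e-03 1.7365e+00] F [-0.  -0.4 -0.3] M [-0.1  -0.08 -0.  ] w 0.0119 j [-0.45 -0.    1.4   0.    1.74 -0.62]
units dxyz [11.72  3.69  0.21] rows 12 per row [0.977 0.307 0.017]
rot units [0.08 0.01 0.01]
```

View pics/s22.png

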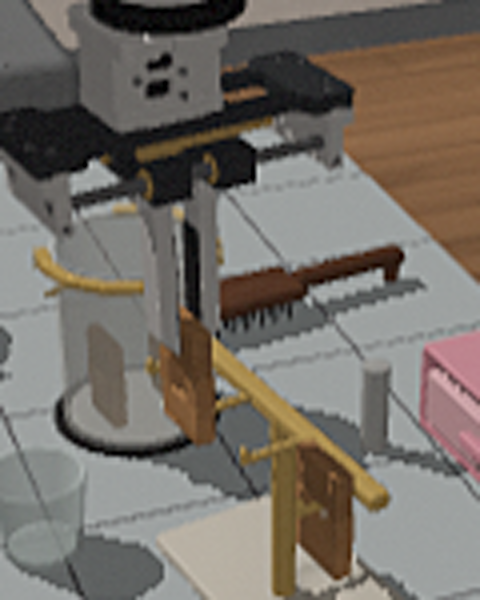

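```bash
python3 -m inch '[{"grip":0.05,"dx":0.98,"dy":0.32,"dz":-0.05,"rx":0.05,"ry":0,"rz":0},{"grip":0.05,"dx":0.98,"dy":0.32,"dz":-0.05,"rx":0,"ry":0,"rz":0},{"grip":0.05,"dx":0.98,"dy":0.32,"dz":-0.05,"rx":0,"ry":0,"rz":0},{"grip":0.05,"dx":0.98,"dy":0.32,"dz":-0.05,"rx":0,"ry":0,"rz":0},{"grip":0.05,"dx":0.98,"dy":0.32,"dz":-0.05,"rx":0,"ry":0,"rz":0},{"grip":0.05,"dx":0.98,"dy":0.32,"dz":-0.05,"rx":0,"ry":0,"rz":0},{"grip":0.05,"dx":0.98,"dy":0.32,"dz":-0.05,"rx":0,"ry":0,"rz":0},{"grip":0.05,"dx":0.98,"dy":0.32,"dz":-0.05,"rx":0,"ry":0,"rz":0},{"grip":0.05,"dx":0.98,"dy":0.32,"dz":0,"rx":0,"ry":0,"rz":0},{"grip":0.05,"dx":0.98,"dy":0.32,"dz":0,"rx":0,"ry":0,"rz":0},{"grip":0.05,"dx":0.98,"dy":0.32,"dz":0,"rx":0,"ry":0,"rz":0},{"grip":0.05,"dx":0.5,"dy":0.2,"dz":0,"rx":0,"ry":0,"rz":0}]' | tail -1; python3 -m inch '[{"grip":0.05,"dx":0,"dy":0,"dz":0,"rx":0,"ry":0,"rz":0}]' | tail -1;python3 go.py .5296 .134 .1 1.736
```

```text
width: 0.0118
width: 0.0119
t 48.33 p [0.525  0.1328 0.2446] rpy [-3.1137 -0.0078  1.7359] F [-0.7  0.9 -0.3] M [-0.08 -0.09  0.01] w 0.0119 j [ 0.14  0.09  1.32  0.01  1.76 -0.03]
units dxyz [-0.03  0.35  5.77] rows 6 per row [-0.005  0.059  0.962]
rot units [-0.32 -0.09  0.  ]
```

```bash
python3 -m inch '[{"grip":0.05,"dx":0,"dy":0,"dz":0,"rx":-0.32,"ry":-0.08,"rz":0},{"grip":0.05,"dx":0,"dy":0.1,"dz":0.5,"rx":0,"ry":0,"rz":0},{"grip":0.05,"dx":0,"dy":0,"dz":0.8,"rx":0,"ry":0,"rz":0},{"grip":0.05,"dx":0,"dy":0,"dz":0.8,"rx":0,"ry":0,"rz":0}]' | tail -1; python3 go.py .5296 .134 .1 1.736; python3 - <<'E'
from h import *
p=snap('side');crop(p,215,100,335,250,4,'s23.png')
E
```

```text
width: 0.0114
t 48.83 p [0.5284 0.1304 0.191 ] rpy [3.1359e+00 1.1000e-03 1.7323e+00] F [-0.1  0.2 -0.4] M [-0.04 -0.08  0.03] w 0.0114 j [ 0.14  0.08  1.44 -0.    1.62 -0.02]
units dxyz [0.14 0.05 3.64] rows 4 per row [0.034 0.013 0.91 ]
rot units [ 0.07  0.01 -0.04]
```

View pics/s23.png

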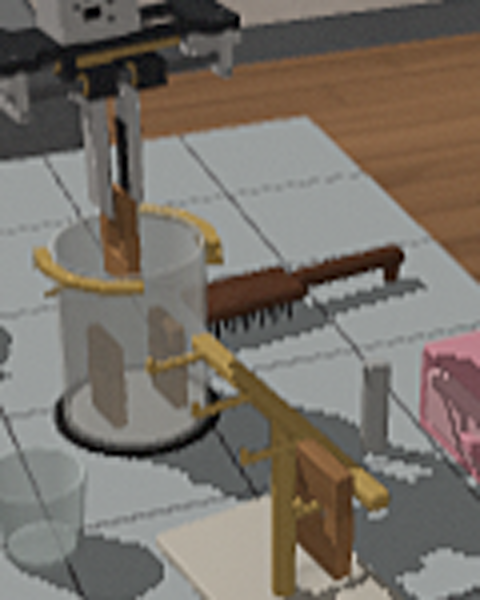

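```bash
python3 -m inch '[{"grip":0.05,"dx":0.1,"dy":0.04,"dz":0.8,"rx":0.05,"ry":0,"rz":0},{"grip":0.05,"dx":0,"dy":0,"dz":0.8,"rx":0,"ry":0,"rz":0},{"grip":0.05,"dx":0,"dy":0,"dz":0.8,"rx":0,"ry":0,"rz":0},{"grip":0.05,"dx":0,"dy":0,"dz":0.6,"rx":0,"ry":0,"rz":0},{"grip":0.05,"dx":0,"dy":0,"dz":0,"rx":0,"ry":0,"rz":0}]' | tail -2; python3 go.py .5296 .134 .1 1.736
```

```text
wrist_force: [-0.3, -0.5, 0.0]
width: 0.0117
t 49.5 p [0.5262 0.1297 0.1085] rpy [-3.1348e+00  1.9000e-03  1.7282e+00] F [-0.3 -0.5  0. ] M [-0.03 -0.14  0.01] w 0.0117 j [ 0.14  0.12  1.55 -0.    1.47 -0.02]
units dxyz [0.15 0.16 0.34] rows 1 per row [0.148 0.165 0.339]
rot units [-0.08  0.02 -0.09]
```

```bash
python3 -m inch '[{"grip":0.05,"dx":0.15,"dy":0.18,"dz":0.25,"rx":-0.05,"ry":0,"rz":0},{"grip":0.05,"dx":0,"dy":0,"dz":0.15,"rx":0,"ry":0,"rz":0},{"grip":0.05,"dx":0,"dy":0,"dz":0,"rx":0,"ry":0,"rz":0}]' | tail -2; python3 go.py .5296 .134 .097 1.736
```

```text
wrist_force: [0.0, -0.1, -1.0]
width: 0.0115
t 49.88 p [0.5316 0.1345 0.0999] rpy [3.1399e+00 1.9000e-03 1.7280e+00] F [ 0.  -0.1 -1. ] M [-0.   -0.05 -0.04] w 0.0115 j [ 0.15  0.14  1.56 -0.    1.45 -0.01]
units dxyz [-0.01 -0.08  0.12] rows 1 per row [-0.008 -0.084  0.116]
rot units [ 0.02  0.02 -0.09]
```

```bash
python3 -m inch '[{"grip":0.05,"dx":0,"dy":-0.06,"dz":0.08,"rx":0,"ry":0,"rz":0},{"grip":0.25,"dx":0,"dy":0,"dz":0,"rx":0,"ry":0,"rz":0},{"grip":0.25,"dx":0,"dy":0,"dz":0,"rx":0,"ry":0,"rz":0},{"grip":0.25,"dx":0,"dy":0,"dz":0,"rx":0,"ry":0,"rz":0},{"grip":0.22,"dx":0,"dy":0,"dz":-0.5,"rx":0,"ry":0,"rz":0},{"grip":0.22,"dx":0,"dy":0,"dz":-1,"rx":0,"ry":0,"rz":0},{"grip":0.22,"dx":0,"dy":0,"dz":-1,"rx":0,"ry":0,"rz":0},{"grip":0.22,"dx":0,"dy":0,"dz":-1,"rx":0,"ry":0,"rz":0},{"grip":0.22,"dx":0,"dy":0,"dz":-1,"rx":0,"ry":0,"rz":0},{"grip":0.22,"dx":0,"dy":0,"dz":-1,"rx":0,"ry":0,"rz":0},{"grip":0.6,"dx":0,"dy":0,"dz":-0.5,"rx":0,"ry":0,"rz":0}]' | tail -1; python3 go.py .5447 -.2209 .25 1.736;  python3 - <<'E'
from h import *
p=snap('side');crop(p,215,100,335,250,4,'s24.png')
E
```

```text
width: 0.0276
t 51.25 p [0.5302 0.1346 0.2588] rpy [3.1337e+00 2.0000e-03 1.7279e+00] F [-0.2 -0.1 -0.2] M [-0.08 -0.09 -0.  ] w 0.0276 j [ 0.15  0.07  1.31 -0.    1.75 -0.01]
units dxyz [-14.13  -1.65   0.37] rows 15 per row [-0.942 -0.11   0.024]
rot units [ 0.09  0.02 -0.09]
```

View pics/s24.png

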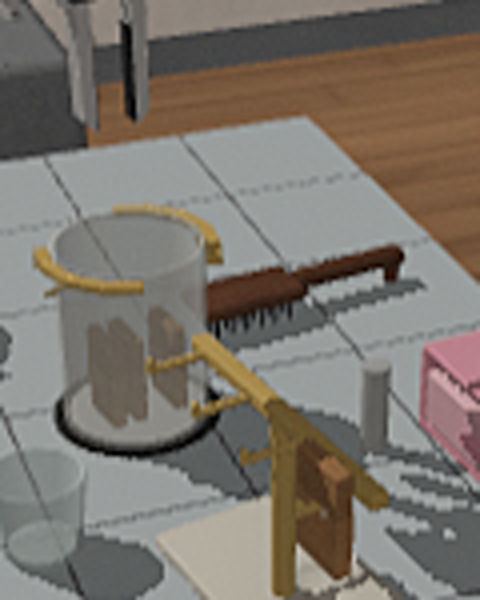

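Three blocks now stand in the jar. The last one is block 0.

```bash
python3 -m inch '[{"grip":0.6,"dx":-1,"dy":-0.1,"dz":0,"rx":0.08,"ry":0,"rz":-0.08},{"grip":0.6,"dx":-1,"dy":-0.12,"dz":0,"rx":0,"ry":0,"rz":0},{"grip":0.6,"dx":-1,"dy":-0.12,"dz":0,"rx":0,"ry":0,"rz":0},{"grip":0.6,"dx":-1,"dy":-0.12,"dz":0,"rx":0,"ry":0,"rz":0},{"grip":0.6,"dx":-1,"dy":-0.12,"dz":0,"rx":0,"ry":0,"rz":0},{"grip":0.6,"dx":-1,"dy":-0.12,"dz":0,"rx":0,"ry":0,"rz":0},{"grip":0.6,"dx":-1,"dy":-0.12,"dz":0,"rx":0,"ry":0,"rz":0},{"grip":0.6,"dx":-1,"dy":-0.12,"dz":0,"rx":0,"ry":0,"rz":0},{"grip":0.6,"dx":-1,"dy":-0.12,"dz":0,"rx":0,"ry":0,"rz":0},{"grip":0.6,"dx":-1,"dy":-0.12,"dz":0,"rx":0,"ry":0,"rz":0},{"grip":0.6,"dx":-1,"dy":-0.12,"dz":0,"rx":0,"ry":0,"rz":0},{"grip":0.6,"dx":-1,"dy":-0.1,"dz":0,"rx":0,"ry":0,"rz":0}]' | tail -1; python3 go.py .5447 -.2209 .25 1.736
```

```text
width: 0.0565
t 52.8 p [ 0.5424 -0.174   0.2515] rpy [-3.1309 -0.004   1.7393] F [-0.7 -0.3 -0.2] M [-0.03 -0.11  0.  ] w 0.0565 j [-0.41  0.14  1.25 -0.    1.76 -0.58]
units dxyz [-1.86 -0.22  0.06] rows 2 per row [-0.932 -0.112  0.028]
rot units [-0.12 -0.05  0.04]
```

```bash
python3 -m inch '[{"grip":0.6,"dx":-0.85,"dy":-0.1,"dz":0,"rx":-0.1,"ry":0,"rz":0.04},{"grip":0.6,"dx":-0.85,"dy":-0.1,"dz":0,"rx":0,"ry":0,"rz":0},{"grip":0.6,"dx":0,"dy":0,"dz":0.6,"rx":0,"ry":0,"rz":0},{"grip":0.6,"dx":0,"dy":0,"dz":0.8,"rx":0,"ry":0,"rz":0},{"grip":0.6,"dx":0,"dy":0,"dz":0.5,"rx":0,"ry":0,"rz":0},{"grip":0.6,"dx":0,"dy":0,"dz":0,"rx":0,"ry":0,"rz":0}]' | tail -1; python3 go.py .5447 -.2209 .177 1.736;  python3 - <<'E'
from h import *
p=snap('side');crop(p,225,110,345,260,4,'s25.png')
E
```

```text
width: 0.0567
t 53.55 p [ 0.5432 -0.2178  0.1978] rpy [-3.136  -0.0092  1.7348] F [-0.7 -0.6 -0.6] M [-0.04 -0.07 -0.04] w 0.0567 j [-0.48  0.18  1.31  0.    1.66 -0.64]
units dxyz [-0.14  0.04  0.83] rows 1 per row [-0.138  0.042  0.829]
rot units [-0.06 -0.11 -0.01]
```

View pics/s25.png

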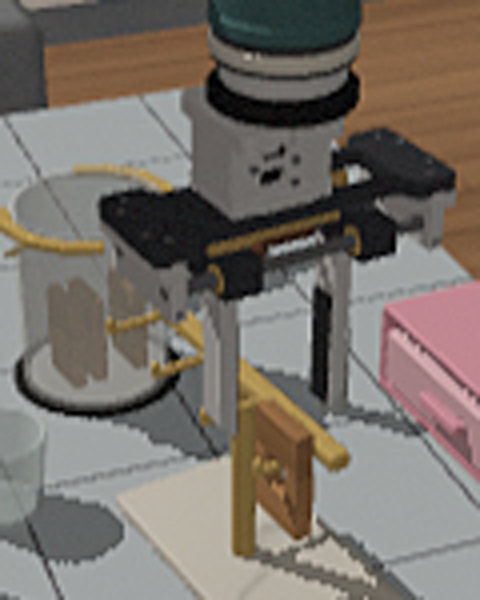

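```bash
python3 -m inch '[{"grip":0.6,"dx":-0.12,"dy":0.04,"dz":0.45,"rx":-0.05,"ry":-0.08,"rz":0},{"grip":0.6,"dx":0,"dy":0,"dz":0.4,"rx":0,"ry":0,"rz":0},{"grip":0.6,"dx":0,"dy":0,"dz":0,"rx":0,"ry":0,"rz":0}]' | tail -1; python3 go.py .5447 -.2209 .177 1.736
```

```text
width: 0.0563
t 53.98 p [ 0.5458 -0.2206  0.1773] rpy [3.1393e+00 5.0000e-04 1.7358e+00] F [0.2 0.1 0.1] M [-0.01 -0.14 -0.05] w 0.0563 j [-0.48  0.18  1.35  0.    1.61 -0.65]
units dxyz [-0.01 -0.05  0.01] rows 1 per row [-0.005 -0.046  0.012]
rot units [ 0.03  0.01 -0.  ]
```

```bash
python3 -m inch '[{"grip":0.25,"dx":0,"dy":0,"dz":0,"rx":0,"ry":0,"rz":0},{"grip":0.2,"dx":0,"dy":0,"dz":0,"rx":0,"ry":0,"rz":0},{"grip":0.05,"dx":0,"dy":0,"dz":0,"rx":0,"ry":0,"rz":0},{"grip":0.05,"dx":0,"dy":0,"dz":0,"rx":0,"ry":0,"rz":0},{"grip":0.05,"dx":0,"dy":0,"dz":0,"rx":0,"ry":0,"rz":0}]' | tail -1; python3 go.py; python3 -m inch '[{"grip":0.05,"dx":0,"dy":0,"dz":-0.22,"rx":0,"ry":0,"rz":0},{"grip":0.05,"dx":0,"dy":0,"dz":-0.2,"rx":0,"ry":0,"rz":0},{"grip":0.05,"dx":0,"dy":0,"dz":0,"rx":0,"ry":0,"rz":0}]' | tail -1; python3 go.py .5032 -.2278 .187 1.736
```

```text
width: 0.0119
t 54.6 p [ 0.5464 -0.221   0.1787] rpy [3.1373e+00 2.0000e-03 1.7357e+00] F [0.5 0.1 1.2] M [-0.03 -0.05 -0.03] w 0.0119 j [-0.48  0.18  1.34  0.    1.61 -0.65]
width: 0.0117
t 54.98 p [ 0.5464 -0.221   0.19  ] rpy [3.1372e+00 2.0000e-03 1.7356e+00] F [0.1 0.4 0.1] M [-0.02 -0.1  -0.  ] w 0.0117 j [-0.48  0.18  1.33  0.    1.63 -0.65]
units dxyz [ 0.01 -1.75  0.11] rows 2 per row [ 0.007 -0.875  0.056]
rot units [ 0.05  0.02 -0.  ]
```

```bash
python3 -m inch '[{"grip":0.05,"dx":0,"dy":-0.5,"dz":0.04,"rx":0,"ry":0,"rz":0},{"grip":0.05,"dx":0,"dy":-0.5,"dz":0.02,"rx":0,"ry":0,"rz":0},{"grip":0.05,"dx":0,"dy":-0.5,"dz":-0.02,"rx":0,"ry":0,"rz":0},{"grip":0.05,"dx":0,"dy":-0.45,"dz":0,"rx":0,"ry":0,"rz":0}]' | tail -1; python3 go.py .5032 -.2278 .189 1.736;  python3 -m inch '[{"grip":0.05,"dx":0,"dy":0,"dz":-0.5,"rx":0,"ry":0,"rz":0},{"grip":0.05,"dx":0,"dy":0,"dz":-1,"rx":0,"ry":0,"rz":0},{"grip":0.05,"dx":0,"dy":0,"dz":-1,"rx":0,"ry":0,"rz":0},{"grip":0.05,"dx":0,"dy":0,"dz":0,"rx":0,"ry":0,"rz":0}]' | tail -1; python3 go.py .5459 .1367 .25 1.736; python3 - <<'E'
from h import *
p=snap('side');crop(p,215,100,335,250,4,'s26.png')
p=snap('top');crop(p,80,160,250,300,4,'t26.png')
E
```

```text
width: 0.0117
t 55.48 p [ 0.4947 -0.2293  0.1882] rpy [3.1387e+00 1.5000e-03 1.7359e+00] F [ 0.6 -0.4 -0.3] M [-0.01 -0.06 -0.02] w 0.0117 j [-0.54  0.08  1.44  0.    1.62 -0.7 ]
units dxyz [ 0.    0.35 -0.03] rows 1 per row [ 0.003  0.345 -0.032]
rot units [ 0.03  0.02 -0.  ]
width: 0.0116
t 55.98 p [ 0.4939 -0.2297  0.2554] rpy [3.1354 0.0033 1.7345] F [-0.7 -0.9  0.4] M [ 0.01 -0.06  0.02] w 0.0116 j [-0.54  0.07  1.32  0.    1.75 -0.7 ]
units dxyz [14.12  4.44  0.2 ] rows 15 per row [0.942 0.296 0.013]
rot units [ 0.07  0.04 -0.02]
```

View pics/s26.png

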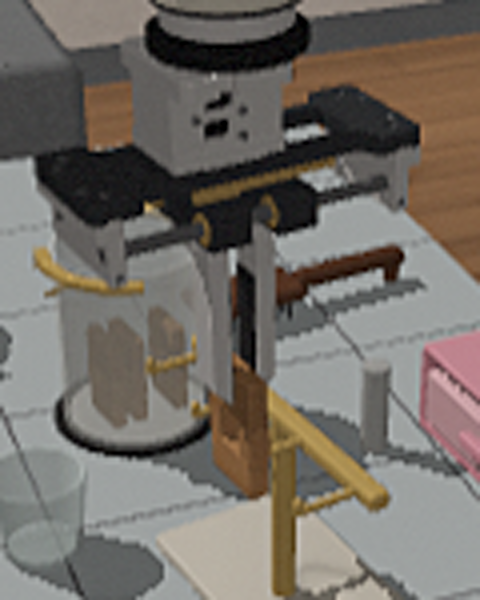

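View pics/t26.png

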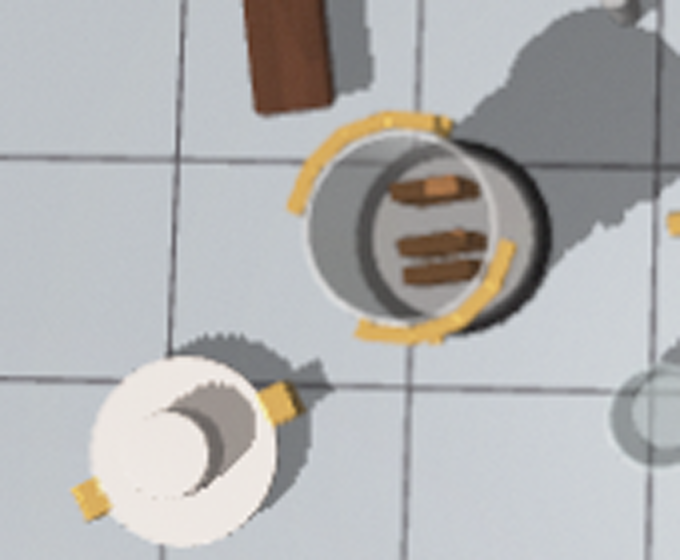

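```bash
python3 -m inch '[{"grip":0.05,"dx":0.97,"dy":0.31,"dz":-0.05,"rx":0.05,"ry":0,"rz":0},{"grip":0.05,"dx":0.98,"dy":0.31,"dz":-0.05,"rx":0,"ry":0,"rz":0},{"grip":0.05,"dx":0.98,"dy":0.31,"dz":-0.05,"rx":0,"ry":0,"rz":0},{"grip":0.05,"dx":0.98,"dy":0.31,"dz":-0.05,"rx":0,"ry":0,"rz":0},{"grip":0.05,"dx":0.98,"dy":0.31,"dz":-0.05,"rx":0,"ry":0,"rz":0},{"grip":0.05,"dx":0.98,"dy":0.31,"dz":-0.05,"rx":0,"ry":0,"rz":0},{"grip":0.05,"dx":0.98,"dy":0.31,"dz":-0.05,"rx":0,"ry":0,"rz":0},{"grip":0.05,"dx":0.98,"dy":0.31,"dz":-0.05,"rx":0,"ry":0,"rz":0},{"grip":0.05,"dx":0.98,"dy":0.31,"dz":0,"rx":0,"ry":0,"rz":0},{"grip":0.05,"dx":0.98,"dy":0.31,"dz":0,"rx":0,"ry":0,"rz":0},{"grip":0.05,"dx":0.98,"dy":0.31,"dz":0,"rx":0,"ry":0,"rz":0},{"grip":0.05,"dx":0.98,"dy":0.31,"dz":0,"rx":0,"ry":0,"rz":0}]' | tail -1; python3 go.py .5459 .1367 .25 1.736
```

```text
width: 0.0118
t 57.58 p [0.5318 0.0859 0.2416] rpy [-3.1072 -0.0134  1.7313] F [ 0.8 -0.1  0.1] M [ 0.01 -0.1  -0.03] w 0.0118 j [ 0.05  0.08  1.33  0.01  1.76 -0.11]
units dxyz [ 1.92  0.87 -0.34] rows 2 per row [ 0.96   0.436 -0.171]
rot units [-0.39 -0.15 -0.05]
```

```bash
python3 -m inch '[{"grip":0.05,"dx":0.8,"dy":0.4,"dz":-0.2,"rx":-0.35,"ry":-0.12,"rz":-0.05},{"grip":0.05,"dx":0.8,"dy":0.35,"dz":0,"rx":0,"ry":0,"rz":0},{"grip":0.05,"dx":0.1,"dy":0,"dz":0,"rx":0,"ry":0,"rz":0},{"grip":0.05,"dx":0,"dy":0,"dz":0,"rx":0,"ry":0,"rz":0}]' | tail -1; python3 go.py .5459 .1367 .1 1.736
```

```text
width: 0.012
t 58.08 p [0.5414 0.1333 0.2397] rpy [-3.1270e+00 -3.0000e-03  1.7391e+00] F [ 0.1  0.3 -0.2] M [ 0.   -0.06  0.04] w 0.012 j [ 0.14  0.11  1.3   0.    1.74 -0.03]
units dxyz [0.09 0.28 5.59] rows 6 per row [0.014 0.047 0.931]
rot units [-0.17 -0.03  0.04]
```

```bash
python3 -m inch '[{"grip":0.05,"dx":0.05,"dy":0.1,"dz":0.3,"rx":-0.17,"ry":-0.03,"rz":0.04},{"grip":0.05,"dx":0,"dy":0,"dz":0.8,"rx":0,"ry":0,"rz":0},{"grip":0.05,"dx":0,"dy":0,"dz":0.8,"rx":0,"ry":0,"rz":0},{"grip":0.05,"dx":0,"dy":0,"dz":0.3,"rx":0,"ry":0,"rz":0},{"grip":0.05,"dx":0,"dy":0,"dz":0,"rx":0,"ry":0,"rz":0}]' | tail -1; python3 go.py .5459 .1367 .1 1.736
```

```text
width: 0.0113
t 58.7 p [0.5433 0.1316 0.1815] rpy [3.1404e+00 1.0000e-03 1.7303e+00] F [0.3 0.6 0.2] M [-0.05 -0.02  0.01] w 0.0113 j [ 0.14  0.12  1.41 -0.    1.61 -0.02]
units dxyz [0.19 0.13 3.26] rows 4 per row [0.047 0.033 0.815]
rot units [ 0.01  0.01 -0.07]
```

```bash
python3 -m inch '[{"grip":0.05,"dx":0.15,"dy":0.14,"dz":0.6,"rx":0,"ry":0,"rz":-0.05},{"grip":0.05,"dx":0,"dy":0.03,"dz":0.8,"rx":0,"ry":0,"rz":0},{"grip":0.05,"dx":0,"dy":0.03,"dz":0.7,"rx":0,"ry":0,"rz":0},{"grip":0.05,"dx":0,"dy":0.03,"dz":0.4,"rx":0,"ry":0,"rz":0},{"grip":0.05,"dx":0,"dy":0,"dz":0,"rx":0,"ry":0,"rz":0}]' | tail -2; python3 go.py .5459 .1367 .097 1.736; python3 - <<'E'
from h import *
p=snap('side');crop(p,215,120,305,230,5,'s27.png')
E
```

```text
wrist_force: [-0.8, 1.0, -1.0]
width: 0.0116
t 59.33 p [0.5503 0.1369 0.1171] rpy [3.1364e+00 8.0000e-04 1.7349e+00] F [-0.8  1.  -1. ] M [ 0.01 -0.09 -0.05] w 0.0116 j [ 0.14  0.16  1.49 -0.    1.48 -0.02]
units dxyz [ 0.02 -0.18  0.8 ] rows 1 per row [ 0.023 -0.179  0.802]
rot units [ 0.06  0.01 -0.01]
```

View pics/s27.png

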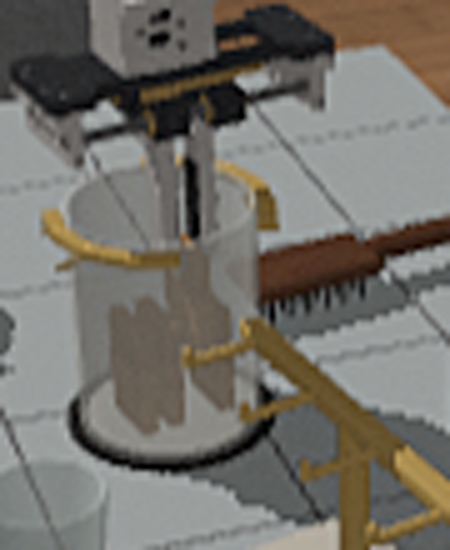

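```bash
python3 -m inch '[{"grip":0.05,"dx":0,"dy":-0.15,"dz":0.1,"rx":0.05,"ry":0,"rz":0},{"grip":0.05,"dx":0,"dy":0,"dz":0.3,"rx":0,"ry":0,"rz":0},{"grip":0.05,"dx":0,"dy":0,"dz":0.25,"rx":0,"ry":0,"rz":0},{"grip":0.05,"dx":0,"dy":0,"dz":0,"rx":0,"ry":0,"rz":0}]' | tail -2; python3 go.py .5459 .1367 .097 1.736
```

```text
wrist_force: [-1.1, -0.2, 0.1]
width: 0.0117
t 59.88 p [0.5478 0.1364 0.1023] rpy [3.1365e+00 9.0000e-04 1.7348e+00] F [-1.1 -0.2  0.1] M [-0.05 -0.05  0.02] w 0.0117 j [ 0.14  0.17  1.52 -0.    1.45 -0.02]
units dxyz [ 0.03 -0.07  0.21] rows 1 per row [ 0.025 -0.073  0.21 ]
rot units [ 0.06  0.01 -0.01]
```

```bash
python3 -m inch '[{"grip":0.05,"dx":0,"dy":-0.06,"dz":0.15,"rx":0.05,"ry":0,"rz":0},{"grip":0.05,"dx":0,"dy":0,"dz":0,"rx":0,"ry":0,"rz":0},{"grip":0.25,"dx":0,"dy":0,"dz":0,"rx":0,"ry":0,"rz":0},{"grip":0.25,"dx":0,"dy":0,"dz":0,"rx":0,"ry":0,"rz":0},{"grip":0.25,"dx":0,"dy":0,"dz":0,"rx":0,"ry":0,"rz":0},{"grip":0.22,"dx":0,"dy":0,"dz":-0.5,"rx":0,"ry":0,"rz":0},{"grip":0.22,"dx":0,"dy":0,"dz":-1,"rx":0,"ry":0,"rz":0},{"grip":0.22,"dx":0,"dy":0,"dz":-1,"rx":0,"ry":0,"rz":0},{"grip":0.22,"dx":0,"dy":0,"dz":-1,"rx":0,"ry":0,"rz":0},{"grip":0.22,"dx":0,"dy":0,"dz":-1,"rx":0,"ry":0,"rz":0},{"grip":0.22,"dx":0,"dy":0,"dz":-1,"rx":0,"ry":0,"rz":0},{"grip":0.6,"dx":0,"dy":0,"dz":-0.5,"rx":0,"ry":0,"rz":0}]' | tail -1; python3 go.py;  python3 - <<'E'
from h import *
p=snap('side','s28f.png');crop(p,165,120,305,230,5,'s28.png')
p=snap('top');crop(p,80,160,250,300,4,'t28.png')
E
```

```text
width: 0.0271
t 61.38 p [0.5465 0.1363 0.259 ] rpy [3.1354e+00 1.0000e-03 1.7349e+00] F [ 0.8 -0.2  0.1] M [-0.07 -0.05 -0.04] w 0.0271 j [ 0.14  0.11  1.27 -0.    1.76 -0.02]
```

View pics/s28.png

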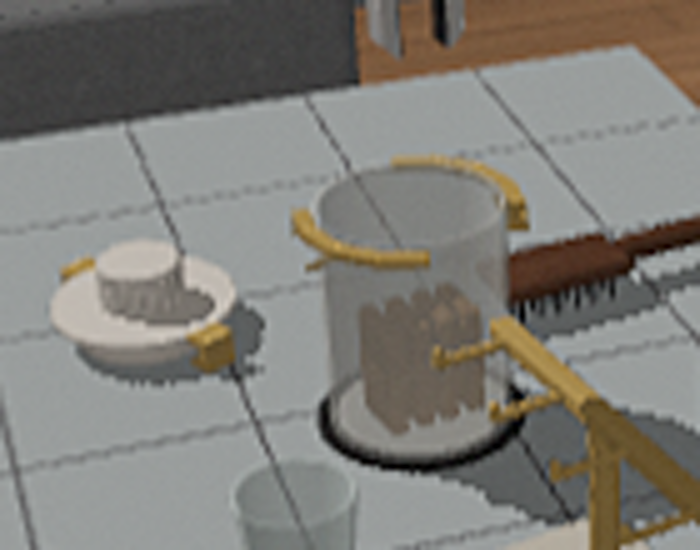

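View pics/t28.png

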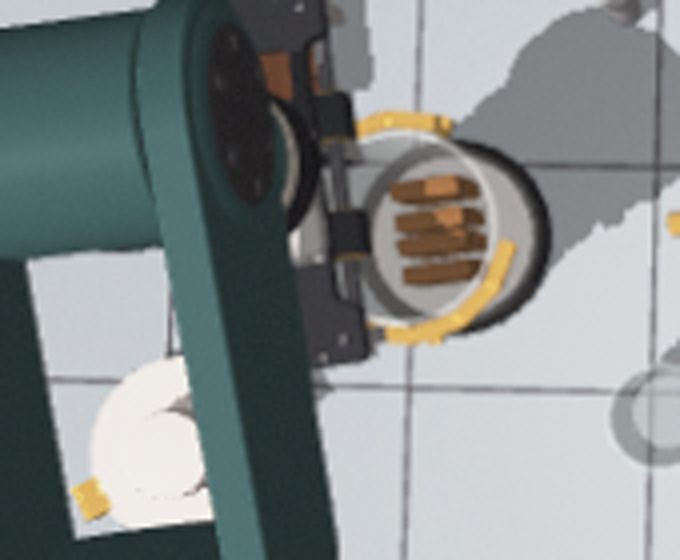

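```bash
python3 - <<'E'
from h import *
ps=snap('side');pt=snap('top')
c=[circ(.062,.025),circ(.028,.055)]
f=lambda u,v:[80+u/4-.5,160+v/4-.5]
a=atz(pt,f(279,402),.022);b=atz(pt,f(90,498),.022);print(a,b,(a+b)/2,np.linalg.norm(a-b),np.arctan2(*(a-b)[1::-1])%np.pi)
x0=((a+b)/2)[:2]
print('side',edgefit([ps],c,x0,(.02,.02),41).round(4)[:3])
E
python3 go.py .392 .3015 .15 2.153
```

```text
[0.4239375  0.24363064 0.022     ] [0.35848365 0.36750171 0.022     ] [0.39121058 0.30556618 0.022     ] 0.14010084855922217 2.056907343341648
side [[221.717    0.3902   0.3036]
 [221.2775   0.3902   0.3026]
 [221.2196   0.3902   0.3046]]
t 61.58 p [0.5457 0.1362 0.2556] rpy [3.1401e+00 9.0000e-04 1.7349e+00] F [ 0.2 -0.2  0.1] M [-0.05 -0.08 -0.09] w 0.043 j [ 0.14  0.11  1.27 -0.    1.76 -0.02]
units dxyz [ 7.53 -4.99  4.21] rows 8 per row [ 0.942 -0.624  0.526]
rot units [ 0.02  0.01 -4.79]
```

```bash
python3 -m inch '[{"grip":1,"dx":0.94,"dy":-0.63,"dz":0,"rx":0,"ry":0,"rz":0},{"grip":1,"dx":0.94,"dy":-0.63,"dz":0,"rx":0,"ry":0,"rz":0},{"grip":1,"dx":0.94,"dy":-0.63,"dz":0,"rx":0,"ry":0,"rz":0},{"grip":1,"dx":0.94,"dy":-0.63,"dz":0,"rx":0,"ry":0,"rz":0},{"grip":1,"dx":0.94,"dy":-0.63,"dz":0,"rx":0,"ry":0,"rz":0},{"grip":1,"dx":0.94,"dy":-0.63,"dz":0,"rx":0,"ry":0,"rz":0},{"grip":1,"dx":0.94,"dy":-0.63,"dz":0,"rx":0,"ry":0,"rz":0},{"grip":1,"dx":0,"dy":0,"dz":0.5,"rx":0,"ry":0,"rz":-1},{"grip":1,"dx":0,"dy":0,"dz":0.7,"rx":0,"ry":0,"rz":-1},{"grip":1,"dx":0,"dy":0,"dz":0.7,"rx":0,"ry":0,"rz":-1},{"grip":1,"dx":0,"dy":0,"dz":0.7,"rx":0,"ry":0,"rz":-1},{"grip":1,"dx":0,"dy":0,"dz":0.7,"rx":0,"ry":0,"rz":-0.8}]' | tail -1; python3 go.py .392 .302 .1 2.153
```

```text
width: 0.0938
t 63.08 p [0.3956 0.2809 0.1502] rpy [-3.1072 -0.0063  2.1674] F [-1.   0.1 -0.3] M [ 0.03 -0.11 -0.01] w 0.0938 j [ 0.5  -0.01  1.61  0.    1.58 -0.1 ]
units dxyz [0.77 0.43 2.  ] rows 3 per row [0.255 0.142 0.667]
rot units [-0.39 -0.07  0.17]
```

```bash
python3 -m inch '[{"grip":1,"dx":0.7,"dy":0.2,"dz":0,"rx":-0.39,"ry":-0.07,"rz":0.15},{"grip":1,"dx":0,"dy":0,"dz":0.5,"rx":0,"ry":0,"rz":0},{"grip":1,"dx":0,"dy":0,"dz":0.8,"rx":0,"ry":0,"rz":0},{"grip":1,"dx":0,"dy":0,"dz":0.6,"rx":0,"ry":0,"rz":0},{"grip":1,"dx":0,"dy":0,"dz":0,"rx":0,"ry":0,"rz":0}]' | tail -1; python3 go.py .392 .302 .048 2.153; python3 - <<'E'
from h import *
p=snap('side');crop(p,145,80,285,220,4,'s29.png')
E
```

```text
width: 0.0941
t 63.7 p [0.3854 0.294  0.0914] rpy [-3.1243e+00  9.0000e-04  2.1546e+00] F [ 1.1 -0.2  0.2] M [-0.03 -0.1  -0.01] w 0.0941 j [ 0.54  0.02  1.7  -0.    1.44 -0.05]
units dxyz [0.12 0.43 1.73] rows 2 per row [0.061 0.214 0.864]
rot units [-0.2   0.01  0.02]
```

View pics/s29.png

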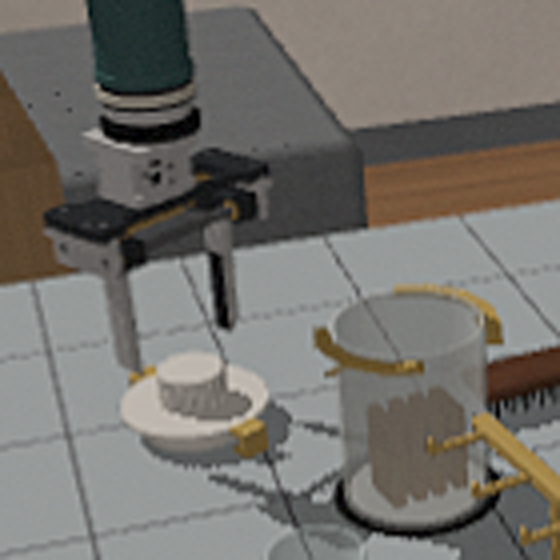

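```bash
python3 -m inch '[{"grip":1,"dx":0.1,"dy":0.4,"dz":0,"rx":-0.2,"ry":0,"rz":0},{"grip":1,"dx":0,"dy":0,"dz":0,"rx":0,"ry":0,"rz":0}]' | tail -1; python3 go.py .392 .302 .048 2.153
```

```text
width: 0.0941
t 64.0 p [0.3944 0.3028 0.0934] rpy [3.1359e+00 1.2000e-03 2.1542e+00] F [ 0.1 -0.1  1.2] M [-0.03 -0.09  0.03] w 0.0941 j [ 0.54  0.03  1.69 -0.    1.42 -0.04]
units dxyz [ 0.03 -0.11  1.82] rows 2 per row [ 0.015 -0.054  0.909]
rot units [0.07 0.01 0.01]
```

```bash
python3 -m inch '[{"grip":1,"dx":0,"dy":-0.05,"dz":0.6,"rx":0.05,"ry":0,"rz":0},{"grip":1,"dx":0,"dy":0,"dz":0.6,"rx":0,"ry":0,"rz":0},{"grip":1,"dx":0,"dy":0,"dz":0.45,"rx":0,"ry":0,"rz":0},{"grip":1,"dx":0,"dy":0,"dz":0,"rx":0,"ry":0,"rz":0}]' | tail -1; python3 go.py .392 .302 .048 2.153
```

```text
width: 0.094
t 64.5 p [0.3933 0.302  0.0492] rpy [3.1409e+00 1.3000e-03 2.1544e+00] F [0.4 0.3 0.4] M [-0.03 -0.11  0.05] w 0.094 j [ 0.54  0.07  1.74 -0.    1.33 -0.04]
units dxyz [ 0.03 -0.04  0.05] rows 1 per row [ 0.03  -0.042  0.049]
rot units [0.01 0.01 0.02]
```

```bash
python3 -m inch '[{"grip":0.65,"dx":0,"dy":0,"dz":0.06,"rx":0,"ry":0,"rz":0},{"grip":0.5,"dx":0,"dy":0,"dz":0,"rx":0,"ry":0,"rz":0},{"grip":0.3,"dx":0,"dy":0,"dz":0,"rx":0,"ry":0,"rz":0},{"grip":0.3,"dx":0,"dy":0,"dz":0,"rx":0,"ry":0,"rz":0},{"grip":0.3,"dx":0,"dy":0,"dz":0,"rx":0,"ry":0,"rz":0}]' | tail -1; python3 go.py; python3 -m inch '[{"grip":0.3,"dx":0,"dy":0,"dz":-0.5,"rx":0,"ry":0,"rz":0},{"grip":0.3,"dx":0,"dy":0,"dz":-1,"rx":0,"ry":0,"rz":0},{"grip":0.3,"dx":0,"dy":0,"dz":-1,"rx":0,"ry":0,"rz":0},{"grip":0.3,"dx":0,"dy":0,"dz":-1,"rx":0,"ry":0,"rz":0},{"grip":0.3,"dx":0,"dy":0,"dz":-1,"rx":0,"ry":0,"rz":0},{"grip":0.3,"dx":0,"dy":0,"dz":-1,"rx":0,"ry":0,"rz":0},{"grip":0.3,"dx":0,"dy":0,"dz":-1,"rx":0,"ry":0,"rz":0},{"grip":0.3,"dx":0,"dy":0,"dz":-1,"rx":0,"ry":0,"rz":0},{"grip":0.3,"dx":0,"dy":0,"dz":-1,"rx":0,"ry":0,"rz":0},{"grip":0.3,"dx":0,"dy":0,"dz":0,"rx":0,"ry":0,"rz":0}]' | tail -1; python3 go.py .5355 .135 .255 2.153
```

```text
width: 0.0553
t 65.12 p [0.3939 0.3023 0.0486] rpy [3.1392e+00 1.3000e-03 2.1544e+00] F [-0.3 -0.7 -0.9] M [-0.03 -0.08 -0.02] w 0.0553 j [ 0.54  0.07  1.74 -0.    1.33 -0.04]
width: 0.0556
t 66.38 p [0.3919 0.3015 0.2719] rpy [3.1389e+00 1.3000e-03 2.1545e+00] F [-0.3 -0.9 -2.2] M [-0.06 -0.16 -0.  ] w 0.0556 j [ 0.54 -0.04  1.4  -0.    1.78 -0.04]
units dxyz [-8.72  1.12  0.69] rows 9 per row [-0.969  0.125  0.077]
rot units [0.03 0.01 0.02]
```

```bash
python3 -m inch '[{"grip":0.3,"dx":-0.6,"dy":0.08,"dz":0,"rx":0,"ry":0,"rz":0},{"grip":0.3,"dx":-0.97,"dy":0.12,"dz":0,"rx":0,"ry":0,"rz":0},{"grip":0.3,"dx":-0.97,"dy":0.12,"dz":0,"rx":0,"ry":0,"rz":0},{"grip":0.3,"dx":-0.97,"dy":0.12,"dz":0,"rx":0,"ry":0,"rz":0},{"grip":0.3,"dx":-0.97,"dy":0.12,"dz":0,"rx":0,"ry":0,"rz":0},{"grip":0.3,"dx":-0.97,"dy":0.12,"dz":0,"rx":0,"ry":0,"rz":0},{"grip":0.3,"dx":-0.97,"dy":0.12,"dz":0,"rx":0,"ry":0,"rz":0},{"grip":0.3,"dx":-0.97,"dy":0.12,"dz":0,"rx":0,"ry":0,"rz":0},{"grip":0.3,"dx":-0.8,"dy":0.1,"dz":0,"rx":0,"ry":0,"rz":0},{"grip":0.3,"dx":-0.3,"dy":0,"dz":0,"rx":0,"ry":0,"rz":0},{"grip":0.3,"dx":0,"dy":0,"dz":0,"rx":0,"ry":0,"rz":0}]' | tail -1; python3 go.py .5355 .135 .23 2.153
```

```text
width: 0.0552
t 67.75 p [0.5323 0.1233 0.2548] rpy [-3.1168 -0.0038  2.15  ] F [-0.3  0.1 -2.3] M [ 0.02 -0.2   0.05] w 0.0552 j [ 0.13  0.09  1.29 -0.01  1.78 -0.45]
units dxyz [0.32 0.39 0.98] rows 1 per row [0.317 0.387 0.985]
rot units [-0.28 -0.04 -0.03]
```

```bash
python3 -m inch '[{"grip":0.3,"dx":0.3,"dy":0.2,"dz":0,"rx":-0.28,"ry":-0.04,"rz":-0.03},{"grip":0.3,"dx":0,"dy":0,"dz":0,"rx":0,"ry":0,"rz":0},{"grip":0.3,"dx":0,"dy":0,"dz":0,"rx":0,"ry":0,"rz":0}]' | tail -1; python3 go.py .5355 .135 .22 2.153
```

```text
width: 0.0555
t 68.12 p [0.5313 0.1347 0.2552] rpy [ 3.1396e+00 -7.0000e-04  2.1558e+00] F [-0.5  0.1 -1.9] M [-0.01 -0.08  0.05] w 0.0555 j [ 0.14  0.08  1.31  0.    1.75 -0.44]
units dxyz [-0.09  0.14  1.41] rows 2 per row [-0.043  0.072  0.704]
rot units [ 0.02 -0.01  0.03]
```

```bash
python3 -m inch '[{"grip":0.3,"dx":-0.08,"dy":0.12,"dz":0.3,"rx":0,"ry":0,"rz":0},{"grip":0.3,"dx":0,"dy":0,"dz":0.6,"rx":0,"ry":0,"rz":0},{"grip":0.3,"dx":0,"dy":0,"dz":0.5,"rx":0,"ry":0,"rz":0},{"grip":0.3,"dx":0,"dy":0,"dz":0,"rx":0,"ry":0,"rz":0}]' | tail -1; python3 go.py .5355 .135 .178 2.153; python3 - <<'E'
from h import *
o=robot.get_obs();z0=o['tool_pos'][2]-.0465;x=o['tool_pos'][:2]
ps=snap('side');pt=snap('top')
c=[circ(.062,z0+.025),circ(.028,z0+.055)]
print(z0,edgefit([ps],c,x).round(4)[:3])
J=T(x[0],x[1],2.057);g=(0,255,0)
draw(ps,[(J(circ(.062,z0+.025)),g),(T(.5355,.135,0)(circ(.058,.15)),(0,0,255))],200,90,310,210,5,'s30.png')
crop(pt,130,150,260,260,5,'t30.png')
E
```

```text
width: 0.0556
t 68.62 p [0.5344 0.1352 0.2167] rpy [ 3.1414e+00 -1.5000e-03  2.1567e+00] F [-0.6  0.5 -2.1] M [-0.04 -0.13  0.  ] w 0.0556 j [ 0.14  0.09  1.37  0.    1.68 -0.44]
units dxyz [-0.03  0.03  1.55] rows 2 per row [-0.016  0.016  0.773]
rot units [ 0.   -0.02  0.04]
0.17015022466274993 [[2.175874e+02 5.264000e-01 1.302000e-01]
 [2.174120e+02 5.264000e-01 1.312000e-01]
 [2.168303e+02 5.264000e-01 1.322000e-01]]
```

View pics/s30.png

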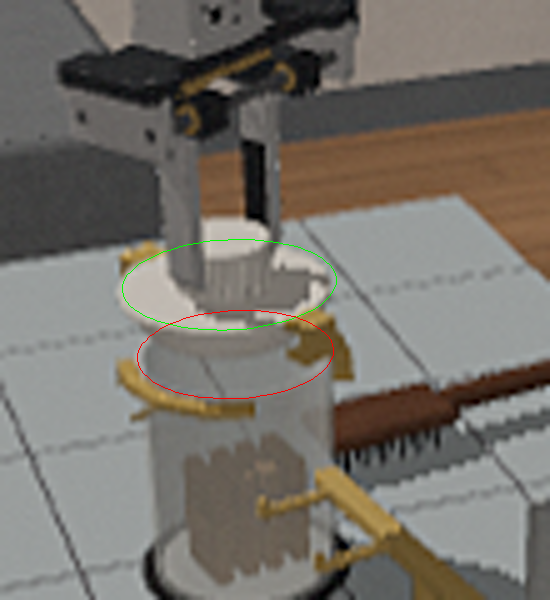

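View pics/t30.png

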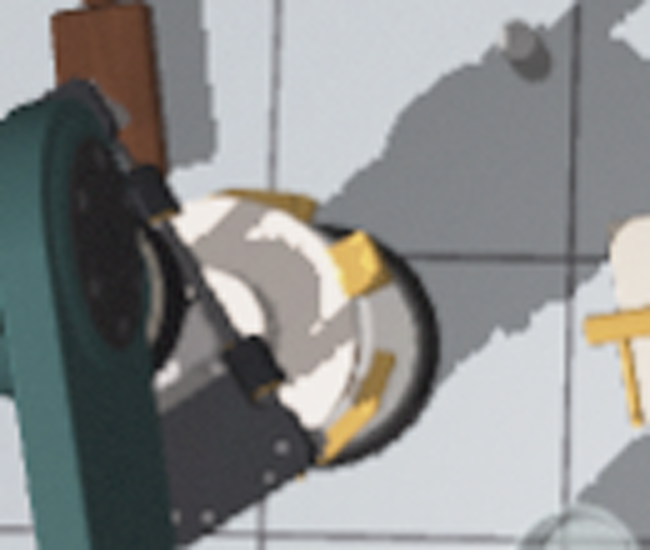

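```bash
python3 -m inch '[{"grip":0.3,"dx":-0.04,"dy":0.07,"dz":0.2,"rx":0,"ry":0,"rz":0},{"grip":0.3,"dx":0,"dy":0,"dz":0.3,"rx":0,"ry":0,"rz":0},{"grip":0.3,"dx":0,"dy":0,"dz":0,"rx":0,"ry":0,"rz":0}]' | tail -2; python3 go.py .5361 .135 .178 2.153
```

```text
wrist_force: [-0.0, -0.2, -1.6]
width: 0.0558
t 69.1 p [0.5379 0.1354 0.206 ] rpy [3.1370e+00 5.0000e-04 2.1565e+00] F [-0.  -0.2 -1.6] M [-0.04 -0.1   0.06] w 0.0558 j [ 0.14  0.1   1.39  0.    1.65 -0.44]
units dxyz [ 0.03 -0.08  1.12] rows 2 per row [ 0.013 -0.038  0.56 ]
rot units [0.05 0.01 0.04]
```

```bash
python3 -m inch '[{"grip":0.3,"dx":0.02,"dy":-0.05,"dz":0.2,"rx":0.05,"ry":0,"rz":0},{"grip":0.3,"dx":0,"dy":0,"dz":0.2,"rx":0,"ry":0,"rz":0},{"grip":0.3,"dx":0,"dy":0,"dz":0.2,"rx":0,"ry":0,"rz":0},{"grip":0.3,"dx":0,"dy":0,"dz":0,"rx":0,"ry":0,"rz":0}]' | tail -2; python3 go.py .5361 .135 .178 2.153
```

```text
wrist_force: [0.0, -0.1, -2.3]
width: 0.0553
t 69.6 p [0.537  0.1348 0.1905] rpy [3.1409e+00 1.9000e-03 2.1563e+00] F [ 0.  -0.1 -2.3] M [-0.17 -0.11 -0.05] w 0.0553 j [ 0.14  0.1   1.41 -0.    1.63 -0.44]
units dxyz [ 0.03 -0.02  0.5 ] rows 1 per row [ 0.026 -0.025  0.498]
rot units [0.01 0.02 0.04]
```

```bash
python3 -m inch '[{"grip":0.3,"dx":0.02,"dy":-0.02,"dz":0.2,"rx":0,"ry":0,"rz":0},{"grip":0.3,"dx":0,"dy":0,"dz":0.2,"rx":0,"ry":0,"rz":0},{"grip":0.3,"dx":0,"dy":0,"dz":0.05,"rx":0,"ry":0,"rz":0},{"grip":0.3,"dx":0,"dy":0,"dz":0,"rx":0,"ry":0,"rz":0}]' | tail -2; python3 go.py .5361 .135 .178 2.153; python3 - <<'E'
from h import *
p=snap('side');crop(p,200,90,310,210,5,'s31.png')
E
```

```text
wrist_force: [0.1, -1.1, -2.1]
width: 0.0553
t 70.1 p [0.5367 0.1346 0.1797] rpy [3.1394 0.0033 2.1559] F [ 0.1 -1.1 -2.1] M [-0.12 -0.18  0.02] w 0.0553 j [ 0.14  0.1   1.43 -0.    1.6  -0.44]
units dxyz [ 0.03 -0.01  0.07] rows 1 per row [ 0.027 -0.012  0.067]
rot units [0.02 0.04 0.03]
```

View pics/s31.png

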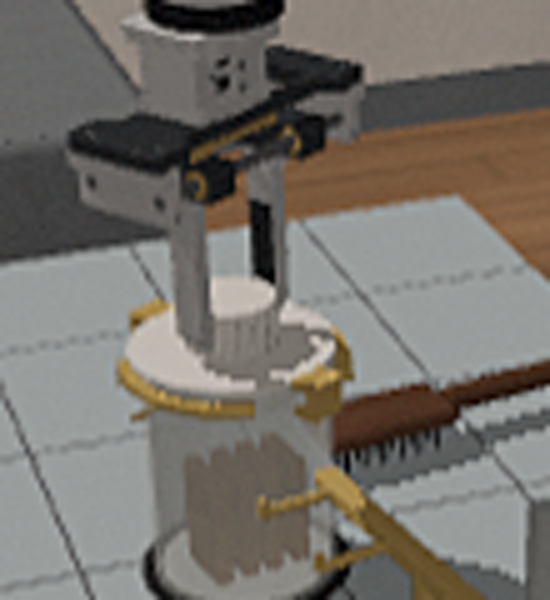

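Nearly seated. I'll press gently until it makes contact.

```bash
python3 -m inch '[{"grip":0.3,"dx":0,"dy":0,"dz":0.1,"rx":0,"ry":0,"rz":0},{"grip":0.3,"dx":0,"dy":0,"dz":0.1,"rx":0,"ry":0,"rz":0}]' | tail -2; python3 go.py; python3 -m inch '[{"grip":0.3,"dx":0,"dy":0,"dz":0.1,"rx":0,"ry":0,"rz":0},{"grip":0.3,"dx":0,"dy":0,"dz":0.1,"rx":0,"ry":0,"rz":0}]' | tail -2; python3 go.py .5361 .135 .178 2.153
```

```text
wrist_force: [-2.7, -0.8, 8.0]
width: 0.0557
t 70.4 p [0.5367 0.1346 0.1796] rpy [3.137  0.0048 2.1562] F [-2.7 -0.8  8. ] M [-0.41  0.91 -0.01] w 0.0557 j [ 0.14  0.1   1.43 -0.    1.6  -0.44]
wrist_force: [-2.6, -0.6, 7.6]
width: 0.0556
t 70.65 p [0.5367 0.1345 0.1797] rpy [3.1345 0.0066 2.1563] F [-2.6 -0.6  7.6] M [-0.43  0.88  0.  ] w 0.0556 j [ 0.14  0.1   1.44 -0.    1.6  -0.44]
units dxyz [ 0.03 -0.01  0.07] rows 1 per row [ 0.029 -0.01   0.067]
rot units [0.08 0.08 0.04]
```

```bash
python3 -m inch '[{"grip":0.3,"dx":0,"dy":0,"dz":0,"rx":0.05,"ry":0.05,"rz":0.6},{"grip":0.3,"dx":0,"dy":0,"dz":0,"rx":0,"ry":0,"rz":1},{"grip":0.3,"dx":0,"dy":0,"dz":0,"rx":0,"ry":0,"rz":1},{"grip":0.3,"dx":0,"dy":0,"dz":0,"rx":0,"ry":0,"rz":1},{"grip":0.3,"dx":0,"dy":0,"dz":0,"rx":0,"ry":0,"rz":1}]' | tail -2; python3 go.py .5361 .135 .1785 1.8
```

```text
wrist_force: [-0.5, -1.1, -0.1]
width: 0.0553
t 71.28 p [0.5353 0.134  0.1797] rpy [3.1413e+00 2.1000e-03 1.7432e+00] F [-0.5 -1.1 -0.1] M [-0.21 -0.02  0.13] w 0.0553 j [ 0.14  0.1   1.43 -0.    1.61 -0.03]
units dxyz [0.03 0.04 0.05] rows 1 per row [0.033 0.039 0.048]
rot units [ 0.    0.02 -0.65]
```

Turning freely. Carry on.

```bash
python3 -m inch '[{"grip":0.3,"dx":0.03,"dy":0.03,"dz":0,"rx":0,"ry":0,"rz":1},{"grip":0.3,"dx":0,"dy":0,"dz":0,"rx":0,"ry":0,"rz":1},{"grip":0.3,"dx":0,"dy":0,"dz":0,"rx":0,"ry":0,"rz":1},{"grip":0.3,"dx":0,"dy":0,"dz":0,"rx":0,"ry":0,"rz":1},{"grip":0.3,"dx":0,"dy":0,"dz":0,"rx":0,"ry":0,"rz":1},{"grip":0.3,"dx":0,"dy":0,"dz":0,"rx":0,"ry":0,"rz":1},{"grip":0.3,"dx":0,"dy":0,"dz":0,"rx":0,"ry":0,"rz":1},{"grip":0.3,"dx":0,"dy":0,"dz":0,"rx":0,"ry":0,"rz":1},{"grip":0.3,"dx":0,"dy":0,"dz":0,"rx":0,"ry":0,"rz":1},{"grip":0.3,"dx":0,"dy":0,"dz":0,"rx":0,"ry":0,"rz":1}]' | tail -2; python3 go.py .5361 .135 .1785 .5; python3 - <<'E'
from h import *
p=snap('side');crop(p,200,90,310,210,5,'s32.png')
p=snap('top');crop(p,130,150,260,260,5,'t32.png')
E
```

```text
wrist_force: [-0.5, -0.1, 0.6]
width: 0.0554
t 72.53 p [0.5333 0.1349 0.1799] rpy [-3.1405  0.0057  0.8449] F [-0.5 -0.1  0.6] M [-0.16  0.09  0.11] w 0.0554 j [ 0.15  0.1   1.43 -0.    1.61  0.87]
units dxyz [0.08 0.08 0.06] rows 1 per row [0.078 0.079 0.055]
rot units [-0.    0.07  3.95]
```

View pics/s32.png

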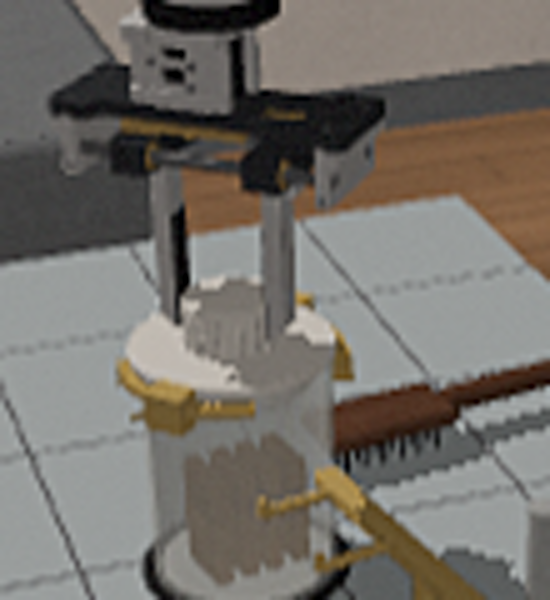

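View pics/t32.png

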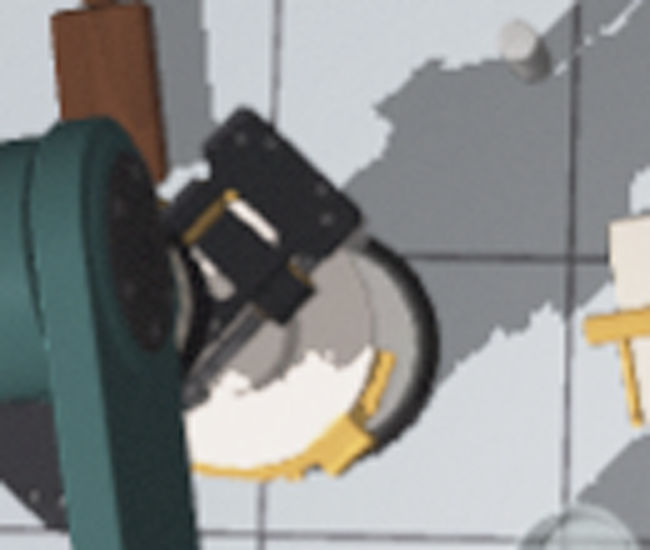

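```bash
python3 -m inch '[{"grip":0.3,"dx":0.06,"dy":0.06,"dz":0,"rx":0,"ry":0.05,"rz":1},{"grip":0.3,"dx":0,"dy":0,"dz":0,"rx":0,"ry":0,"rz":1},{"grip":0.3,"dx":0,"dy":0,"dz":0,"rx":0,"ry":0,"rz":1},{"grip":0.3,"dx":0,"dy":0,"dz":0,"rx":0,"ry":0,"rz":1},{"grip":0.3,"dx":0,"dy":0,"dz":0,"rx":0,"ry":0,"rz":0.8},{"grip":0.3,"dx":0,"dy":0,"dz":0,"rx":0,"ry":0,"rz":0}]' | tail -2; python3 go.py .5361 .135 .1785 .5; python3 -m inch '[{"grip":0.7,"dx":0,"dy":0,"dz":0,"rx":0,"ry":0,"rz":0},{"grip":1,"dx":0,"dy":0,"dz":0,"rx":0,"ry":0,"rz":0},{"grip":1,"dx":0,"dy":0,"dz":0,"rx":0,"ry":0,"rz":0},{"grip":1,"dx":0,"dy":0,"dz":-0.6,"rx":0,"ry":0,"rz":0},{"grip":1,"dx":0,"dy":0,"dz":-1,"rx":0,"ry":0,"rz":0},{"grip":1,"dx":0,"dy":0,"dz":-1,"rx":0,"ry":0,"rz":0},{"grip":1,"dx":0,"dy":0,"dz":-1,"rx":0,"ry":0,"rz":0},{"grip":1,"dx":0,"dy":0,"dz":-1,"rx":0,"ry":0,"rz":0}]' | tail -1; python3 go.py .42 -.05 .3
```

```text
wrist_force: [-0.1, -1.8, -0.2]
width: 0.0553
t 73.38 p [0.5337 0.1358 0.1816] rpy [-3.1395  0.0036  0.4303] F [-0.1 -1.8 -0.2] M [-0.23 -0.12 -0.06] w 0.0553 j [0.15 0.1  1.43 0.   1.61 1.29]
units dxyz [0.07 0.07 0.12] rows 1 per row [0.073 0.07  0.124]
rot units [-0.03  0.04 -0.8 ]
width: 0.0942
t 74.38 p [0.534  0.1365 0.3024] rpy [-3.1378e+00  2.2000e-03  4.3520e-01] F [ 0.4 -0.3  0.6] M [0.06 0.04 0.02] w 0.0942 j [0.15 0.09 1.2  0.   1.85 1.28]
units dxyz [-7.28  4.84  0.1 ] rows 8 per row [-0.91   0.605  0.012]
```

Move aside for a clear look.

```bash
python3 -m inch '[{"grip":1,"dx":-0.9,"dy":0.6,"dz":0,"rx":0,"ry":0,"rz":0},{"grip":1,"dx":-0.9,"dy":0.6,"dz":0,"rx":0,"ry":0,"rz":0},{"grip":1,"dx":-0.9,"dy":0.6,"dz":0,"rx":0,"ry":0,"rz":0},{"grip":1,"dx":-0.9,"dy":0.6,"dz":0,"rx":0,"ry":0,"rz":0},{"grip":1,"dx":-0.9,"dy":0.6,"dz":0,"rx":0,"ry":0,"rz":0},{"grip":1,"dx":-0.9,"dy":0.6,"dz":0,"rx":0,"ry":0,"rz":0},{"grip":1,"dx":-0.9,"dy":0.6,"dz":0,"rx":0,"ry":0,"rz":0},{"grip":1,"dx":0,"dy":0,"dz":0,"rx":0,"ry":0,"rz":0}]' | tail -1; python3 - <<'E'
from h import *
ps=snap('side');pt=snap('top','t33f.png')
g=(0,255,0)
cs=[(T(.535,.135,0)(circ(.062,.156)),g),(T(.535,.135,0)(circ(.028,.186)),(0,0,255))]
draw(ps,cs,205,125,325,225,5.5,'s33.png');draw(pt,cs,130,150,260,260,5,'t33.png')
c=[circ(.062,.156),circ(.028,.186)]
for v in([ps],[pt],[ps,pt]): print(edgefit(v,c,(.535,.135)).round(4)[:2])
E
```

```text
width: 0.0942
[[2.236230e+02 5.350000e-01 1.390000e-01]
 [2.232593e+02 5.350000e-01 1.400000e-01]]
[[2.022185e+02 5.350000e-01 1.370000e-01]
 [2.011721e+02 5.350000e-01 1.380000e-01]]
[[4.249018e+02 5.350000e-01 1.370000e-01]
 [4.243436e+02 5.350000e-01 1.380000e-01]]
```

View pics/s33.png

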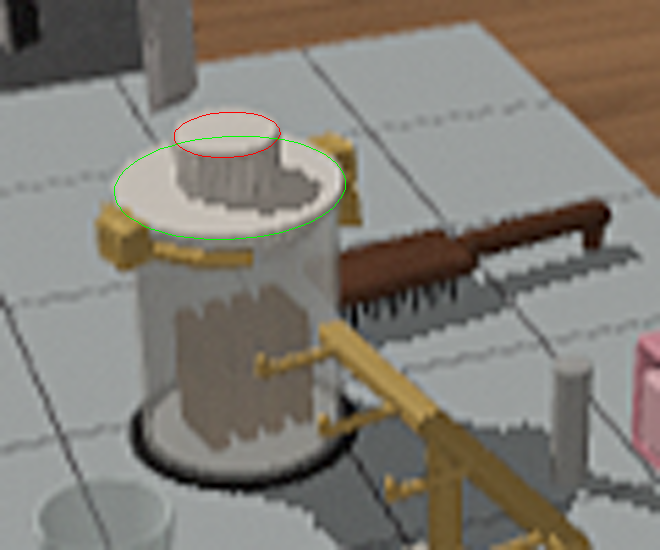

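View pics/t33.png

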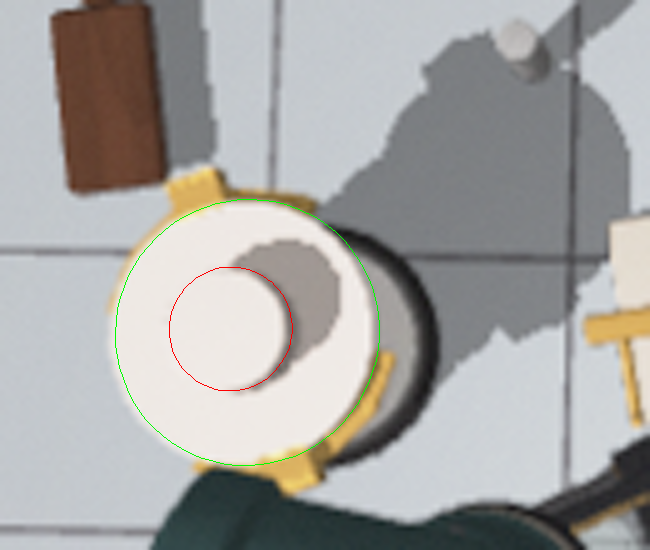

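View pics/t33f.png

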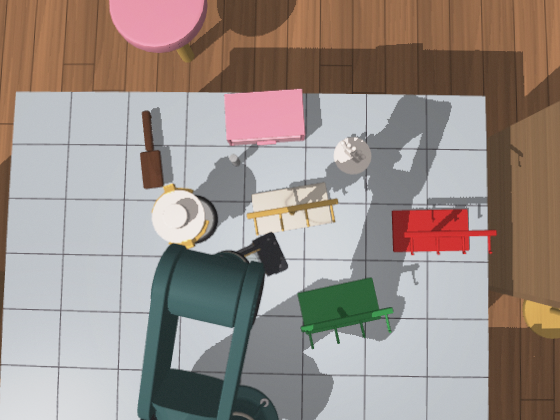

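```bash
python3 - <<'E'
from h import *
ps=snap('side');pt=snap('top')
def best(a,b):
    r=[]
    for dz in np.arange(-.004,.009,.001):
        e=edgefit([a,b],[circ(.062,.156+dz),circ(.028,.186+dz)],(.535,.136),(.006,.006),13)[0]; r.append((e[0].round(1),round(dz,3),e[1].round(4),e[2].round(4)))
    r.sort(reverse=True); print(r[:4])
best(ps,pt)
A=dict(ps);B=dict(pt)
A['frame']=cv2.cvtColor(cv2.imread('pics/side0.png'),cv2.COLOR_BGR2RGB);B['frame']=cv2.cvtColor(cv2.imread('pics/top0.png'),cv2.COLOR_BGR2RGB)
best(A,B)
f=lambda u,v:[130+u/5-.5,150+v/5-.5]
a=atz(pt,f(197,188),.153);b=atz(pt,f(296,472),.153);print((a+b)/2,np.arctan2(*(a-b)[1::-1]))
for q in('lipstick','votive','ring_dish','hairbrush'):
    print(q,[d['pixel'] for d in spotter.place_of(ps,q)[:1]])
E
python3 go.py
```

```text
[(np.float64(425.5), np.float64(0.001), np.float64(0.535), np.float64(0.137)), (np.float64(424.6), np.float64(0.0), np.float64(0.535), np.float64(0.137)), (np.float64(424.0), np.float64(0.002), np.float64(0.535), np.float64(0.136)), (np.float64(422.7), np.float64(-0.001), np.float64(0.535), np.float64(0.138))]
[(np.float64(435.4), np.float64(-0.001), np.float64(0.535), np.float64(0.135)), (np.float64(435.4), np.float64(-0.002), np.float64(0.535), np.float64(0.135)), (np.float64(433.9), np.float64(0.0), np.float64(0.534), np.float64(0.135)), (np.float64(432.8), np.float64(-0.003), np.float64(0.535), np.float64(0.136))]
[0.53640592 0.13623975 0.153     ] 0.367884808148457
lipstick [[288.4, 176.3]]
votive [[225.0, 239.1]]
ring_dish [[366.8, 273.0]]
hairbrush [[286.7, 181.3]]
t 75.78 p [ 0.4359 -0.0277  0.3143] rpy [ 3.1377 -0.0156  0.4421] F [-0.2  0.7 -0.4] M [-0.04  0.04  0.02] w 0.0941 j [-0.2  -0.18  1.44  0.01  1.87  0.93]
```

```bash
python3 - <<'E'
from h import *
ps=snap('side')
a=cv2.imread('pics/side0.png')[140:200,210:290];b=cv2.cvtColor(ps['frame'],cv2.COLOR_RGB2BGR)[140:200,210:290]
cv2.imwrite('pics/cmp.png',cv2.resize(np.hstack([a,b]),None,fx=5,fy=5,interpolation=cv2.INTER_CUBIC))
E
```

```text
(no output)
```

View pics/cmp.png

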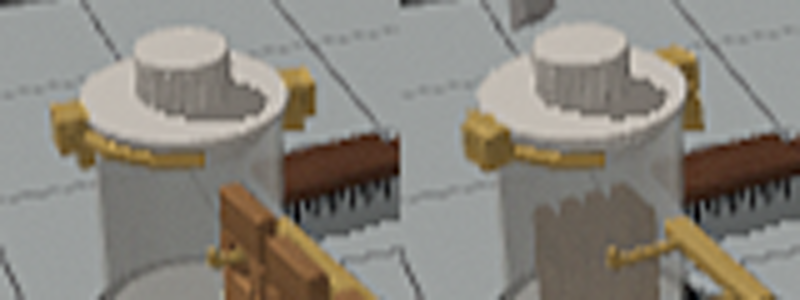

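The lid looks about 2 mm high and 2 mm off axis. That's within tolerance, but I'll press the knob gently with closed fingers to seat it and gauge its height.

```bash
python3 go.py .535 .136 .25 0.44; python3 -m inch '[{"grip":0,"dx":0.9,"dy":-0.6,"dz":0,"rx":0,"ry":0.1,"rz":0},{"grip":0,"dx":0.9,"dy":-0.6,"dz":0,"rx":0,"ry":0,"rz":0},{"grip":0,"dx":0.9,"dy":-0.6,"dz":0,"rx":0,"ry":0,"rz":0},{"grip":0,"dx":0.9,"dy":-0.6,"dz":0,"rx":0,"ry":0,"rz":0},{"grip":0,"dx":0.9,"dy":-0.6,"dz":0,"rx":0,"ry":0,"rz":0},{"grip":0,"dx":0.9,"dy":-0.6,"dz":0,"rx":0,"ry":0,"rz":0},{"grip":0,"dx":0.6,"dy":-0.4,"dz":0.4,"rx":0,"ry":0,"rz":0},{"grip":0,"dx":0,"dy":0,"dz":0.6,"rx":0,"ry":0,"rz":0},{"grip":0,"dx":0,"dy":0,"dz":0,"rx":0,"ry":0,"rz":0}]' | tail -1; python3 go.py .535 .136 .205 0.44
```

```text
t 75.83 p [ 0.4358 -0.0277  0.3142] rpy [ 3.1377 -0.0155  0.442 ] F [-1.   0.  -0.7] M [0.01 0.03 0.05] w 0.0941 j [-0.2  -0.18  1.44  0.01  1.87  0.93]
units dxyz [ 6.35 -4.23  2.65] rows 7 per row [ 0.907 -0.605  0.379]
rot units [ 0.04 -0.18  0.02]
width: 0.0071
t 76.95 p [0.5318 0.1331 0.2876] rpy [ 3.1385 -0.0186  0.4436] F [-0.5  0.2  0.6] M [ 0.01  0.01 -0.05] w 0.0071 j [0.14 0.07 1.26 0.   1.8  1.27]
units dxyz [ 0.1  -0.06  3.31] rows 4 per row [ 0.026 -0.015  0.826]
rot units [ 0.04 -0.21  0.04]
```

```bash
python3 -m inch '[{"grip":0,"dx":0.1,"dy":-0.06,"dz":0.6,"rx":0,"ry":-0.2,"rz":0},{"grip":0,"dx":0,"dy":0,"dz":0.8,"rx":0,"ry":0,"rz":0},{"grip":0,"dx":0,"dy":0,"dz":0.8,"rx":0,"ry":0,"rz":0},{"grip":0,"dx":0,"dy":0,"dz":0.6,"rx":0,"ry":0,"rz":0},{"grip":0,"dx":0,"dy":0,"dz":0,"rx":0,"ry":0,"rz":0}]' | tail -1; python3 go.py .535 .136 .2 0.44
```

```text
width: 0.0005
t 77.58 p [0.533  0.1328 0.2133] rpy [3.138e+00 2.300e-03 4.393e-01] F [-0.1  0.1  0.8] M [ 0.02 -0.04 -0.02] w 0.0005 j [ 0.14  0.09  1.38 -0.    1.67  1.27]
units dxyz [ 0.13 -0.08  0.53] rows 1 per row [ 0.129 -0.084  0.533]
rot units [ 0.04  0.03 -0.01]
```

```bash
python3 -m inch '[{"grip":0,"dx":0.1,"dy":-0.08,"dz":0.2,"rx":0,"ry":0,"rz":0},{"grip":0,"dx":0,"dy":0,"dz":0.15,"rx":0,"ry":0,"rz":0}]' | tail -2; python3 go.py;  python3 -m inch '[{"grip":0,"dx":0,"dy":0,"dz":0.12,"rx":0,"ry":0,"rz":0},{"grip":0,"dx":0,"dy":0,"dz":0.12,"rx":0,"ry":0,"rz":0}]' | tail -2; python3 go.py
```

```text
wrist_force: [-0.4, -0.2, -0.2]
width: 0.0002
t 77.83 p [0.5353 0.1358 0.2057] rpy [ 3.1372e+00 -5.0000e-04  4.3890e-01] F [-0.4 -0.2 -0.2] M [-0.02 -0.02 -0.08] w 0.0002 j [ 0.15  0.09  1.39 -0.    1.66  1.28]
wrist_force: [-1.2, -0.8, 10.3]
width: 0.0003
t 78.08 p [0.5358 0.1359 0.2015] rpy [ 3.1362e+00 -3.0000e-03  4.3910e-01] F [-1.2 -0.8 10.3] M [-0.14  0.56 -0.02] w 0.0003 j [ 0.15  0.09  1.4  -0.    1.64  1.28]
```

```bash
python3 -m inch '[{"grip":0,"dx":0,"dy":0,"dz":0.15,"rx":0,"ry":0,"rz":0},{"grip":0,"dx":0,"dy":0,"dz":0.15,"rx":0,"ry":0,"rz":0}]' | tail -2; python3 go.py;  python3 -m inch '[{"grip":0,"dx":0,"dy":0,"dz":-0.5,"rx":0,"ry":0,"rz":0},{"grip":0,"dx":0,"dy":0,"dz":-1,"rx":0,"ry":0,"rz":0},{"grip":0,"dx":0,"dy":0,"dz":-1,"rx":0,"ry":0,"rz":0},{"grip":0,"dx":0,"dy":0,"dz":-1,"rx":0,"ry":0,"rz":0},{"grip":0,"dx":-0.9,"dy":0.6,"dz":0,"rx":0,"ry":0,"rz":0},{"grip":0,"dx":-0.9,"dy":0.6,"dz":0,"rx":0,"ry":0,"rz":0},{"grip":0,"dx":-0.9,"dy":0.6,"dz":0,"rx":0,"ry":0,"rz":0},{"grip":0,"dx":-0.9,"dy":0.6,"dz":0,"rx":0,"ry":0,"rz":0},{"grip":0,"dx":-0.9,"dy":0.6,"dz":0,"rx":0,"ry":0,"rz":0},{"grip":0,"dx":-0.9,"dy":0.6,"dz":0,"rx":0,"ry":0,"rz":0},{"grip":0,"dx":0,"dy":0,"dz":0,"rx":0,"ry":0,"rz":0}]' | tail -2; python3 - <<'E'
from h import *
ps=snap('side','s40.png');pt=snap('top')
r=[]
for dz in np.arange(-.004,.007,.001):
    e=edgefit([ps,pt],[circ(.062,.156+dz),circ(.028,.186+dz)],(.535,.136),(.006,.006),13)[0]; r.append((float(e[0].round(1)),float(round(dz,3)),float(e[1].round(4)),float(e[2].round(4))))
r.sort(reverse=True); print(r[:4])
E
```

```text
wrist_force: [-5.0, -0.4, 11.6]
width: 0.0004
t 78.33 p [0.5362 0.1357 0.2012] rpy [ 3.1337 -0.0087  0.4392] F [-5.  -0.4 11.6] M [-0.2   1.04 -0.05] w 0.0004 j [ 0.15  0.09  1.4  -0.01  1.64  1.28]
wrist_force: [-0.4, -0.3, 0.4]
width: 0.0005
[(415.3, 0.0, 0.535, 0.137), (414.7, 0.001, 0.535, 0.137), (412.8, -0.001, 0.535, 0.138), (409.8, 0.002, 0.535, 0.137)]
```

View pics/s40.png

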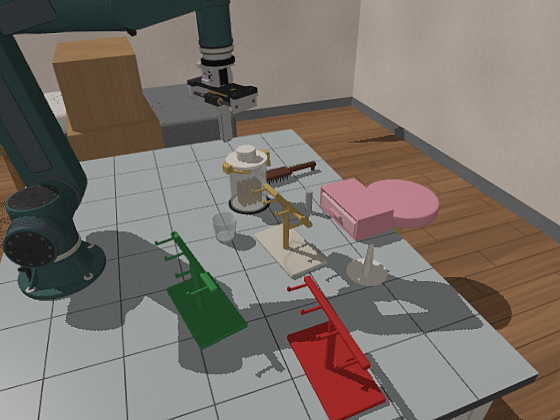

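```bash
python3 go.py; python3 -c "
from bench import robot
print(robot.close_job())"
```

```text
t 79.8 p [ 0.4519 -0.0052  0.297 ] rpy [ 3.129  -0.0197  0.4427] F [-0.3 -0.1  0.7] M [-0.03 -0.02  0.03] w 0.0004 j [-0.14 -0.15  1.45  0.    1.82  0.99]
the job is handed in; nothing more can be done
None
```

I finished the whole job and handed it in at about 80 s; no verdict is reported back. The lid came loose, all four cedar blocks went into the canister, and the lid is back on and locked.

- **Lid off:** The pads slipped on the knob and turned the lid only about 0.13 rad. I gripped the near claw instead and drove it round until the resistance dropped to zero at about 0.5–0.6 rad. I then spun the knob to about 2.1 rad, lifted the lid off and set it about 22 cm from the canister.
- **Blocks:** The marble and brass stand held four blocks, and all four now stand upright in the canister. The green and red look-alikes were left alone.
- **Lid back on:** It went back on at about 2.1 rad and turned clockwise freely.

**Last checks:**
- **Lock:** The lid's turn is about 0.4 rad, inside the locked range.
- **Height:** The first fit after refitting put the lid about 2 mm high compared with the start. I pressed the knob with about 11 N, it felt firm, and the fit then gave the nominal height within about 1 mm.
- **Centring:** The lid sits about 2 mm off the canister's axis (limit 6 mm). The side camera alone suggested about 4 mm.
- **Other things:** In the final pictures the lipstick, votive, ring dish and hairbrush stand where they began. I judged this by eye, because the networks were unreliable there and gave the lipstick at the hairbrush's pixel.
- **Robot:** The arm was clear of everything, with wrist force near zero.

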